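Clamp bonded test bars in the curing fixture and reset its tripped supply

ROBOT

A 6-joint arm with a two-finger parallel gripper is mounted at the origin on a cart in front of the work surface, level with it; the furniture and walls round the work are solid. World frame = base frame: x ahead of the robot, y to its left, z up, the work surface at z = 0. Lengths are in m, angles in rad, forces in N, time in s.
With the tool pointing down it reaches from about 0.25 to 0.775 m from the base axis. Payload 4 kg.
Tool frame: the origin (TCP) lies at the very end of the fingers, on their centre line; the grasp point (between the pads) lies 19 mm behind it; z points along the fingers, x is the direction in which the jaws open and shut, and the axes are right-handed (so a half turn about z gives the same grasp; the last joint's range is limited). The gripper opens to 94 mm and grips with 3 to 60 N. Pads are 16 mm wide; open, the fingers measure 119 mm over their backs; the gripper's body (75 mm by 177 mm) begins 78 mm behind the grasp point.
Start: joints at [-1.417, 0.087, 1.371, -0, 1.684, -0.103], TCP at [0.14, -0.532, 0.206] pointing down, gripper open.
Joint ranges: [-3.1, 3.1], [-0.76, 2.03], [0.27, 2.55], [-1.08, 4.22], [0.17, 2.65], [-2.57, 2.57]. Speed limits (rad/s): [2.79, 2.79, 3.14, 3.14, 3.14, 3.14].

INTERFACE

Orientations are given as [roll, pitch, yaw] about the fixed x, y, z axes, in that order (R = Rz(yaw) Ry(pitch) Rx(roll)).
In Python, from bench import robot, cams, ticket gives the robot as it stands.
- The arm moves only by the tool jog_arm, never from a script. Its argument "series" is a list of rows, each an object of numbers: "x", "y", "z": the shift along the tool's x, y, z in m; "rx", "ry", "rz": the turn, a rotation vector about the tool's x, y, z in degrees. A call has 1 to 12 rows; each row shifts and turns the pose as measured when the row begins, along the tool's axes as they then stand; what a row does not reach is not made up. A row lasts 1/12 s, in which the tool goes at most 41.7 mm and 7.16 degrees, less where a joint would pass 70% of its speed; a pose out of reach is approached as far as the arm can. A call with a gripper value outside its range is refused whole. "claw" is the opening, from 0 (shut) to 1 (fully open), set as the call begins (left out, the last holds). The fingers move at their own pace and stop on an object; the grip force is fixed at half the most. Time passes only in rows, so rows that do not move let the fingers close. It gives the time, the measured TCP pose, the force and the opening at its end, in the units of the state.
- robot.get_obs(): the state, without advancing time (a new reading comes with each control period).
- cams.snapshot(name): name is "scene" or "top"; returns a dict with "img" (420x560x3 uint8, red, green, blue), "mtx" (3x3 intrinsics, pixels), "origin" and "attitude" of the camera in the world. Camera axes: x right, y down, z forward; pixel columns grow to the right and rows downward; lengths in m; the calibration is good to about 2 mm. A picture is of the moment at which its call begins. There is no depth.
- ticket.close_job(): hands the job in, once; it reports no verdict.
Trained networks look in a picture, given as the dict that the camera call returned (one of the last four; its "shot" number tells which), for a name from the list of things; names that differ only in an ending like _2 or _b are one class to them, and where a whole thing is asked for, a point or a joint stands for the part that bears it (a point fixed in the world has none). Each returns a list of dicts, best first, with "p" (0 to 1); they miss things now and then, are a little off and sometimes report something else, mostly with a low value. They report only what shows in the picture. A call takes as long as a camera call. They do not tell look-alikes from the thing itself.
- cams.look_for(thing, picture): "bbox" ([left, top, width, height] in pixels, round what is visible of it).
The state is a dict: "time": time; "joint_positions": joint angles; "qvel": joint speeds; "joint_torque": joint torques, N m; "tool_pos": TCP position; "ee_rot": TCP orientation; "wrist_force": force on the tool from outside, world axes, zero at the start; "wrist_torque": the same for the moment, N m; "width": finger opening in m.
Only numpy, scipy, OpenCV 4.12 (cv2) and the standard library are available. Lean on these libraries where they do the work, as an engineer would, in place of code of your own. Each camera call takes 0.05 s, during which the arm holds its last target.

TASK

Wedge the sprung pressure bar of the curing fixture open with the orange wedge, in the red lane, and while it is held open slide every bonded test bar under it, one to each blue-lined lane, lying flat, squarely in its lane and fully home against the rear stop. Then draw the wedge out so that the bar clamps the test bars, and only after that reset the tripped switch on the white supply box: push its lever fully off, towards the red mark, before throwing it fully on, to the green mark. The wedge must end up lying on its base in the steel tray; leave the timer, tape roll and petri dish alone.

Things in the scene. Friction and masses are not known exactly. Their poses are not given: they have to be found in the camera images.
- press_arm (a joint): angle of the sprung pressure bar of the curing fixture, rad: 0 = down (underside of the bar 5 mm above the bed), grows as it rises; about 0.09 when it rests on test bars, about 0.25 when it rests on the wedge's flat top, stop at 0.5. The bar is a steel rod 16 mm thick and 300 mm long (along the fixture's y), carried on two yellow arms 100 mm long whose hinge lies behind it; a spring presses it down with about 4 N (down) to 6.5 N (on the wedge)
- bar_mid (a point): centre of the pressure bar (rod axis, half-way along it); 33 mm above the worktop when down
- fixture: aluminium curing fixture, fixed; origin on the worktop under the middle of the closed bar; x points the way things are slid in, y along the bar, z up. Bed 20 mm high, x -120 to +60 mm, y -155 to +155 mm. Blue-lined lanes at y -110, -30, +50 mm, red wedge lane at y +130 mm. A dark stop rail 8 mm high crosses the rear of the blue lanes, front face at x +40 mm
- lane1 (a point): where the centre of a test bar belongs in lane 1 (y -110 mm in the fixture) when it lies on the bed fully home against the stop, its long axis along x; axes as the fixture's. Blue lines 44 mm apart; behind the bar (x +8 to +40 mm in the fixture) ribs 8 mm high, 54 mm apart, flank the lane
- lane2 (a point): where the centre of a test bar belongs in lane 2 (y -30 mm in the fixture) when it lies on the bed fully home against the stop, its long axis along x; axes as the fixture's. Blue lines 44 mm apart; behind the bar (x +8 to +40 mm in the fixture) ribs 8 mm high, 54 mm apart, flank the lane
- lane3 (a point): where the centre of a test bar belongs in lane 3 (y 50 mm in the fixture) when it lies on the bed fully home against the stop, its long axis along x; axes as the fixture's. Blue lines 44 mm apart; behind the bar (x +8 to +40 mm in the fixture) ribs 8 mm high, 54 mm apart, flank the lane
- wedge_lane (a point): where the point wedge_grip is when the wedge stands on the bed in the red lane with the bar about the middle of its flat top; axes as the fixture's
- bar1_mid (a point): centre of a bonded test bar: two dark grey metal strips with a green glue line, 100 mm long (its x), 30 mm wide (y), 14 mm thick (z), 0.1 kg; the same either way round and up. There are two or three of them on the worktop (absent ones read None)
- bar2_mid (a point): centre of a bonded test bar: two dark grey metal strips with a green glue line, 100 mm long (its x), 30 mm wide (y), 14 mm thick (z), 0.1 kg; the same either way round and up. There are two or three of them on the worktop (absent ones read None)
- bar3_mid (a point): centre of a bonded test bar: two dark grey metal strips with a green glue line, 100 mm long (its x), 30 mm wide (y), 14 mm thick (z), 0.1 kg; the same either way round and up. There are two or three of them on the worktop (absent ones read None)
- wedge_grip (a point): grip point of the orange wedge, in the middle of its upright handle block (28 mm along x, 26 mm along y, 50 mm high), 36 mm above the wedge's underside and 14 mm under the handle's top; x points along the wedge to its thin toe, 96 mm ahead of this point. The wedge is 110 mm long and 26 mm wide: from the toe (2 mm thick) the ramp rises over 49 mm to a flat top 30 mm high and 34 mm long, behind which the handle stands
- tray_floor (a point): centre of the inner floor of the shallow steel tray, 2 mm above the worktop; the tray is fixed, 130 mm along this point's x and 200 mm along its y, with walls 16 mm high; the wedge starts in it
- trip_switch (a joint): lever of the trip switch on top of the white supply box, rad: 0 = fully off, leaning 0.5 rad from the upright to the box's front (the red mark); 1.0 = fully on, leaning 0.5 rad to the rear (the green mark); starts tripped, about half-way. It stays where it is left; about 1 N moves it
- trip_switch_tip (a point): centre of the black ball, 26 mm across, at the end of the switch lever, which is a 10 mm rod 80 mm long from its pivot; moves with it
- supply_box: white supply box 110 x 100 x 70 mm, fixed; origin under its centre; x points from its front (red lamp) to its rear, the way the lever swings from off to on; z up. The lever's pivot is 92 mm above the origin, its swing in the plane y = 0
- timer: bench timer, 62 x 68 x 22 mm, bystander; origin under its centre
- tape_roll: roll of brown tape lying flat, 98 mm across, 22 mm high, bystander; origin under its centre
- petri_dish: glass petri dish, 91 mm across, 16 mm high, bystander; origin under its centre
Mind the look-alikes: they are no part of the job. Leave any pink look-alike of the part that bears bar3_mid alone.

How it is judged:
By the outcome, as a careful person would: the job done as asked, in the order asked, and still so for the second after the job is handed in, with the robot touching nothing.
Of bar1, bar2, bar3 only 2 to 3 are there at a start; the rules pass over those that are not, and their reading is None.
At some moment in a run one of bar1, bar2, bar3 may be knocked a few centimetres aside while the robot is not near it.
Once in a run the grip may slacken for a moment while it holds something.
It also fails if it takes over 210 s, if anything falls off the work surface, if the arm or the gripper's body presses on something with over 40 N, if the wrist force passes 120 N, or if a joint passes its speed limit or range.

## Working session

There is one attempt and no reset: what is moved stays moved. The work goes in short steps, Python scripts to look and compute and a tool call to move; the robot and the scene stay as the last step left them, time stands still between calls to the robot, and variables do not carry over. Pictures are saved under pics/ and viewed, and the job is handed in when it is done.

Besides the shell and the picture viewer there is one more tool, called after ">>>" as name(argument=value, ...), one argument or row to a line, values as JSON. jog_arm: Moves the arm, as the interface text tells. Its arguments: {"type":"object","properties":{"series":{"type":"array","items":{"type":"object","properties":{"x":{"type":"number"},"y":{"type":"number"},"z":{"type":"number"},"rx":{"type":"number"},"ry":{"type":"number"},"rz":{"type":"number"}}}},"claw":{"type":"number"}},"required":["series"]}

```bash
ls; mkdir -p pics
cat > h.py <<'E'
import numpy as np, cv2
from bench import robot, cams, ticket
def snap(n,f=None):
    p=cams.snapshot(n)
    if f: cv2.imwrite('pics/'+f,cv2.cvtColor(p['img'],cv2.COLOR_RGB2BGR))
    return p
E
python3 - <<'E'
from h import *
for n in ('scene','top'):
    p=snap(n,n+'0.png'); print(n,p['mtx'],p['origin'],p['attitude'],p.keys())
print(robot.get_obs())
E
```

```text
pics
scene [[411.07061343   0.         286.82273074]
 [  0.         411.07061343 201.06327945]
 [  0.           0.           1.        ]] [-0.00264814  0.98661605  1.16122141] [-2.3351673   0.00726716 -2.65308528] dict_keys(['img', 'mtx', 'origin', 'attitude', 'shot'])
top [[505.61214006   0.         288.15342277]
 [  0.         505.61214006 215.8440446 ]
 [  0.           0.           1.        ]] [0.18816334 0.04301035 1.85640102] [-2.94805523e+00 -2.49400329e-03 -1.54364081e+00] dict_keys(['img', 'mtx', 'origin', 'attitude', 'shot'])
{'time': 0.1, 'joint_positions': array([-1.41704981e+00,  8.78701033e-02,  1.37207812e+00,  3.67462354e-06,
        1.68360629e+00, -1.03087277e-01]), 'qvel': array([ 0.00161936, -0.0008087 , -0.00573472,  0.0020884 , -0.00082872,
        0.0003326 ]), 'joint_torque': array([ 1.91196887e-03, -3.41251552e+01, -3.03302264e+01,  7.19237770e-02,
        3.03742499e-02, -1.01951528e-04]), 'tool_pos': array([ 0.13963881, -0.53147173,  0.20443992]), 'ee_rot': array([-3.14138714e+00,  1.95107064e-03, -1.31396193e+00]), 'wrist_force': array([-0.02265091, -0.37737405, -0.55182836]), 'wrist_torque': array([-0.02169835,  0.0372792 , -0.03346867]), 'width': 0.09389519183625172}
```

View pics/scene0.png

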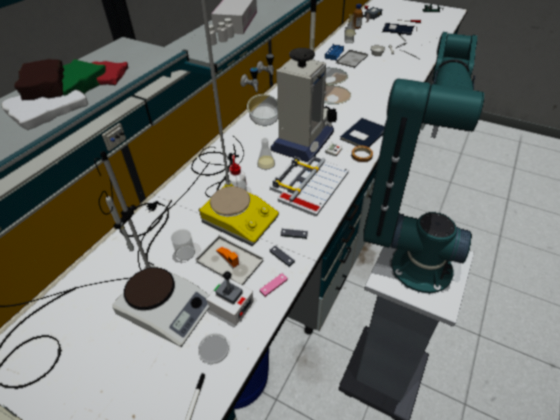

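View pics/top0.png

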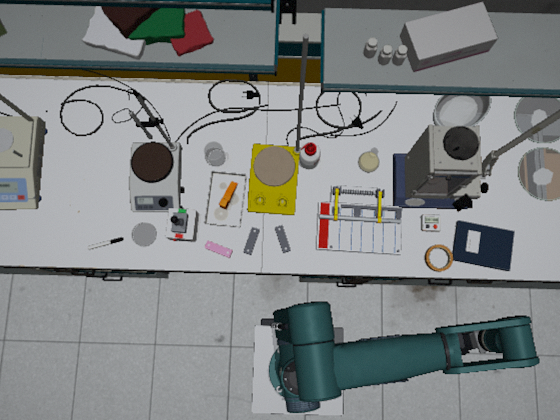

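```bash
cat >> h.py <<'E'
from scipy.spatial.transform import Rotation as Ro
def RT(p): return Ro.from_euler('xyz',p['attitude']).as_matrix(), np.array(p['origin'])
def proj(p,X):
    R,o=RT(p); c=(np.atleast_2d(X)-o)@R; q=c@p['mtx'].T; return q[:,:2]/q[:,2:]
def ray(p,uv):
    R,o=RT(p); uv=np.atleast_2d(uv); d=np.c_[uv,np.ones(len(uv))]@np.linalg.inv(p['mtx']).T@R.T; return o,d
def onz(p,uv,z):
    o,d=ray(p,uv); return o+d*((z-o[2])/d[:,2])[:,None]
def tri(ps,uvs):
    A=np.zeros((3,3));b=np.zeros(3);L=[]
    for p,uv in zip(ps,uvs):
        o,d=ray(p,uv); d=d[0]/np.linalg.norm(d[0]); M=np.eye(3)-np.outer(d,d); A+=M;b+=M@o;L.append((o,M))
    x=np.linalg.solve(A,b); return x,[float(np.linalg.norm(M@(x-o))) for o,M in L]
def crop(p,x0,y0,w,h,s,f):
    im=cv2.cvtColor(p['img'],cv2.COLOR_RGB2BGR)[y0:y0+h,x0:x0+w]
    cv2.imwrite('pics/'+f,cv2.resize(im,None,fx=s,fy=s,interpolation=cv2.INTER_CUBIC))
E
python3 - <<'E'
from h import *
t=snap('top');s=snap('scene')
crop(t,160,140,130,125,6,'tA.png');crop(t,305,170,105,90,7,'tB.png')
crop(s,180,210,135,110,5,'sA.png');crop(s,255,130,130,95,6,'sB.png')
print(onz(t,[[288,340],[251,240],[282,239],[360,228]],0)); print(proj(t,[robot.get_obs()['tool_pos']]),proj(s,[robot.get_obs()['tool_pos']]))
for th in ['bar1_mid','wedge_grip','fixture','supply_box','trip_switch_tip','tray_floor','timer','tape_roll','petri_dish','press_arm']:
  for n,p in (('t',t),('s',s)):
    try: print(th,n,[(np.round(r['bbox'],1).tolist(),round(r['p'],2)) for r in cams.look_for(th,p)][:4])
    except Exception as e: print(th,e)
E
```

```text
[[ 0.10051855  0.03654601  0.        ]
 [ 0.45699425  0.18342488  0.        ]
 [ 0.46389761  0.06869405  0.        ]
 [ 0.51326274 -0.22053663  0.        ]]
[[466.86154616 335.45607787]] [[432.56345892 130.67860486]]
bar1_mid t [([274.9, 226.6, 16.7, 26.0], 0.75)]
bar1_mid s [([279.8, 229.3, 26.9, 10.3], 0.62)]
wedge_grip t [([219.8, 182.7, 18.9, 27.2], 0.72)]
wedge_grip s [([219.4, 248.7, 19.1, 20.6], 0.72)]
fixture t [([317.3, 187.1, 87.5, 69.1], 0.78)]
fixture s [([270.6, 156.3, 77.0, 58.1], 0.81)]
supply_box t [([203.8, 170.0, 43.5, 56.1], 0.66), ([167.8, 205.9, 33.8, 35.5], 0.57)]
supply_box s [([205.0, 269.9, 49.5, 56.4], 0.55)]
trip_switch_tip t [([173.0, 215.0, 4.2, 7.7], 0.59)]
trip_switch_tip s []
tray_floor t [([201.9, 170.0, 45.5, 56.4], 0.87), ([318.9, 185.0, 86.3, 68.5], 0.39)]
tray_floor s [([193.1, 234.0, 69.3, 48.9], 0.62)]
timer t [([423.2, 213.0, 17.8, 20.4], 0.75)]
timer s [([327.1, 144.1, 13.1, 12.5], 0.71), ([351.7, 142.4, 20.6, 21.3], 0.43)]
tape_roll t [([421.2, 248.3, 28.7, 22.4], 0.74)]
tape_roll s [([355.0, 145.5, 17.5, 15.5], 0.6)]
petri_dish t [([130.4, 221.2, 28.0, 24.9], 0.59)]
petri_dish s [([197.6, 335.8, 32.1, 27.1], 0.76)]
press_arm t [([322.7, 190.1, 81.2, 33.4], 0.77), ([277.9, 225.4, 11.0, 25.2], 0.28)]
press_arm s [([277.5, 153.9, 48.6, 45.4], 0.57), ([271.1, 154.7, 77.4, 61.2], 0.31)]
```

View pics/tA.png

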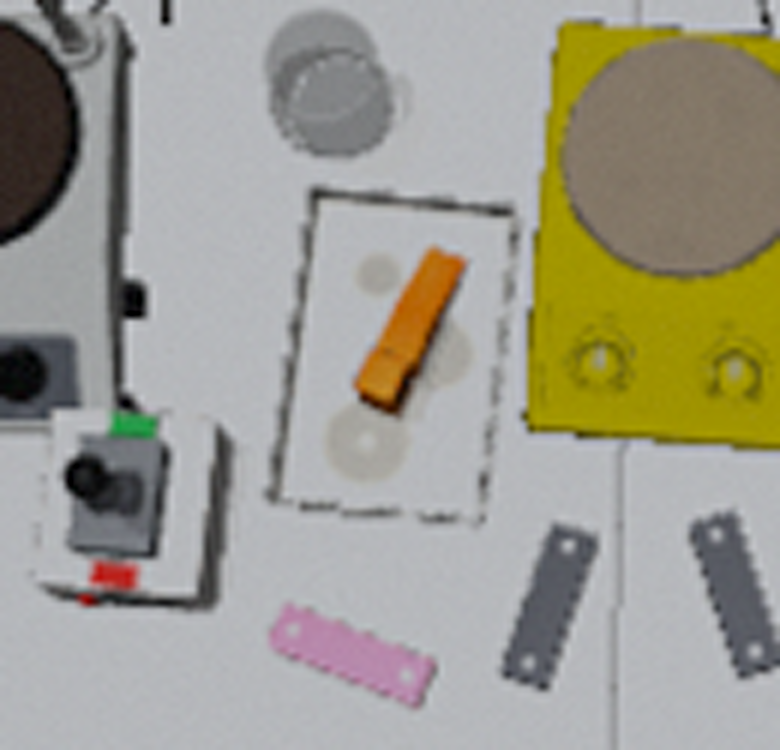

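View pics/tB.png

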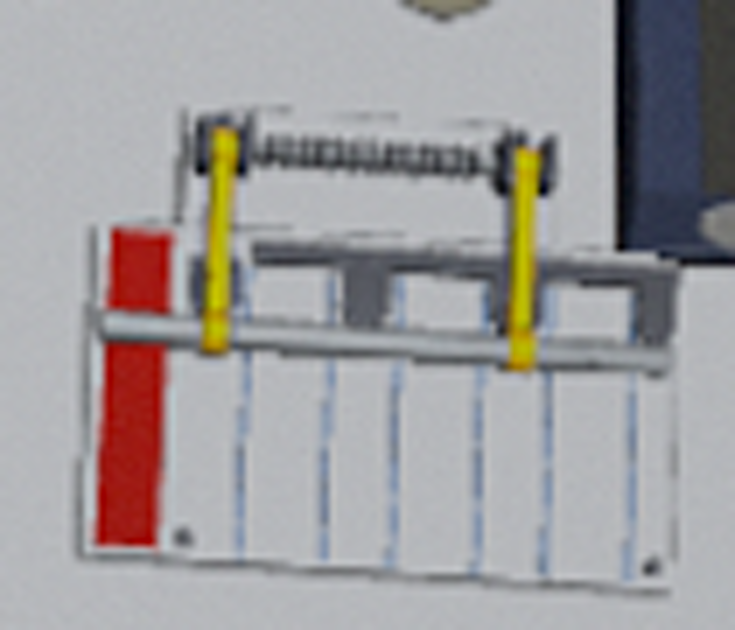

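View pics/sA.png

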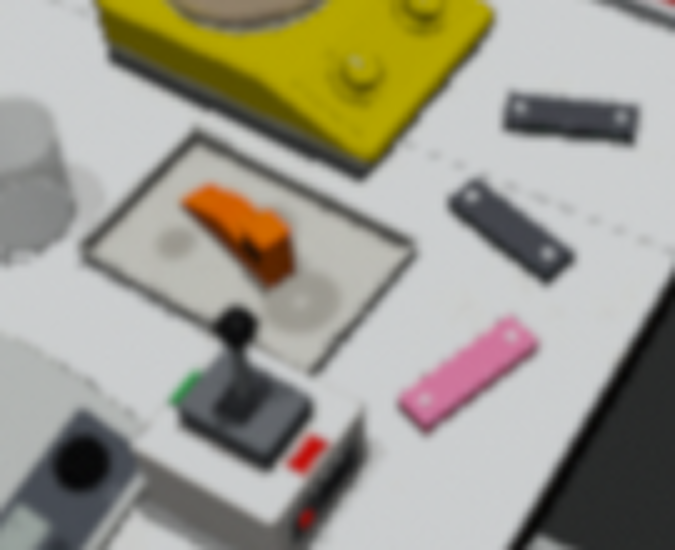

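View pics/sB.png

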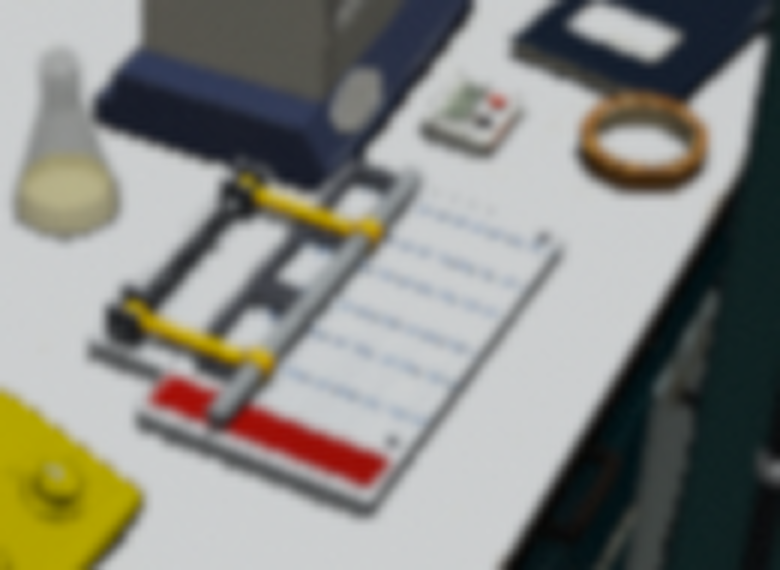

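```bash
cat > m.py <<'E'
from h import *
def up(p,s=6):
    im=cv2.resize(p['img'],None,fx=s,fy=s,interpolation=cv2.INTER_CUBIC).astype(int); return im
def rect(p,mask,z,s=6):
    c=max(cv2.findContours(mask.astype(np.uint8),cv2.RETR_EXTERNAL,cv2.CHAIN_APPROX_NONE)[0],key=cv2.contourArea)[:,0,:]
    uv=(c+0.5)/s-0.5
    W=onz(p,uv,z)[:,:2]
    r=cv2.minAreaRect((W*1000).astype(np.float32)); return r
def boxmask(p,x0,y0,x1,y1,fn,s=6):
    im=up(p,s); m=fn(im[...,0],im[...,1],im[...,2])
    k=np.zeros(m.shape,bool); k[y0*s:y1*s,x0*s:x1*s]=1
    return m&k
E
python3 - <<'E'
from m import *
t=snap('top');s=snap('scene')
red=lambda r,g,b:(r>110)&(g<70)&(b<70)
print('red t',rect(t,boxmask(t,312,190,340,255,red),.02))
print('red s',rect(s,boxmask(s,270,180,330,222,red),.02))
dk=lambda r,g,b:(r<140)&(g<140)
for nm,bt in (('A',(240,222,264,260)),('B',(272,222,292,256))):
    print(nm,'t',rect(t,boxmask(t,*bt,dk),.014))
pk=lambda r,g,b:(r<140)&(g<140)
for nm,bs in (('A',(268,243,297,270)),('B',(278,226,312,242))):
    for z in (0.,.007,.014): print(nm,'s',z,rect(s,boxmask(s,*bs,pk),z))
org=lambda r,g,b:(r>120)&(g>40)&(b<80)&(r-b>80)
for p,b in ((t,(215,178,242,214)),(s,(212,243,242,272))):
    print('wedge',rect(p,boxmask(p,*b,org),.02))
for n,pts in (('t',[(110,230),(173,232),(157,546),(96,543),(78,555),(668,592),(104,324),(668,360)]),):
    uv=(np.array(pts)+.5)/7-.5+[305,170]
    print(np.round(onz(t,uv,.02),4)); print(np.round(onz(t,uv[-2:],.033),4))
uv=(np.array([(370,512),(562,245),(140,415),(218,410),(408,178)])+.5)/6-.5+[255,130]
print(np.round(onz(s,uv,.02),4)); print(np.round(onz(s,uv[-2:],.033),4))
E
```

```text
red t ((488.018310546875, -82.30741882324219), (31.814891815185547, 108.62696075439453), 87.66043090820312)
red s ((490.0890197753906, -81.51351165771484), (28.08738899230957, 106.25764465332031), 86.73206329345703)
A t ((452.91455078125, 182.04718017578125), (33.97187805175781, 102.34576416015625), 73.02751159667969)
B t ((462.9731140136719, 68.05020141601562), (103.92536926269531, 33.7035026550293), 19.84479522705078)
A s 0.0 ((457.3149108886719, 180.17495727539062), (38.30622482299805, 107.46961975097656), 73.14185333251953)
A s 0.007 ((454.5422058105469, 185.03631591796875), (38.07530212402344, 106.82176971435547), 73.14185333251953)
A s 0.014 ((451.76947021484375, 189.89764404296875), (37.84438705444336, 106.17390441894531), 73.141845703125)
B s 0.0 ((467.7290954589844, 64.89265441894531), (101.80590057373047, 42.44417190551758), 19.923824310302734)
B s 0.007 ((464.8935852050781, 70.4489517211914), (101.19219207763672, 42.188316345214844), 19.923826217651367)
B s 0.014 ((462.05804443359375, 76.00521087646484), (100.57850646972656, 41.93244934082031), 19.923826217651367)
wedge ((625.51025390625, 274.9252624511719), (27.83127784729004, 103.3011245727539), 65.03134155273438)
wedge ((626.6168823242188, 273.7964782714844), (33.649295806884766, 83.30860900878906), 87.91850280761719)
[[ 0.6022 -0.0699  0.02  ]
 [ 0.6021 -0.1034  0.02  ]
 [ 0.4338 -0.097   0.02  ]
 [ 0.4345 -0.0651  0.02  ]
 [ 0.4279 -0.0558  0.02  ]
 [ 0.417  -0.3636  0.02  ]
 [ 0.5512 -0.0675  0.02  ]
 [ 0.5401 -0.3655  0.02  ]]
[[ 0.5487 -0.0667  0.033 ]
 [ 0.5376 -0.3626  0.033 ]]
[[ 0.4259 -0.0448  0.02  ]
 [ 0.417  -0.3537  0.02  ]
 [ 0.6015 -0.0558  0.02  ]
 [ 0.5572 -0.0844  0.02  ]
 [ 0.5483 -0.3739  0.02  ]]
[[ 0.5509 -0.0722  0.033 ]
 [ 0.542  -0.3584  0.033 ]]
```

Run:
```python
from m import *
t=snap('top');s=snap('scene')
crop(t,212,172,34,42,18,'tW.png');crop(s,210,238,36,36,18,'sW.png');crop(t,162,205,40,38,18,'tS.png')
crop(s,200,268,58,58,12,'sS.png')
```

```text
(no output)
```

View pics/tW.png

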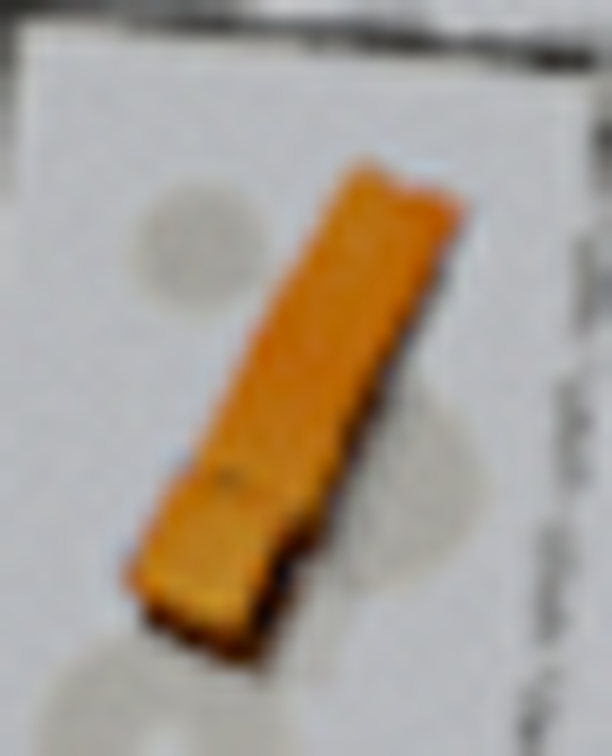

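View pics/sW.png

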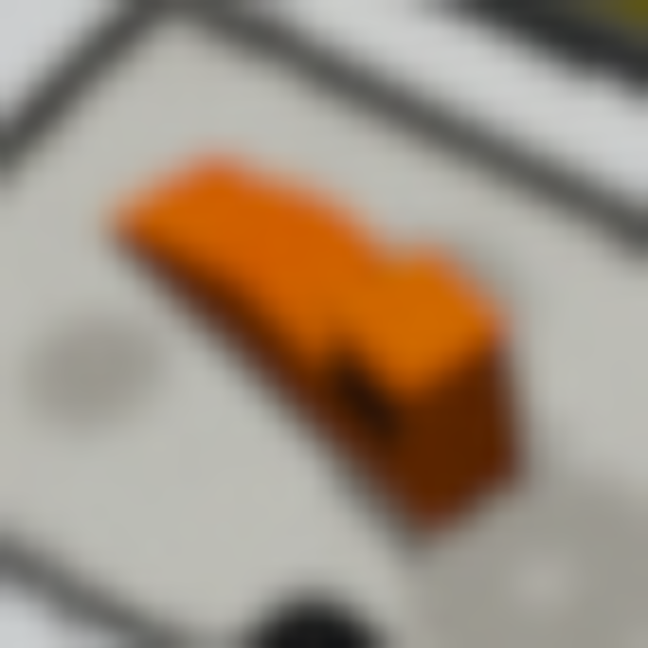

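View pics/tS.png

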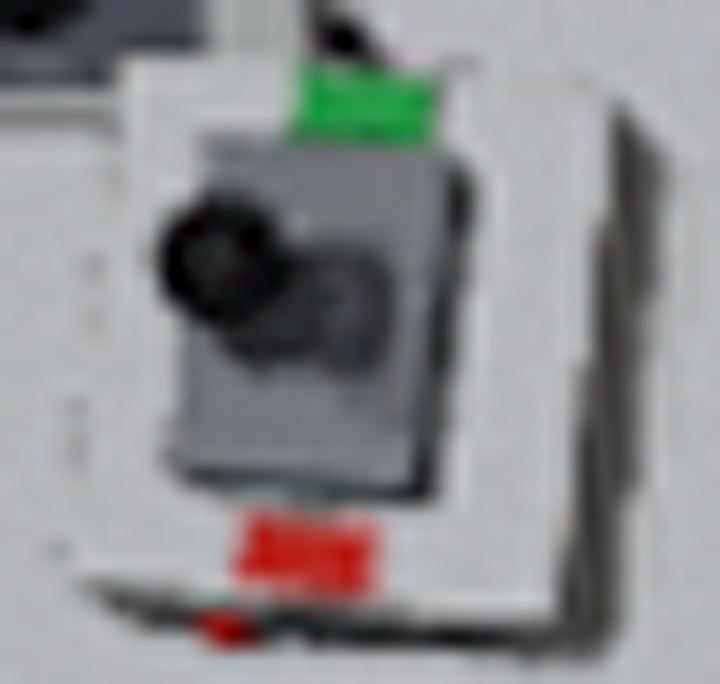

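View pics/sS.png

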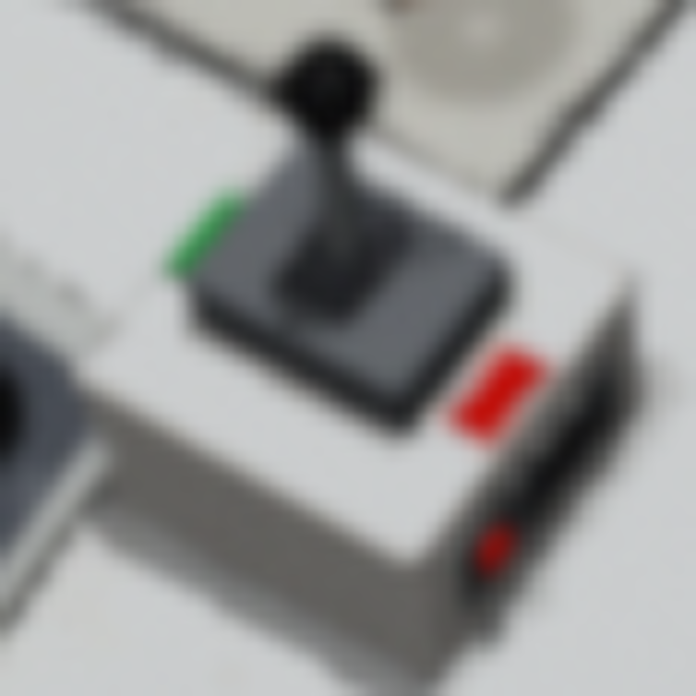

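```bash
cat >> m.py <<'E'
def un(pts,s,x,y): return (np.atleast_2d(pts)+.5)/s-.5+[x,y]
E
python3 - <<'E'
from m import *
t=snap('top');s=snap('scene')
a=un((212,552),18,212,172);b=un((420,324),18,210,238)
print('handle',tri([t,s],[a,b]),onz(t,a,.052),onz(s,b,.052))
a=un((415,188),18,212,172);b=un((165,190),18,210,238)
print('toe',tri([t,s],[a,b]),onz(t,a,.004),onz(s,b,.004))
a=un((222,258),18,162,205);b=un((327,88),12,200,268)
print('ball',tri([t,s],[a,b]))
# marks at box top z=.07
print('green',onz(t,un((367,105),18,162,205),.07),onz(s,un((207,233),12,200,268),.07))
print('red',onz(t,un((306,555),18,162,205),.07),onz(s,un((500,393),12,200,268),.07))
print('boxtop t',onz(t,un([(128,62),(612,95),(555,605),(85,580)],18,162,205),.07))
print('boxtop s',onz(s,un([(632,280),(410,560),(85,385)],12,200,268),.07))
print('tray t',onz(t,un([(315,192),(515,210),(480,522),(272,497)],6,160,140),.016))
print('tray s',onz(s,un([(198,130),(413,250),(318,372),(85,252)],5,180,210),.016))
print('rail',onz(t,un([(252,252),(678,272)],7,305,170),.028))
print('hinge',[tri([t,s],[un(a,7,305,170),un(b,6,255,130)]) for a,b in (((225,135),(130,308)),((525,155),(247,180)))])
print('yellowend',[tri([t,s],[un(a,7,305,170),un(b,6,255,130)]) for a,b in (((214,335),(262,362)),((520,355),(375,228)))])
E
```

```text
handle (array([0.58838474, 0.28771578, 0.04411987]), [0.0006083726228779491, 0.0006083726228778144]) [[0.58606776 0.28641053 0.052     ]] [[0.58483687 0.29277292 0.052     ]]
toe (array([ 6.77498840e-01,  2.54926127e-01, -5.80142444e-04]), [0.00019887096136020553, 0.00019887096136001327]) [[0.67610253 0.25432141 0.004     ]] [[0.67502423 0.25785191 0.004     ]]
ball (array([0.49788422, 0.43530419, 0.16993148]), [0.00036336629774096595, 0.0003633662977408835])
green [[0.5478257  0.43156693 0.07      ]] [[0.55061572 0.43317336 0.07      ]]
red [[0.45644937 0.43750198 0.07      ]] [[0.45615246 0.4383681  0.07      ]]
boxtop t [[0.55529213 0.48004009 0.07      ]
 [0.55122684 0.38265284 0.07      ]
 [0.4477998  0.38750287 0.07      ]
 [0.45023699 0.48093916 0.07      ]]
boxtop s [[0.44404155 0.39361718 0.07      ]
 [0.45008556 0.48931887 0.07      ]
 [0.55161077 0.48586145 0.07      ]]
tray t [[0.71101227 0.33970078 0.016     ]
 [0.70280372 0.21351828 0.016     ]
 [0.50350048 0.22641676 0.016     ]
 [0.51558831 0.35525617 0.016     ]]
tray s [[0.70071144 0.21510695 0.016     ]
 [0.50262371 0.23764693 0.016     ]
 [0.50680352 0.35520732 0.016     ]
 [0.70572267 0.34610236 0.016     ]]
rail [[ 0.59059272 -0.14467778  0.028     ]
 [ 0.58601537 -0.36976469  0.028     ]]
hinge [(array([ 0.65017358, -0.12901489,  0.03955347]), [0.0008095397569423255, 0.0008095397569424385]), (array([ 0.64107954, -0.28674404,  0.0456854 ]), [0.0019066865163651105, 0.001906686516365161])]
yellowend [(array([ 0.54388672, -0.12404625,  0.03728036]), [0.0003663569986939351, 0.00036635699869402936]), (array([ 0.53547003, -0.28364925,  0.04220536]), [0.0009078706258928621, 0.0009078706258929016])]
```

```bash
cat > go.py <<'E'
from h import *
# usage: go.py n x y z yaw_deg [n x y z yaw ...]  -> tool-frame rows
import sys
def cur():
    o=robot.get_obs(); return o['tool_pos'],Ro.from_euler('xyz',o['ee_rot']),o
def rows(segs):
    P,R,o=cur(); out=[]
    for n,x,y,z,yaw in segs:
        n=int(n); T=np.array([x,y,z]); RT_=Ro.from_euler('xyz',[np.pi,0,np.radians(yaw)])
        rv=(R.inv()*RT_).as_rotvec()
        for i in range(n):
            Pn=P+(T-P)/(n-i); Rn=R*Ro.from_rotvec(rv/n)
            d=R.inv().apply(Pn-P); out.append((d,np.degrees(rv/n))); P,R=Pn,Rn
    return out
if __name__=='__main__':
    a=list(map(float,sys.argv[1:])); 
    P,R,o=cur(); print('at',np.round(P,4),'rpy',np.round(np.degrees(o['ee_rot']),2),'F',np.round(o['wrist_force'],1),'w',round(o['width'],4),'t',round(o['time'],2))
    for i,(d,r) in enumerate(rows([a[k:k+5] for k in range(0,len(a),5)])):
        print('{"x":%.4f,"y":%.4f,"z":%.4f,"rx":%.2f,"ry":%.2f,"rz":%.2f}'%(*d,*r), end=',' if (i+1)%12 else '\n')
E
python3 go.py 12 0.35 -0.35 0.27 -30 12 0.5 0 0.27 18 12 0.586 0.288 0.17 70
```

```text
at [ 0.1397 -0.532   0.2055] rpy [ 1.800e+02 -1.000e-02 -7.529e+01] F [-0.5  0.5 -0.6] w 0.0937 t 1.5
{"x":-0.0102,"y":-0.0208,"z":-0.0054,"rx":0.00,"ry":-0.00,"rz":-3.77},{"x":-0.0088,"y":-0.0214,"z":-0.0054,"rx":0.00,"ry":-0.00,"rz":-3.77},{"x":-0.0074,"y":-0.0220,"z":-0.0054,"rx":0.00,"ry":-0.00,"rz":-3.77},{"x":-0.0059,"y":-0.0224,"z":-0.0054,"rx":0.00,"ry":-0.00,"rz":-3.77},{"x":-0.0044,"y":-0.0227,"z":-0.0054,"rx":0.00,"ry":-0.00,"rz":-3.77},{"x":-0.0029,"y":-0.0230,"z":-0.0054,"rx":0.00,"ry":-0.00,"rz":-3.77},{"x":-0.0014,"y":-0.0231,"z":-0.0054,"rx":0.00,"ry":-0.00,"rz":-3.77},{"x":0.0001,"y":-0.0232,"z":-0.0054,"rx":0.00,"ry":-0.00,"rz":-3.77},{"x":0.0016,"y":-0.0231,"z":-0.0054,"rx":0.00,"ry":-0.00,"rz":-3.77},{"x":0.0031,"y":-0.0230,"z":-0.0054,"rx":0.00,"ry":-0.00,"rz":-3.77},{"x":0.0047,"y":-0.0227,"z":-0.0054,"rx":0.00,"ry":-0.00,"rz":-3.77},{"x":0.0061,"y":-0.0223,"z":-0.0054,"rx":0.00,"ry":-0.00,"rz":-3.77}
{"x":-0.0038,"y":-0.0315,"z":-0.0000,"rx":-0.00,"ry":0.00,"rz":-4.00},{"x":-0.0016,"y":-0.0317,"z":-0.0000,"rx":-0.00,"ry":0.00,"rz":-4.00},{"x":0.0007,"y":-0.0317
[... 782 characters left out ...]
ry":0.00,"rz":-4.33},{"x":0.0172,"y":-0.0182,"z":0.0083,"rx":-0.00,"ry":0.00,"rz":-4.33},{"x":0.0185,"y":-0.0169,"z":0.0083,"rx":-0.00,"ry":0.00,"rz":-4.33},{"x":0.0197,"y":-0.0154,"z":0.0083,"rx":-0.00,"ry":0.00,"rz":-4.33},{"x":0.0208,"y":-0.0139,"z":0.0083,"rx":-0.00,"ry":0.00,"rz":-4.33},{"x":0.0218,"y":-0.0123,"z":0.0083,"rx":-0.00,"ry":0.00,"rz":-4.33},{"x":0.0227,"y":-0.0106,"z":0.0083,"rx":-0.00,"ry":0.00,"rz":-4.33},{"x":0.0234,"y":-0.0089,"z":0.0083,"rx":-0.00,"ry":0.00,"rz":-4.33},{"x":0.0240,"y":-0.0071,"z":0.0083,"rx":-0.00,"ry":0.00,"rz":-4.33},{"x":0.0245,"y":-0.0052,"z":0.0083,"rx":-0.00,"ry":0.00,"rz":-4.33},{"x":0.0248,"y":-0.0034,"z":0.0083,"rx":-0.00,"ry":0.00,"rz":-4.33}
```

>>> jog_arm(
  series=[
    {"x":-0.01,"y":-0.021,"z":-0.006,"rz":-4},
    {"x":-0.009,"y":-0.021,"z":-0.006,"rz":-4},
    {"x":-0.007,"y":-0.022,"z":-0.006,"rz":-4},
    {"x":-0.006,"y":-0.022,"z":-0.006,"rz":-4},
    {"x":-0.004,"y":-0.023,"z":-0.006,"rz":-4},
    {"x":-0.003,"y":-0.023,"z":-0.006,"rz":-4},
    {"x":-0.001,"y":-0.023,"z":-0.006,"rz":-4},
    {"x":0,"y":-0.023,"z":-0.005,"rz":-4},
    {"x":0.002,"y":-0.023,"z":-0.005,"rz":-4},
    {"x":0.003,"y":-0.023,"z":-0.005,"rz":-4},
    {"x":0.005,"y":-0.023,"z":-0.005,"rz":-4},
    {"x":0.006,"y":-0.022,"z":-0.005,"rz":-4},
  ],
)

```text
invalid input
```

```bash
sed -i 's/print(.{"x":%.4f.*$/print("%.3f %.3f %.3f | %.1f %.1f %.1f"%(*d,*r))/' go.py; python3 go.py 12 0.5 0 0.27 18 12 0.586 0.288 0.17 70
```

```text
at [ 0.1397 -0.532   0.2055] rpy [ 1.800e+02 -1.000e-02 -7.529e+01] F [-0.5  0.5 -0.6] w 0.0937 t 1.5
-0.035 -0.040 -0.005 | 0.0 -0.0 -7.8
-0.029 -0.045 -0.005 | 0.0 -0.0 -7.8
-0.023 -0.048 -0.005 | 0.0 -0.0 -7.8
-0.016 -0.051 -0.005 | 0.0 -0.0 -7.8
-0.009 -0.053 -0.005 | 0.0 -0.0 -7.8
-0.002 -0.053 -0.005 | 0.0 -0.0 -7.8
0.005 -0.053 -0.005 | 0.0 -0.0 -7.8
0.012 -0.052 -0.005 | 0.0 -0.0 -7.8
0.019 -0.050 -0.005 | 0.0 -0.0 -7.8
0.026 -0.047 -0.005 | 0.0 -0.0 -7.8
0.032 -0.043 -0.005 | 0.0 -0.0 -7.8
0.037 -0.038 -0.005 | 0.0 -0.0 -7.8
0.014 -0.021 0.008 | 0.0 0.0 -4.3
0.016 -0.019 0.008 | 0.0 0.0 -4.3
0.017 -0.018 0.008 | 0.0 0.0 -4.3
0.019 -0.017 0.008 | 0.0 0.0 -4.3
0.020 -0.015 0.008 | 0.0 0.0 -4.3
0.021 -0.014 0.008 | 0.0 0.0 -4.3
0.022 -0.012 0.008 | 0.0 0.0 -4.3
0.023 -0.011 0.008 | 0.0 0.0 -4.3
0.023 -0.009 0.008 | 0.0 0.0 -4.3
0.024 -0.007 0.008 | 0.0 0.0 -4.3
0.024 -0.005 0.008 | 0.0 0.0 -4.3
0.025 -0.003 0.008 | 0.0 0.0 -4.3
```

>>> jog_arm(
  series=[
    {"x":-0.01,"y":-0.021,"z":-0.006,"rx":0,"ry":0,"rz":-4.0},
  ],
)

```text
time: 1.58
tool_pos: [0.1552, -0.5179, 0.2097]
ee_rot: [3.14, 0.002, -1.247]
wrist_force: [-0.1, -0.4, 0.2]
width: 0.0939
```

>>> jog_arm(
  series=[
    {"x":-0.009,"y":-0.021,"z":-0.006,"rx":0,"ry":0,"rz":-4},
    {"x":-0.007,"y":-0.022,"z":-0.006,"rx":0,"ry":0,"rz":-4},
    {"x":-0.006,"y":-0.022,"z":-0.006,"rx":0,"ry":0,"rz":-4},
    {"x":-0.004,"y":-0.023,"z":-0.006,"rx":0,"ry":0,"rz":-4},
    {"x":-0.003,"y":-0.023,"z":-0.006,"rx":0,"ry":0,"rz":-4},
    {"x":-0.001,"y":-0.023,"z":-0.006,"rx":0,"ry":0,"rz":-4},
    {"x":0,"y":-0.023,"z":-0.005,"rx":0,"ry":0,"rz":-4},
    {"x":0.002,"y":-0.023,"z":-0.005,"rx":0,"ry":0,"rz":-4},
    {"x":0.003,"y":-0.023,"z":-0.005,"rx":0,"ry":0,"rz":-4},
    {"x":0.005,"y":-0.023,"z":-0.005,"rx":0,"ry":0,"rz":-4},
    {"x":0.006,"y":-0.022,"z":-0.005,"rx":0,"ry":0,"rz":-4},
  ],
)

```text
time: 2.5
tool_pos: [0.3484, -0.3383, 0.2733]
ee_rot: [-3.14, 0.002, -0.446]
wrist_force: [0.0, -0.2, 0.8]
width: 0.0941
```

```bash
python3 go.py 12 0.5 0 0.27 18 12 0.586 0.288 0.17 70
```

```text
at [ 0.3484 -0.3383  0.2733] rpy [-1.7991e+02  1.2000e-01 -2.5550e+01] F [ 0.  -0.2  0.8] w 0.0941 t 2.5
-0.001 -0.031 0.000 | -0.0 0.0 -3.6
0.001 -0.031 0.000 | -0.0 0.0 -3.6
0.003 -0.031 0.000 | -0.0 0.0 -3.6
0.005 -0.030 0.000 | -0.0 0.0 -3.6
0.007 -0.030 0.000 | -0.0 0.0 -3.6
0.009 -0.030 0.000 | -0.0 0.0 -3.6
0.011 -0.029 0.000 | -0.0 0.0 -3.6
0.013 -0.028 0.000 | -0.0 0.0 -3.6
0.014 -0.027 0.000 | -0.0 0.0 -3.6
0.016 -0.026 0.000 | -0.0 0.0 -3.6
0.018 -0.025 0.000 | -0.0 0.0 -3.6
0.019 -0.024 0.000 | -0.0 0.0 -3.6
0.014 -0.021 0.008 | -0.0 0.0 -4.3
0.016 -0.019 0.008 | -0.0 0.0 -4.3
0.017 -0.018 0.008 | -0.0 0.0 -4.3
0.019 -0.017 0.008 | -0.0 0.0 -4.3
0.020 -0.015 0.008 | -0.0 0.0 -4.3
0.021 -0.014 0.008 | -0.0 0.0 -4.3
0.022 -0.012 0.008 | -0.0 0.0 -4.3
0.023 -0.011 0.008 | -0.0 0.0 -4.3
0.023 -0.009 0.008 | -0.0 0.0 -4.3
0.024 -0.007 0.008 | -0.0 0.0 -4.3
0.024 -0.005 0.008 | -0.0 0.0 -4.3
0.025 -0.003 0.008 | -0.0 0.0 -4.3
```

>>> jog_arm(
  series=[
    {"x":-0.001,"y":-0.031,"z":0,"rx":0,"ry":0,"rz":-3.6},
    {"x":0.001,"y":-0.031,"z":0,"rx":0,"ry":0,"rz":-3.6},
    {"x":0.003,"y":-0.031,"z":0,"rx":0,"ry":0,"rz":-3.6},
    {"x":0.005,"y":-0.03,"z":0,"rx":0,"ry":0,"rz":-3.6},
    {"x":0.007,"y":-0.03,"z":0,"rx":0,"ry":0,"rz":-3.6},
    {"x":0.009,"y":-0.03,"z":0,"rx":0,"ry":0,"rz":-3.6},
    {"x":0.011,"y":-0.029,"z":0,"rx":0,"ry":0,"rz":-3.6},
    {"x":0.013,"y":-0.028,"z":0,"rx":0,"ry":0,"rz":-3.6},
    {"x":0.014,"y":-0.027,"z":0,"rx":0,"ry":0,"rz":-3.6},
    {"x":0.016,"y":-0.026,"z":0,"rx":0,"ry":0,"rz":-3.6},
    {"x":0.018,"y":-0.025,"z":0,"rx":0,"ry":0,"rz":-3.6},
    {"x":0.019,"y":-0.024,"z":0,"rx":0,"ry":0,"rz":-3.6},
  ],
)

```text
time: 3.5
tool_pos: [0.5017, 0.0163, 0.2766]
ee_rot: [3.137, -0.005, 0.344]
wrist_force: [0.7, 0.2, -0.8]
width: 0.0938
```

>>> jog_arm(
  series=[
    {"x":0.014,"y":-0.021,"z":0.006,"rx":0,"ry":0,"rz":-4.3},
    {"x":0.016,"y":-0.019,"z":0.006,"rx":0,"ry":0,"rz":-4.3},
    {"x":0.017,"y":-0.018,"z":0.006,"rx":0,"ry":0,"rz":-4.3},
    {"x":0.019,"y":-0.017,"z":0.006,"rx":0,"ry":0,"rz":-4.3},
    {"x":0.02,"y":-0.015,"z":0.008,"rx":0,"ry":0,"rz":-4.3},
    {"x":0.021,"y":-0.014,"z":0.008,"rx":0,"ry":0,"rz":-4.3},
    {"x":0.022,"y":-0.012,"z":0.008,"rx":0,"ry":0,"rz":-4.3},
    {"x":0.023,"y":-0.011,"z":0.008,"rx":0,"ry":0,"rz":-4.3},
    {"x":0.023,"y":-0.009,"z":0.008,"rx":0,"ry":0,"rz":-4.3},
    {"x":0.024,"y":-0.007,"z":0.008,"rx":0,"ry":0,"rz":-4.3},
    {"x":0.024,"y":-0.005,"z":0.008,"rx":0,"ry":0,"rz":-4.3},
    {"x":0.025,"y":-0.003,"z":0.008,"rx":0,"ry":0,"rz":-4.3},
  ],
)

```text
time: 4.5
tool_pos: [0.5793, 0.3256, 0.1877]
ee_rot: [3.127, -0.002, 1.295]
wrist_force: [-0.6, -0.4, -0.2]
width: 0.0941
```

```bash
python3 go.py 1 0.586 0.288 0.12 70
python3 - <<'E'
from m import *
t=snap('top','top1.png');s=snap('scene','scene1.png')
P=robot.get_obs()['tool_pos']
print(proj(t,[P]),proj(s,[P]))
u,v=proj(t,[P])[0].astype(int);crop(t,u-50,v-50,100,100,7,'t1.png')
u,v=proj(s,[P])[0].astype(int);print(u,v);crop(s,u-50,v-50,100,100,7,'s1.png')
E
```

```text
at [0.5793 0.3256 0.1877] rpy [ 1.7918e+02 -1.2000e-01  7.4200e+01] F [-0.6 -0.4 -0.2] w 0.0941 t 4.5
-0.034 0.016 0.068 | 0.8 -0.1 4.2
[[206.29390005 195.61011777]] [[224.44286742 237.42385618]]
224 237
```

View pics/t1.png

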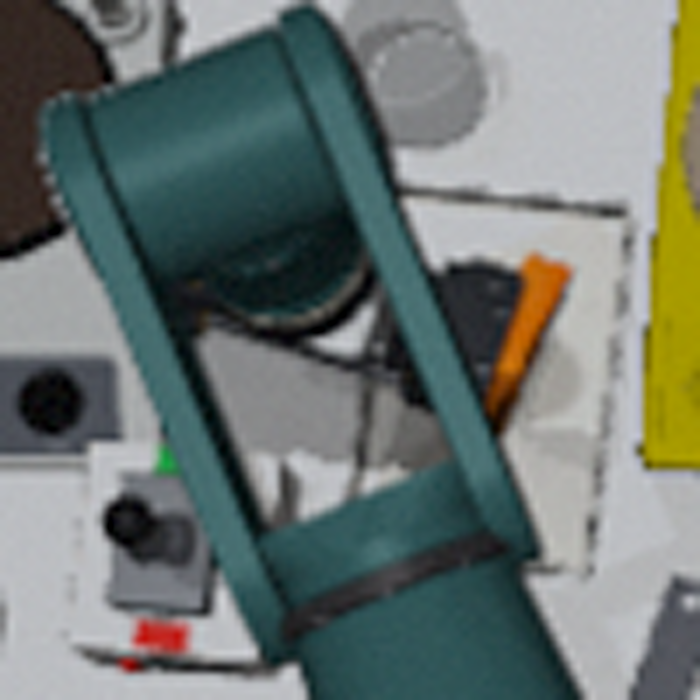

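View pics/s1.png

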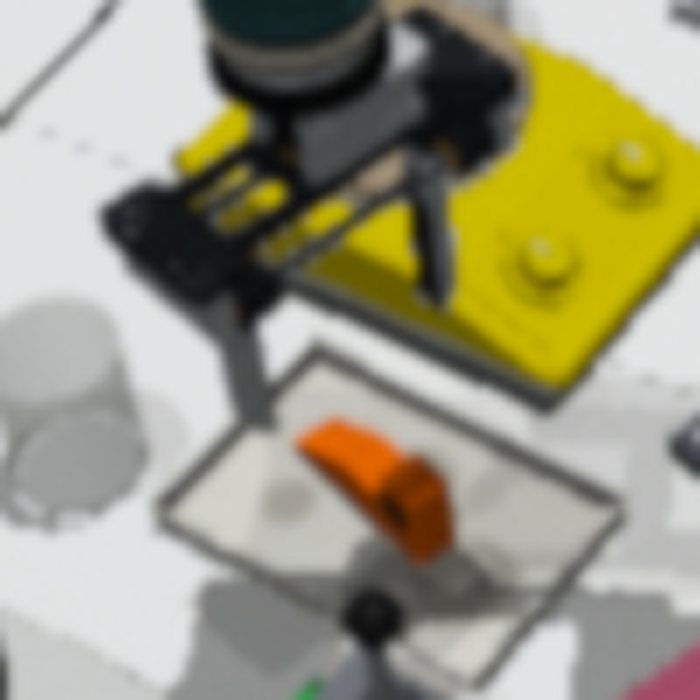

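Run:
```python
from m import *
t=snap('top');s=snap('scene')
c=np.array([1.6,-1.1])
T=lambda a,b:tri([t,s],[a,b+c])
print('handle',T(un((212,552),18,212,172),un((420,324),18,210,238)))
print('toe',T(un((415,188),18,212,172),un((165,190),18,210,238)))
print('ball',T(un((222,258),18,162,205),un((327,88),12,200,268)))
print('rod',[T(un(a,7,305,170),un(b,6,255,130)) for a,b in (((104,324),(218,410)),((668,360),(408,178)))])
print('bedcorner',[T(un(a,7,305,170),un(b,6,255,130)) for a,b in (((78,555),(370,512)),((668,592),(562,245)))])
```

```text
handle (array([0.58475845, 0.28591188, 0.05104646]), [0.0015929490502107227, 0.0015929490502106871])
toe (array([0.67332328, 0.25312885, 0.00691308]), [0.0021031919641459414, 0.0021031919641459644])
ball (array([0.49512988, 0.4332648 , 0.17531655]), [0.0015084558726461276, 0.0015084558726460985])
rod [(array([ 0.54339437, -0.0665701 ,  0.04776651]), [0.002412890819305149, 0.0024128908193050353]), (array([ 0.53616886, -0.36130342,  0.03927521]), [0.00023133601330750327, 0.00023133601330752385])]
bedcorner [(array([ 0.42650921, -0.05659594,  0.0157877 ]), [0.002049180486637405, 0.002049180486637574]), (array([ 0.41542583, -0.36408635,  0.01966755]), [0.0016494510388829322, 0.001649451038883095])]
```

>>> jog_arm(
  series=[
    {"x":-0.013,"y":0.005,"z":0.025,"rx":0.4,"ry":0,"rz":2},
    {"x":-0.013,"y":0.005,"z":0.025,"rx":0.4,"ry":0,"rz":2},
    {"x":-0.012,"y":0.005,"z":0.025,"rx":0,"ry":0,"rz":0},
    {"x":0,"y":0,"z":0,"rx":0,"ry":0,"rz":0},
  ],
  claw=0.6,
)

```text
time: 5.03
tool_pos: [0.5845, 0.2797, 0.1173]
ee_rot: [3.133, -0.008, 1.212]
wrist_force: [-0.7, -0.3, -1.2]
width: 0.0711
```

```bash
python3 go.py 4 0.586 0.286 0.02 70
python3 - <<'E'
from m import *
s=snap('scene')
crop(s,180,200,100,100,7,'s2.png')
E
```

```text
at [0.5845 0.2797 0.1173] rpy [179.51  -0.43  69.44] F [-0.7 -0.3 -1.2] w 0.0711 t 5.03
0.001 -0.000 0.024 | 0.1 -0.1 -0.1
0.001 -0.000 0.024 | 0.1 -0.1 -0.1
0.002 -0.000 0.024 | 0.1 -0.1 -0.1
0.002 -0.000 0.024 | 0.1 -0.1 -0.1
```

View pics/s2.png

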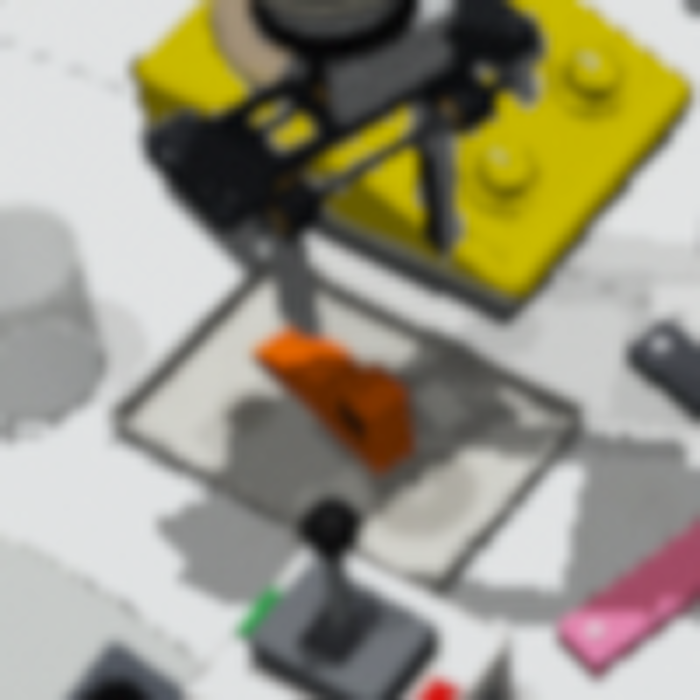

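>>> jog_arm(
  series=[
    {"x":0.002,"y":0,"z":0.025,"rx":0.2,"ry":-0.2,"rz":0},
    {"x":0.002,"y":0,"z":0.025,"rx":0.2,"ry":-0.2,"rz":0},
    {"x":0.002,"y":0,"z":0.025,"rx":0,"ry":0,"rz":0},
    {"x":0.001,"y":0,"z":0.012,"rx":0,"ry":0,"rz":0},
    {"x":0,"y":0,"z":0,"rx":0,"ry":0,"rz":0},
  ],
)

```text
time: 5.5
tool_pos: [0.5983, 0.2902, 0.0489]
ee_rot: [3.118, -0.023, 1.206]
wrist_force: [-1.2, -0.5, -0.4]
width: 0.0559
```

```bash
python3 go.py 4 0.586 0.286 0.02 70
python3 - <<'E'
from m import *
s=snap('scene')
crop(s,180,200,100,100,7,'s3.png')
E
```

```text
at [0.5983 0.2902 0.0489] rpy [178.65  -1.33  69.1 ] F [-1.2 -0.5 -0.4] w 0.0559 t 5.5
-0.002 -0.003 0.007 | 0.3 -0.3 -0.2
-0.002 -0.003 0.007 | 0.3 -0.3 -0.2
-0.002 -0.003 0.007 | 0.3 -0.3 -0.2
-0.002 -0.003 0.007 | 0.3 -0.3 -0.2
```

View pics/s3.png

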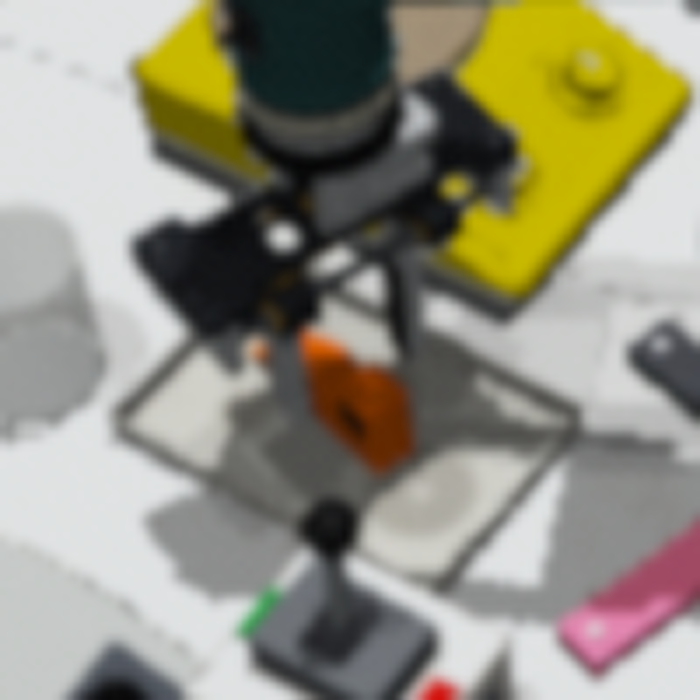

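>>> jog_arm(
  series=[
    {"x":-0.004,"y":-0.006,"z":0.0,"rx":0.6,"ry":-0.6,"rz":-0.4},
    {"x":-0.004,"y":-0.006,"z":0.0,"rx":0.6,"ry":-0.6,"rz":-0.4},
    {"x":0,"y":0,"z":0,"rx":0,"ry":0,"rz":0},
  ],
)

```text
time: 5.8
tool_pos: [0.5866, 0.2882, 0.0567]
ee_rot: [3.133, -0.007, 1.221]
wrist_force: [0.4, 0.4, -0.2]
width: 0.0562
```

```bash
python3 go.py 1 0.586 0.286 0.02 70
```

```text
at [0.5866 0.2882 0.0567] rpy [179.49  -0.42  69.96] F [ 0.4  0.4 -0.2] w 0.0562 t 5.8
-0.003 -0.000 0.037 | 0.5 -0.4 -0.0
```

>>> jog_arm(
  series=[
    {"x":-0.001,"y":0,"z":0.012,"rx":0.3,"ry":-0.3,"rz":0},
    {"x":-0.001,"y":0,"z":0.012,"rx":0.2,"ry":-0.2,"rz":0},
    {"x":0,"y":0,"z":0.01,"rx":0,"ry":0,"rz":0},
  ],
)

```text
time: 6.05
tool_pos: [0.5898, 0.2881, 0.028]
ee_rot: [3.132, -0.006, 1.222]
wrist_force: [0.5, 0.0, 0.4]
width: 0.0564
```

```bash
python3 go.py 1 0.586 0.286 0.02 70
```

```text
at [0.5898 0.2881 0.028 ] rpy [179.47  -0.37  69.99] F [0.5 0.  0.4] w 0.0564 t 6.05
-0.003 -0.003 0.008 | 0.5 -0.4 -0.0
```

Good; settle to z≈0.02 and close.

>>> jog_arm(
  series=[
    {"x":-0.002,"y":-0.003,"z":0.007,"rx":0.5,"ry":-0.4,"rz":0},
    {"x":0,"y":0,"z":0,"rx":0,"ry":0,"rz":0},
  ],
)

```text
time: 6.22
tool_pos: [0.5839, 0.2862, 0.0159]
ee_rot: [-3.136, 0.006, 1.221]
wrist_force: [0.5, 0.6, 0.3]
width: 0.0564
```

>>> jog_arm(
  series=[
    {"x":0,"y":0,"z":0,"rx":0,"ry":0,"rz":0},
    {"x":0,"y":0,"z":0,"rx":0,"ry":0,"rz":0},
    {"x":0,"y":0,"z":0,"rx":0,"ry":0,"rz":0},
    {"x":0,"y":0,"z":0,"rx":0,"ry":0,"rz":0},
    {"x":0,"y":0,"z":0,"rx":0,"ry":0,"rz":0},
  ],
  claw=0,
)

```text
time: 6.63
tool_pos: [0.5829, 0.286, 0.0136]
ee_rot: [-3.133, 0.007, 1.221]
wrist_force: [0.9, 0.5, -0.0]
width: 0.0265
```

```bash
python3 go.py 1 0.586 0.286 0.02 70;  python3 - <<'E'
from m import *
s=snap('scene')
crop(s,180,200,100,100,7,'s4.png')
E
```

```text
at [0.5829 0.286  0.0136] rpy [-179.52    0.43   69.97] F [ 0.9  0.5 -0. ] w 0.0265 t 6.63
0.001 0.003 -0.006 | -0.5 0.4 -0.0
```

View pics/s4.png

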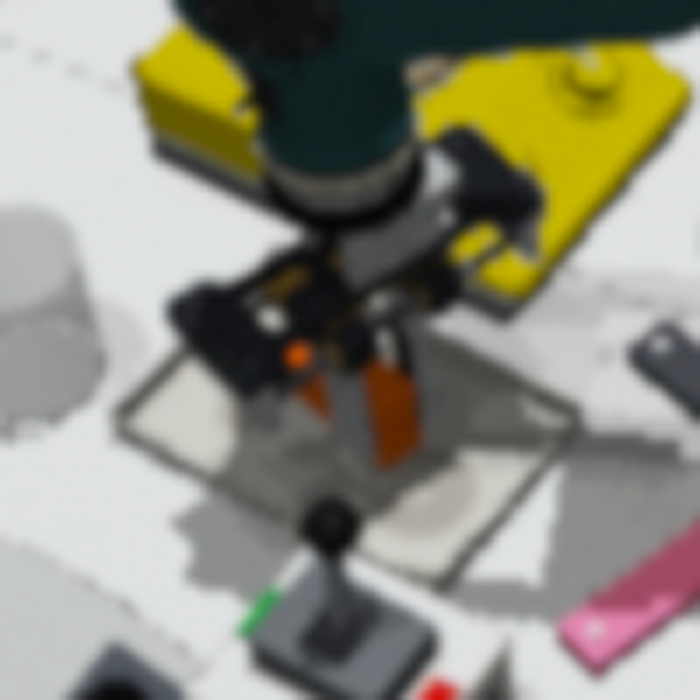

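>>> jog_arm(
  series=[
    {"x":0,"y":0,"z":-0.012,"rx":0,"ry":0,"rz":0},
    {"x":0,"y":0,"z":-0.02,"rx":0,"ry":0,"rz":0},
    {"x":0,"y":0,"z":-0.025,"rx":0,"ry":0,"rz":0},
    {"x":0,"y":0,"z":-0.025,"rx":0,"ry":0,"rz":0},
    {"x":0,"y":0,"z":-0.025,"rx":0,"ry":0,"rz":0},
    {"x":0,"y":0,"z":-0.02,"rx":0,"ry":0,"rz":0},
    {"x":0,"y":0,"z":0,"rx":0,"ry":0,"rz":0},
  ],
)

```text
time: 7.27
tool_pos: [0.5824, 0.2854, 0.148]
ee_rot: [-3.13, 0.012, 1.221]
wrist_force: [0.2, -0.3, 0.3]
width: 0.026
```

```bash
python3 go.py 12 0.398 -0.08 0.16 88
```

```text
at [0.5824 0.2854 0.148 ] rpy [-179.33    0.66   69.96] F [ 0.2 -0.3  0.3] w 0.026 t 7.27
-0.034 -0.004 -0.001 | -0.1 0.0 -1.5
-0.034 -0.005 -0.001 | -0.1 0.0 -1.5
-0.034 -0.006 -0.001 | -0.1 0.0 -1.5
-0.033 -0.007 -0.001 | -0.1 0.0 -1.5
-0.033 -0.008 -0.001 | -0.1 0.0 -1.5
-0.033 -0.008 -0.001 | -0.1 0.0 -1.5
-0.033 -0.009 -0.001 | -0.1 0.0 -1.5
-0.033 -0.010 -0.001 | -0.1 0.0 -1.5
-0.032 -0.011 -0.001 | -0.1 0.0 -1.5
-0.032 -0.012 -0.001 | -0.1 0.0 -1.5
-0.032 -0.013 -0.001 | -0.1 0.0 -1.5
-0.031 -0.013 -0.001 | -0.1 0.0 -1.5
```

>>> jog_arm(
  series=[
    {"x":-0.02,"y":-0.003,"z":-0.002,"rx":0,"ry":0,"rz":-1.5},
    {"x":-0.033,"y":-0.004,"z":-0.002,"rx":0,"ry":0,"rz":-1.5},
    {"x":-0.034,"y":-0.005,"z":-0.001,"rx":0,"ry":0,"rz":-1.5},
    {"x":-0.033,"y":-0.007,"z":-0.001,"rx":0,"ry":0,"rz":-1.5},
    {"x":-0.033,"y":-0.008,"z":-0.001,"rx":0,"ry":0,"rz":-1.5},
    {"x":-0.033,"y":-0.008,"z":-0.001,"rx":0,"ry":0,"rz":-1.5},
    {"x":-0.033,"y":-0.009,"z":-0.001,"rx":0,"ry":0,"rz":-1.5},
    {"x":-0.033,"y":-0.01,"z":-0.001,"rx":0,"ry":0,"rz":-1.5},
    {"x":-0.032,"y":-0.011,"z":-0.001,"rx":0,"ry":0,"rz":-1.5},
    {"x":-0.032,"y":-0.012,"z":0,"rx":0,"ry":0,"rz":-1.5},
    {"x":-0.025,"y":-0.01,"z":0,"rx":0,"ry":0,"rz":-1.5},
    {"x":0,"y":0,"z":0,"rx":0,"ry":0,"rz":0},
  ],
)

```text
time: 8.27
tool_pos: [0.4156, -0.042, 0.1578]
ee_rot: [-3.125, 0.009, 1.53]
wrist_force: [-0.1, 0.3, -0.4]
width: 0.0259
```

```bash
python3 go.py 4 0.398 -0.08 0.06 88;  python3 - <<'E'
from m import *
s=snap('scene','scene5.png')
t=snap('top','top5.png')
crop(s,240,120,130,110,6,'s5.png')
E
```

```text
at [ 0.4156 -0.042   0.1578] rpy [-179.07    0.5    87.66] F [-0.1  0.3 -0.4] w 0.0259 t 8.27
-0.009 -0.004 0.025 | -0.2 0.1 -0.1
-0.009 -0.004 0.025 | -0.2 0.1 -0.1
-0.010 -0.004 0.025 | -0.2 0.1 -0.1
-0.010 -0.004 0.024 | -0.2 0.1 -0.1
```

View pics/s5.png

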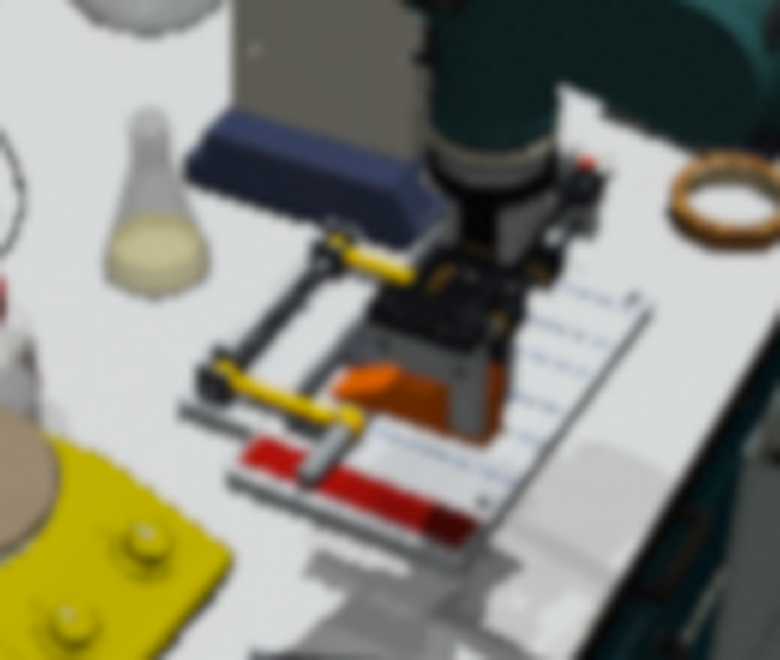

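View pics/top5.png

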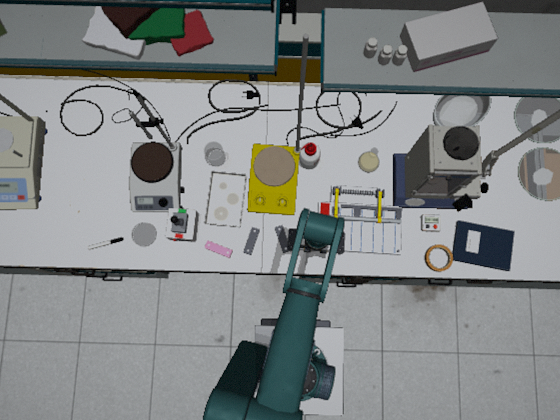

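>>> jog_arm(
  series=[
    {"x":-0.009,"y":-0.005,"z":0.02,"rx":-0.2,"ry":0.1,"rz":0},
    {"x":-0.009,"y":-0.005,"z":0.02,"rx":-0.2,"ry":0.1,"rz":0},
    {"x":-0.009,"y":-0.005,"z":0.02,"rx":0,"ry":0,"rz":0},
    {"x":-0.006,"y":-0.003,"z":0.015,"rx":0,"ry":0,"rz":0},
    {"x":0,"y":0,"z":0,"rx":0,"ry":0,"rz":0},
    {"x":0,"y":0,"z":0,"rx":0,"ry":0,"rz":0},
  ],
)

```text
time: 8.87
tool_pos: [0.4002, -0.0664, 0.0805]
ee_rot: [-3.138, -0.002, 1.538]
wrist_force: [0.3, 0.2, -1.7]
width: 0.026
```

```bash
python3 go.py 3 0.398 -0.08 0.035 88
```

```text
at [ 0.4002 -0.0664  0.0805] rpy [-1.7979e+02 -1.3000e-01  8.8130e+01] F [ 0.3  0.2 -1.7] w 0.026 t 8.87
-0.005 -0.001 0.015 | -0.1 -0.0 0.0
-0.005 -0.001 0.015 | -0.1 -0.0 0.0
-0.005 -0.001 0.015 | -0.1 -0.0 0.0
```

>>> jog_arm(
  series=[
    {"x":-0.006,"y":-0.001,"z":0.014,"rx":0,"ry":0,"rz":0},
    {"x":-0.006,"y":-0.001,"z":0.014,"rx":0,"ry":0,"rz":0},
    {"x":-0.003,"y":0,"z":0.01,"rx":0,"ry":0,"rz":0},
    {"x":0,"y":0,"z":0,"rx":0,"ry":0,"rz":0},
    {"x":0,"y":0,"z":0,"rx":0,"ry":0,"rz":0},
  ],
)

```text
time: 9.28
tool_pos: [0.4035, -0.0781, 0.0457]
ee_rot: [3.137, -0.003, 1.545]
wrist_force: [-0.5, -0.5, -1.2]
width: 0.0261
```

```bash
python3 go.py 3 0.398 -0.08 0.034 88;  python3 - <<'E'
from m import *
s=snap('scene','scene6.png')
t=snap('top','top6.png')
crop(s,240,130,110,100,7,'s6.png')
crop(t,280,170,105,95,7,'t6.png')
E
```

```text
at [ 0.4035 -0.0781  0.0457] rpy [ 1.7975e+02 -1.6000e-01  8.8500e+01] F [-0.5 -0.5 -1.2] w 0.0261 t 9.28
-0.001 -0.002 0.004 | 0.1 -0.1 0.2
-0.001 -0.002 0.004 | 0.1 -0.1 0.2
-0.001 -0.002 0.004 | 0.1 -0.1 0.2
```

View pics/s6.png

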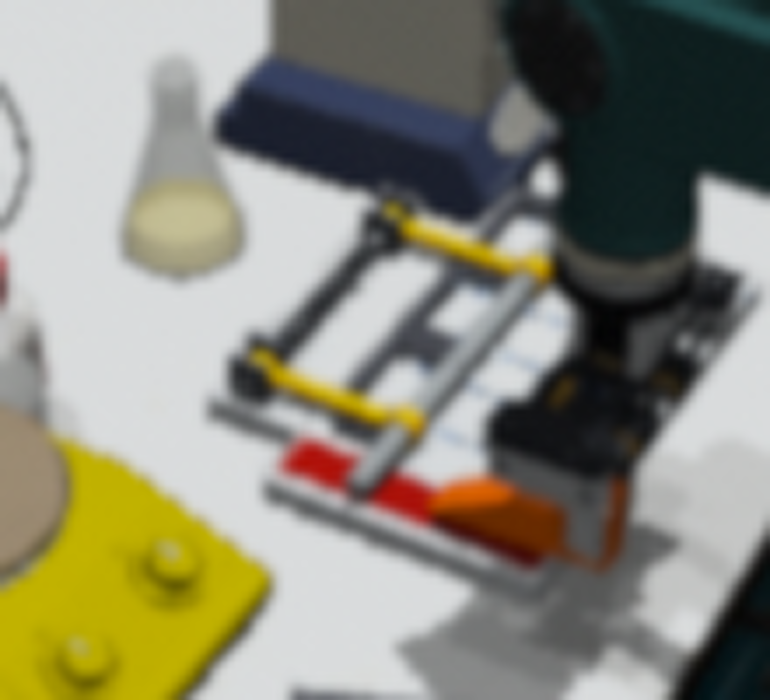

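View pics/t6.png

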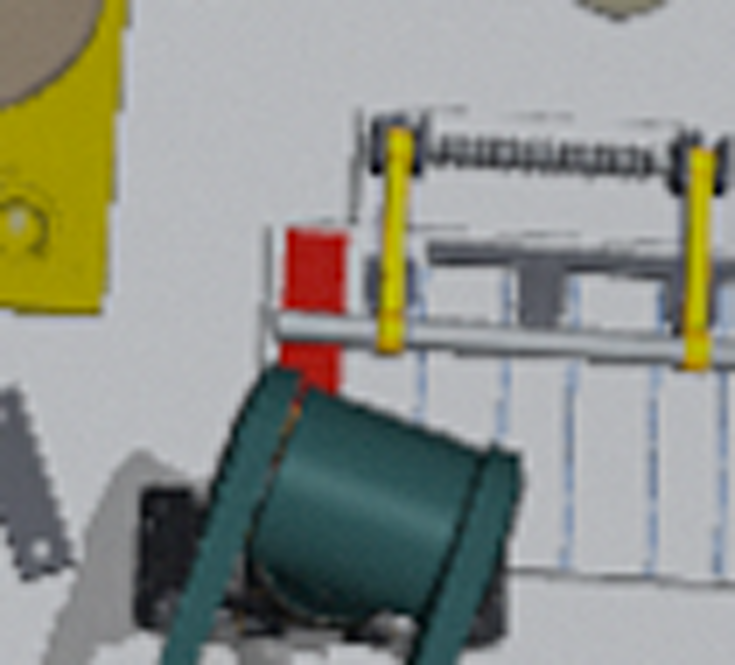

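>>> jog_arm(
  series=[
    {"x":-0.002,"y":-0.002,"z":0.007,"rx":0.2,"ry":0,"rz":0.3},
    {"x":0,"y":-0.001,"z":0.004,"rx":0,"ry":0,"rz":0.2},
    {"x":0,"y":0,"z":0,"rx":0,"ry":0,"rz":0},
  ],
)

```text
time: 9.63
tool_pos: [0.4022, -0.0802, 0.0363]
ee_rot: [3.136, -0.001, 1.536]
wrist_force: [-0.3, 1.0, -0.6]
width: 0.0259
```

```bash
python3 go.py 3 0.398 -0.08 0.033 88;  python3 - <<'E'
from m import *
s=snap('scene','scene6.png')
crop(s,240,130,110,100,7,'s7.png')
E
```

```text
at [ 0.4022 -0.0802  0.0363] rpy [ 1.7969e+02 -8.0000e-02  8.8020e+01] F [-0.3  1.  -0.6] w 0.0259 t 9.63
0.000 -0.001 0.001 | 0.1 -0.0 0.0
0.000 -0.001 0.001 | 0.1 -0.0 0.0
0.000 -0.001 0.001 | 0.1 -0.0 0.0
```

View pics/s7.png

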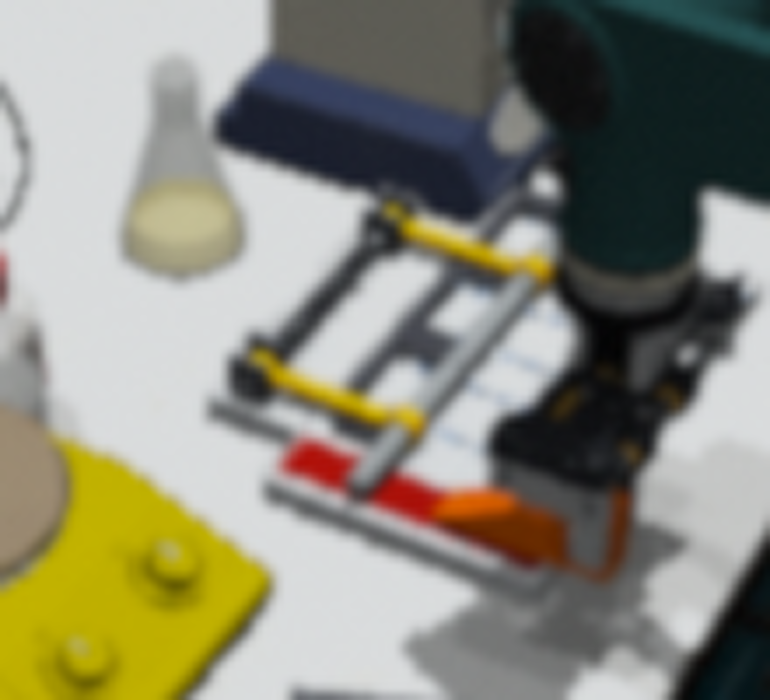

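Run:
```python
from m import *
s=snap('scene')
fx=np.array([.9994,-.0349,0]);fy=np.array([.0349,.9994,0]);O=np.array([.545,-.215,0])
F=lambda x,y,z:O+fx*x+fy*y+np.array([0,0,z])
P=robot.get_obs()['tool_pos'];R=Ro.from_euler('xyz',robot.get_obs()['ee_rot'])
wx=R.apply([0,1,0]);wy=R.apply([1,0,0])
base=P+np.array([0,0,-.0116])
pts={'toeL':base+.098*wx+.013*wy,'toeR':base+.098*wx-.013*wy,'redL0':F(-.115,.145,.02),'redR0':F(-.115,.115,.02),'redL1':F(-.015,.145,.02),'redR1':F(-.015,.115,.02),'hl':P+.013*wy-.014*wx,'hb':base+.013*wy-.014*wx}
for k,v in pts.items():
    u=proj(s,[v])[0]+[-1.6,1.1]; print(k,np.round((u-[240,130]+.5)*7-.5))
print((P-O)@fx,(P-O)@fy)
```

```text
toeL [425. 525.]
toeR [447. 498.]
redL0 [527. 575.]
redR0 [551. 543.]
redL1 [371. 514.]
redR1 [396. 483.]
hl [605. 581.]
hb [604. 596.]
-0.1471758357848019 0.12965731288578083
```

>>> jog_arm(
  series=[
    {"x":0,"y":0,"z":0.003,"rx":0.3,"ry":0,"rz":0},
    {"x":0,"y":0,"z":0.001,"rx":0,"ry":0,"rz":0},
    {"x":0,"y":0,"z":0,"rx":0,"ry":0,"rz":0},
  ],
)

```text
time: 9.98
tool_pos: [0.4028, -0.0805, 0.0329]
ee_rot: [3.14, -0.001, 1.536]
wrist_force: [-0.2, -0.3, -0.7]
width: 0.0262
```

>>> jog_arm(
  series=[
    {"x":0,"y":0.01,"z":0,"rx":0,"ry":0,"rz":0},
    {"x":0,"y":0.01,"z":0,"rx":0,"ry":0,"rz":0},
    {"x":0,"y":0.005,"z":0,"rx":0,"ry":0,"rz":0},
  ],
)

```text
time: 10.23
tool_pos: [0.4294, -0.0814, 0.0329]
ee_rot: [3.14, -0.001, 1.535]
wrist_force: [0.5, 0.3, -1.2]
width: 0.0261
```

```bash
cat > st.py <<'E'
from h import *
fx=np.array([.9994,-.0349,0]);fy=np.array([.0349,.9994,0]);O=np.array([.545,-.215,0])
o=robot.get_obs();P=o['tool_pos']
print('fix',np.round([(P-O)@fx*1000,(P-O)@fy*1000,P[2]*1000],1),'rpy',np.round(np.degrees(o['ee_rot']),2),'F',np.round(o['wrist_force'],1),'M',np.round(o['wrist_torque'],2),'w',round(o['width']*1000,1),'t',round(o['time'],2))
E
python3 st.py
```

```text
fix [-120.2  129.5   32.9] rpy [ 1.7989e+02 -5.0000e-02  8.7960e+01] F [ 0.5  0.3 -1.2] M [ 0.04 -0.11  0.01] w 26.1 t 10.23
```

>>> jog_arm(
  series=[
    {"x":0,"y":0.01,"z":0.0005,"rx":0,"ry":0,"rz":0},
    {"x":0,"y":0.01,"z":0.0005,"rx":0,"ry":0,"rz":0},
    {"x":0,"y":0.01,"z":0,"rx":0,"ry":0,"rz":0},
    {"x":0,"y":0.005,"z":0,"rx":0,"ry":0,"rz":0},
  ],
)

```text
time: 10.57
tool_pos: [0.456, -0.0819, 0.0312]
ee_rot: [-3.111, -0.002, 1.537]
wrist_force: [-13.5, -0.4, 10.4]
width: 0.0259
```

```bash
python3 st.py;python3 - <<'E'
from m import *
s=snap('scene','scene6.png')
crop(s,240,130,110,100,7,'s8.png')
E
```

```text
fix [-93.6 129.9  31.2] rpy [-1.7827e+02 -1.0000e-01  8.8080e+01] F [-13.5  -0.4  10.4] M [-0.12  1.8   0.  ] w 25.9 t 10.57
```

View pics/s8.png

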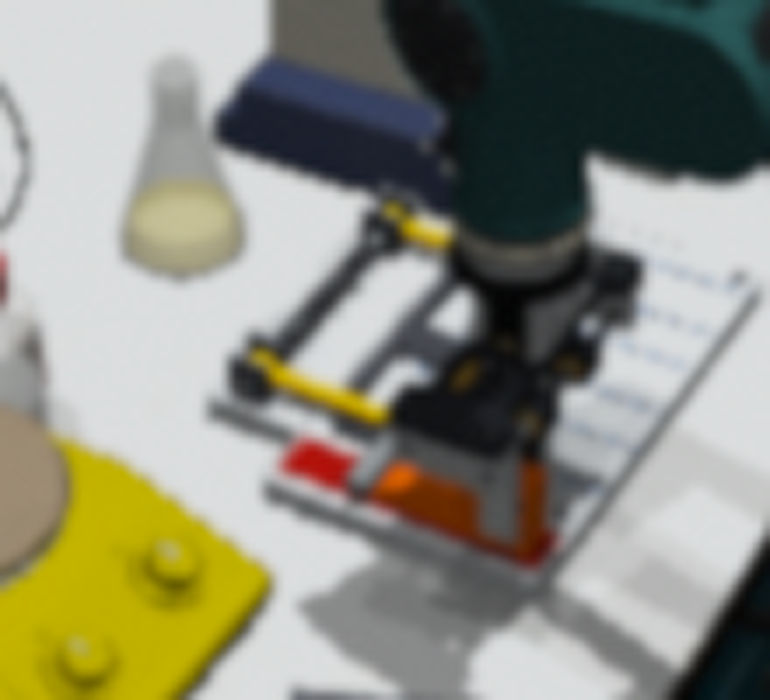

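>>> jog_arm(
  series=[
    {"x":0,"y":0.006,"z":-0.001,"rx":-0.8,"ry":0,"rz":0},
    {"x":0,"y":0.008,"z":-0.001,"rx":-0.8,"ry":0,"rz":0},
    {"x":0,"y":0.008,"z":-0.0005,"rx":0,"ry":0,"rz":0},
  ],
)

```text
time: 10.87
tool_pos: [0.458, -0.0819, 0.0308]
ee_rot: [-3.085, -0.002, 1.538]
wrist_force: [-18.1, 0.5, 10.8]
width: 0.0258
```

```bash
python3 st.py;python3 - <<'E'
from m import *
s=snap('scene','scene6.png')
crop(s,240,130,110,100,7,'s9.png')
E
```

```text
fix [-91.6 129.9  30.8] rpy [-1.7674e+02 -1.0000e-01  8.8140e+01] F [-18.1   0.5  10.8] M [-0.04  2.72 -0.07] w 25.8 t 10.87
```

View pics/s9.png

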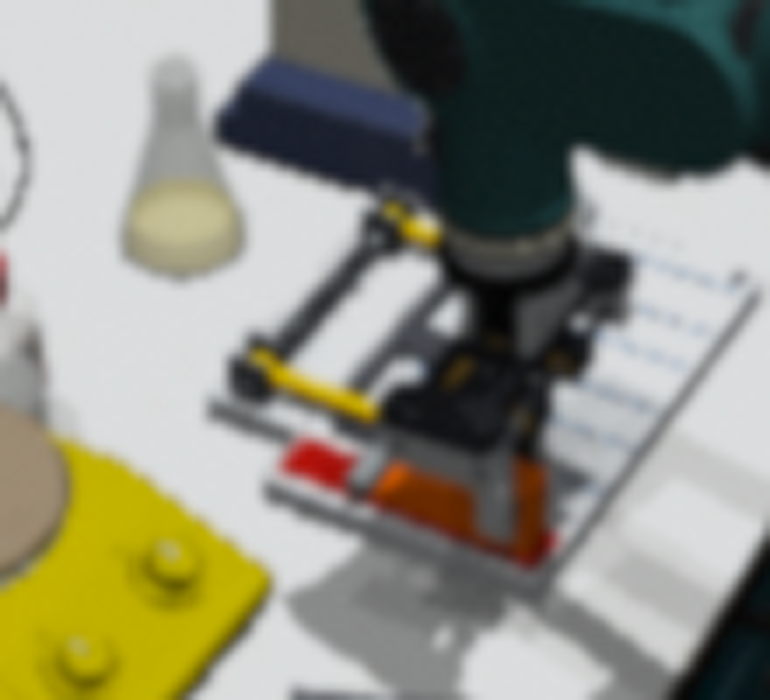

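>>> jog_arm(
  series=[
    {"x":0,"y":-0.004,"z":-0.001,"rx":-1.5,"ry":0,"rz":0},
    {"x":0,"y":-0.004,"z":-0.001,"rx":-1.5,"ry":0,"rz":0},
    {"x":0,"y":0,"z":0,"rx":0,"ry":0,"rz":0},
  ],
)

```text
time: 11.17
tool_pos: [0.4491, -0.0815, 0.0313]
ee_rot: [-3.128, -0.003, 1.539]
wrist_force: [-3.0, -0.9, 3.0]
width: 0.0258
```

```bash
python3 st.py
```

```text
fix [-100.5  130.1   31.3] rpy [-1.7924e+02 -1.6000e-01  8.8180e+01] F [-3.  -0.9  3. ] M [0.06 0.6  0.04] w 25.8 t 11.17
```

>>> jog_arm(
  series=[
    {"x":0,"y":-0.002,"z":-0.0015,"rx":-0.8,"ry":0,"rz":0},
    {"x":0,"y":0,"z":0,"rx":0,"ry":0,"rz":0},
  ],
)

```text
time: 11.33
tool_pos: [0.4472, -0.0813, 0.0322]
ee_rot: [-3.141, -0.003, 1.539]
wrist_force: [-1.6, 0.6, -1.4]
width: 0.0262
```

```bash
python3 st.py
```

```text
fix [-102.4  130.2   32.2] rpy [-179.95   -0.19   88.19] F [-1.6  0.6 -1.4] M [0.07 0.14 0.01] w 26.2 t 11.33
```

>>> jog_arm(
  series=[
    {"x":0,"y":0.01,"z":-0.0005,"rx":-0.2,"ry":0,"rz":0},
    {"x":0,"y":0.012,"z":-0.002,"rx":-0.5,"ry":0,"rz":0},
    {"x":0,"y":0.014,"z":-0.002,"rx":-1,"ry":0,"rz":0},
  ],
)

```text
time: 11.58
tool_pos: [0.4648, -0.0804, 0.0305]
ee_rot: [-3.122, -0.007, 1.54]
wrist_force: [-28.6, 1.2, 15.4]
width: 0.0259
```

```bash
python3 st.py
```

```text
fix [-84.9 131.7  30.5] rpy [-178.87   -0.37   88.21] F [-28.6   1.2  15.4] M [-0.04  4.6  -0.06] w 25.9 t 11.58
```

Run:
```python
from m import *
s=snap('scene','scene6.png');t=snap('top')
crop(s,260,165,80,55,10,'s10.png')
crop(t,290,170,90,80,8,'t10.png')
```

```text
(no output)
```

View pics/s10.png

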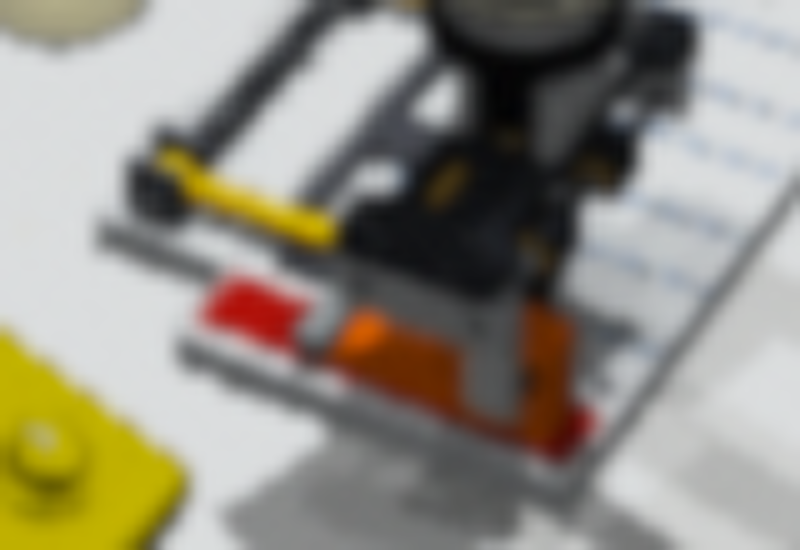

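View pics/t10.png

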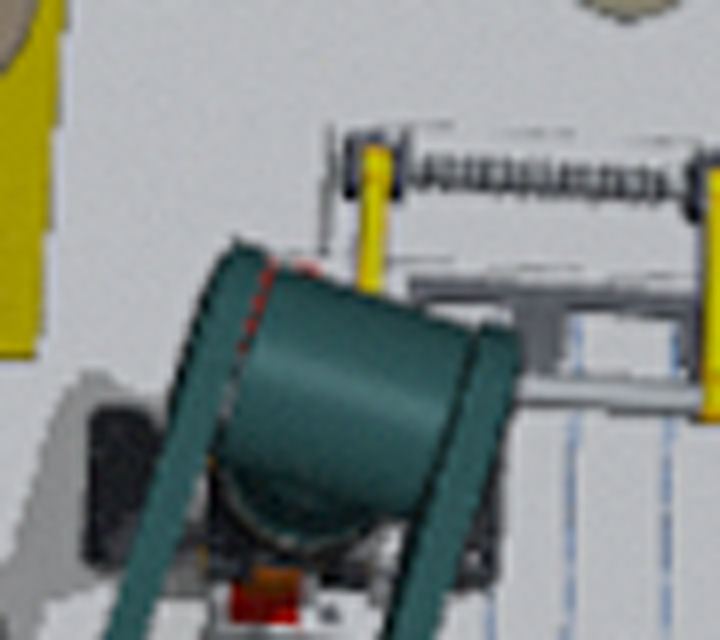

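>>> jog_arm(
  series=[
    {"x":0,"y":0.01,"z":-0.006,"rx":-0.8,"ry":0,"rz":0},
    {"x":0,"y":0.012,"z":-0.006,"rx":-0.8,"ry":0,"rz":0},
  ],
)

```text
time: 11.85
tool_pos: [0.472, -0.0798, 0.0343]
ee_rot: [-3.111, -0.009, 1.54]
wrist_force: [-16.2, 0.0, -2.6]
width: 0.0259
```

```bash
python3 st.py
```

```text
fix [-77.6 132.5  34.3] rpy [-178.22   -0.51   88.21] F [-16.2   0.   -2.6] M [-0.08  3.15 -0.04] w 25.9 t 11.85
```

>>> jog_arm(
  series=[
    {"x":-0.001,"y":0.012,"z":-0.003,"rx":-1,"ry":0.2,"rz":0},
    {"x":-0.001,"y":0.012,"z":-0.003,"rx":-1,"ry":0.2,"rz":0},
    {"x":0,"y":0.012,"z":-0.003,"rx":-1,"ry":0.2,"rz":0},
  ],
)

```text
time: 12.1
tool_pos: [0.4826, -0.08, 0.0349]
ee_rot: [-3.095, -0.025, 1.541]
wrist_force: [-19.8, -0.5, 7.9]
width: 0.0259
```

```bash
python3 st.py
```

```text
fix [-67.  132.7  34.9] rpy [-177.36   -1.43   88.27] F [-19.8  -0.5   7.9] M [-0.09  3.19  0.09] w 25.9 t 12.1
```

>>> jog_arm(
  series=[
    {"x":-0.001,"y":0.012,"z":-0.004,"rx":-1.5,"ry":-0.6,"rz":0},
    {"x":-0.001,"y":0.012,"z":-0.004,"rx":-1.5,"ry":-0.6,"rz":0},
    {"x":0,"y":0.012,"z":-0.004,"rx":-1.5,"ry":-0.3,"rz":0},
  ],
)

```text
time: 12.35
tool_pos: [0.4942, -0.0804, 0.0338]
ee_rot: [-3.109, -0.005, 1.541]
wrist_force: [-21.5, -1.3, 3.5]
width: 0.0254
```

```bash
python3 st.py
python3 - <<'E'
from m import *
s=snap('scene','scene6.png')
crop(s,260,165,80,55,10,'s11.png')
E
```

```text
fix [-55.4 132.7  33.8] rpy [-178.11   -0.26   88.3 ] F [-21.5  -1.3   3.5] M [-0.16  3.32 -0.03] w 25.4 t 12.35
```

View pics/s11.png

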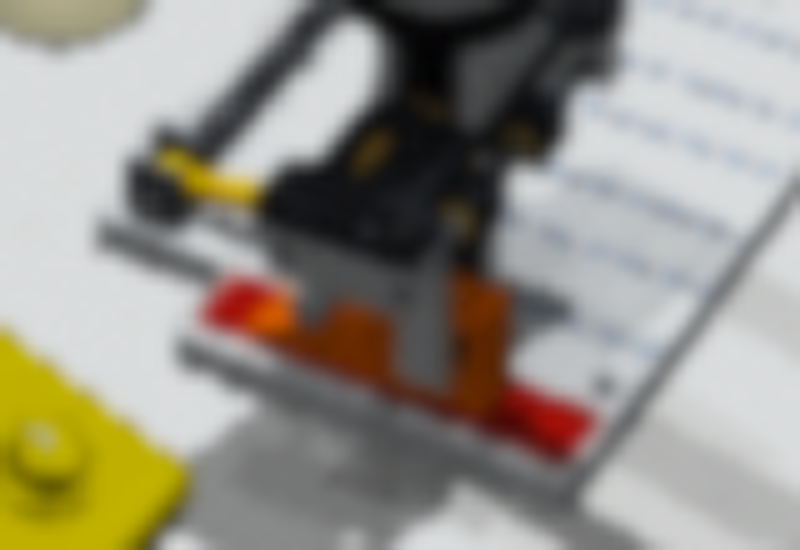

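>>> jog_arm(
  series=[
    {"x":-0.001,"y":0.012,"z":-0.003,"rx":-1,"ry":0,"rz":0},
    {"x":-0.001,"y":0.01,"z":-0.002,"rx":-1,"ry":0,"rz":0},
    {"x":0,"y":0.008,"z":-0.001,"rx":-1,"ry":0,"rz":0},
  ],
)

```text
time: 12.65
tool_pos: [0.5006, -0.0803, 0.0309]
ee_rot: [-3.099, -0.01, 1.542]
wrist_force: [-16.0, -1.3, 6.9]
width: 0.0259
```

```bash
python3 st.py
```

```text
fix [-49.1 133.   30.9] rpy [-177.56   -0.55   88.36] F [-16.   -1.3   6.9] M [-0.3   2.41 -0.02] w 25.9 t 12.65
```

>>> jog_arm(
  series=[
    {"x":-0.001,"y":0.012,"z":-0.003,"rx":-1.5,"ry":-0.2,"rz":0},
    {"x":-0.001,"y":0.012,"z":-0.003,"rx":-1.5,"ry":-0.2,"rz":0},
  ],
)

```text
time: 12.82
tool_pos: [0.5072, -0.0808, 0.0302]
ee_rot: [-3.106, -0.007, 1.543]
wrist_force: [-22.7, 1.7, 10.0]
width: 0.0257
```

```bash
python3 st.py
```

```text
fix [-42.4 132.8  30.2] rpy [-177.99   -0.39   88.39] F [-22.7   1.7  10. ] M [ 0.23  3.94 -0.03] w 25.7 t 12.82
```

>>> jog_arm(
  series=[
    {"x":-0.001,"y":0.01,"z":-0.004,"rx":-1,"ry":-0.2,"rz":0},
    {"x":-0.001,"y":0.008,"z":-0.003,"rx":-1,"ry":0,"rz":0},
  ],
)

```text
time: 12.98
tool_pos: [0.5094, -0.0809, 0.0304]
ee_rot: [-3.1, -0.008, 1.543]
wrist_force: [-17.8, 1.6, 6.0]
width: 0.0258
```

```bash
python3 st.py
python3 - <<'E'
from m import *
s=snap('scene','scene6.png')
crop(s,260,155,80,60,10,'s12.png')
E
```

```text
fix [-40.2 132.8  30.4] rpy [-177.62   -0.45   88.42] F [-17.8   1.6   6. ] M [ 0.23  2.51 -0.01] w 25.8 t 12.98
```

View pics/s12.png

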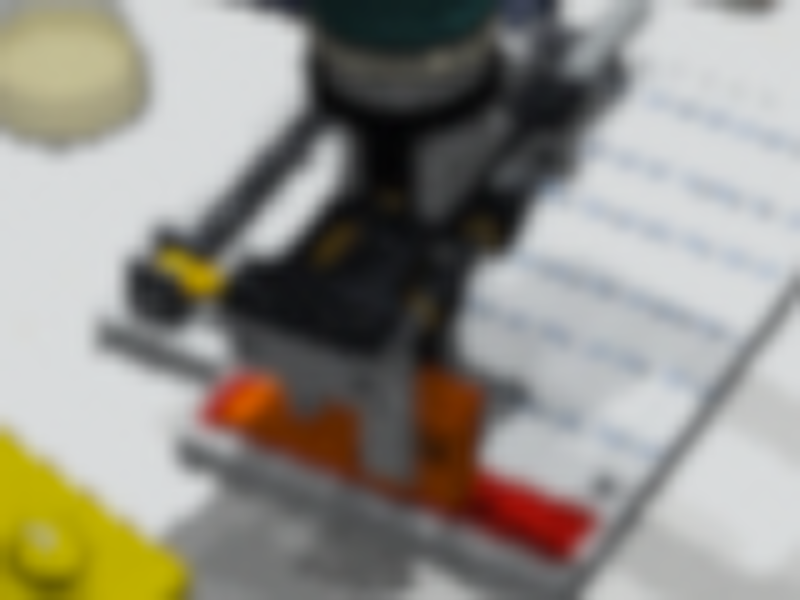

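>>> jog_arm(
  series=[
    {"x":-0.001,"y":0.003,"z":-0.002,"rx":-1.5,"ry":-0.3,"rz":0.2},
    {"x":-0.001,"y":0.006,"z":-0.003,"rx":-1.5,"ry":-0.3,"rz":0.2},
    {"x":0,"y":0.006,"z":-0.003,"rx":-1.5,"ry":0,"rz":0},
  ],
)

```text
time: 13.28
tool_pos: [0.5108, -0.081, 0.0305]
ee_rot: [-3.141, -0.002, 1.537]
wrist_force: [-10.2, -3.1, -1.3]
width: 0.0258
```

```bash
python3 st.py
```

```text
fix [-38.8 132.7  30.5] rpy [-1.7997e+02 -1.1000e-01  8.8070e+01] F [-10.2  -3.1  -1.3] M [-0.46  2.29 -0.08] w 25.8 t 13.28
```

>>> jog_arm(
  series=[
    {"x":0,"y":0.01,"z":-0.003,"rx":-0.6,"ry":0,"rz":0},
    {"x":0,"y":0.01,"z":-0.003,"rx":-0.6,"ry":0,"rz":0},
    {"x":0,"y":0.006,"z":-0.002,"rx":-0.6,"ry":0,"rz":0},
  ],
)

```text
time: 13.53
tool_pos: [0.5167, -0.0806, 0.0302]
ee_rot: [-3.121, -0.004, 1.537]
wrist_force: [-12.6, -0.2, 4.4]
width: 0.0258
```

```bash
python3 st.py
```

```text
fix [-33.  133.4  30.2] rpy [-178.81   -0.2    88.08] F [-12.6  -0.2   4.4] M [-0.08  1.61 -0.06] w 25.8 t 13.53
```

>>> jog_arm(
  series=[
    {"x":0,"y":0,"z":-0.001,"rx":-0.8,"ry":0,"rz":0},
    {"x":0,"y":0,"z":0,"rx":0,"ry":0,"rz":0},
  ],
)

```text
time: 13.7
tool_pos: [0.5167, -0.0806, 0.0302]
ee_rot: [-3.132, -0.004, 1.537]
wrist_force: [-2.8, 0.8, 2.9]
width: 0.0254
```

```bash
python3 st.py
python3 - <<'E'
from m import *
s=snap('scene','scene6.png');t=snap('top','top13.png')
crop(s,260,145,100,75,8,'s13.png')
E
```

```text
fix [-32.9 133.3  30.2] rpy [-179.47   -0.2    88.08] F [-2.8  0.8  2.9] M [ 0.09  0.75 -0.02] w 25.4 t 13.7
```

View pics/s13.png

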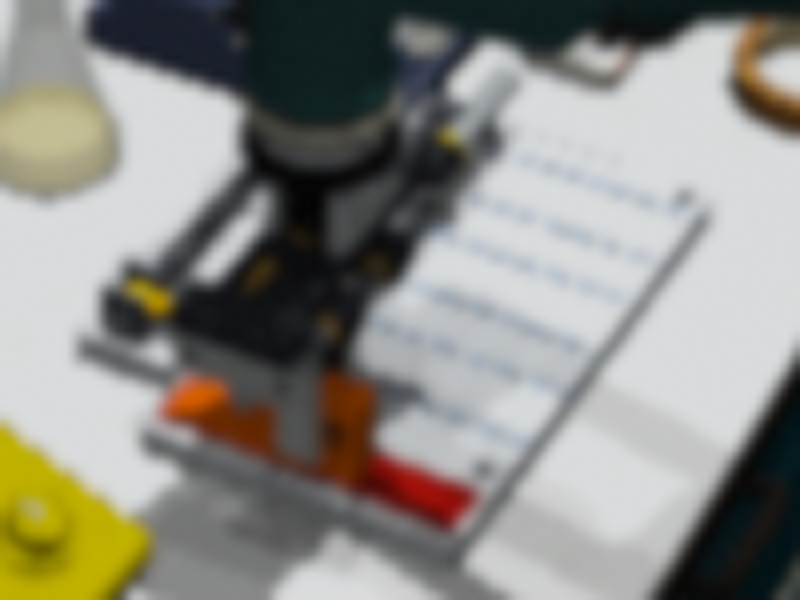

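>>> jog_arm(
  series=[
    {"x":0,"y":0,"z":0,"rx":0,"ry":0,"rz":0},
    {"x":0,"y":0,"z":0,"rx":0,"ry":0,"rz":0},
    {"x":0,"y":0,"z":0,"rx":0,"ry":0,"rz":0},
  ],
  claw=0.5,
)

```text
time: 14.05
tool_pos: [0.5206, -0.081, 0.0319]
ee_rot: [-3.14, -0.003, 1.537]
wrist_force: [-0.2, 0.5, -0.7]
width: 0.0427
```

>>> jog_arm(
  series=[
    {"x":0,"y":0,"z":-0.01,"rx":0,"ry":0,"rz":0},
    {"x":0,"y":0,"z":-0.025,"rx":0,"ry":0,"rz":0},
    {"x":0,"y":0,"z":-0.03,"rx":0,"ry":0,"rz":0},
    {"x":0,"y":0,"z":-0.03,"rx":0,"ry":0,"rz":0},
    {"x":0,"y":-0.01,"z":-0.025,"rx":0,"ry":0,"rz":0},
    {"x":0.02,"y":-0.01,"z":0,"rx":0,"ry":0,"rz":0},
    {"x":0.03,"y":-0.01,"z":0,"rx":0,"ry":0,"rz":0},
    {"x":0.035,"y":-0.01,"z":0,"rx":0,"ry":0,"rz":0},
    {"x":0.035,"y":-0.01,"z":0,"rx":0,"ry":0,"rz":0},
  ],
)

```text
time: 14.8
tool_pos: [0.4811, 0.0374, 0.1687]
ee_rot: [3.122, 0.0, 1.525]
wrist_force: [0.7, -0.1, 0.4]
width: 0.0473
```

```bash
python3 st.py
python3 - <<'E'
from m import *
s=snap('scene','scene14.png');t=snap('top','top14.png')
crop(s,255,130,130,95,6,'s14.png');crop(t,230,170,180,95,4,'t14.png')
dk=lambda r,g,b:(r<140)&(g<140)
for nm,bt in (('A',(240,222,264,260)),('B',(272,222,292,256))):
    print(nm,'t',rect(t,boxmask(t,*bt,dk),.014))
E
```

```text
fix [-72.7 250.  168.7] rpy [1.7886e+02 2.0000e-02 8.7400e+01] F [ 0.7 -0.1  0.4] M [ 0.09 -0.19 -0.01] w 47.3 t 14.8
A t ((455.59295654296875, 172.63882446289062), (69.31779479980469, 142.43377685546875), 86.80963134765625)
B t ((464.0289306640625, 70.53532409667969), (125.80667114257812, 73.4777603149414), 1.582223892211914)
```

View pics/s14.png

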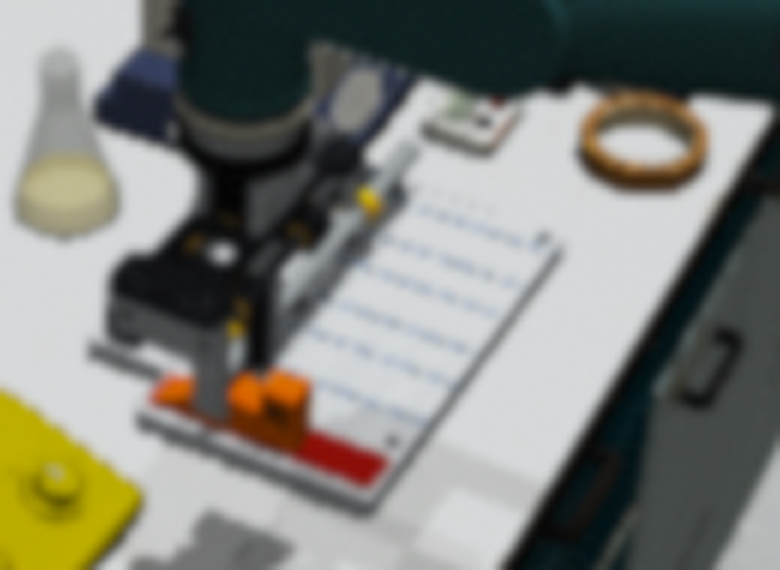

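View pics/t14.png

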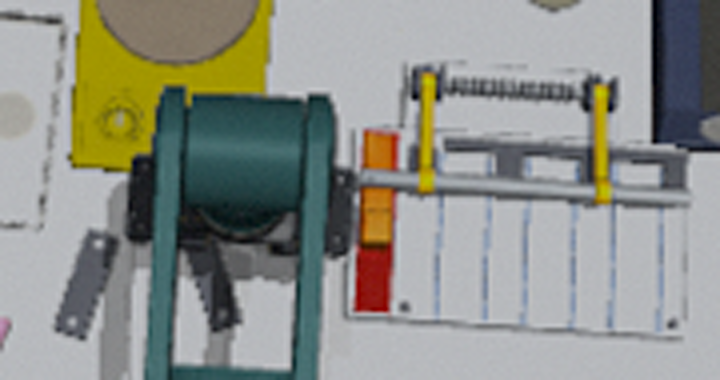

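```bash
python3 go.py 4 0.4395 0.0595 0.06 109.8
```

```text
at [0.4804 0.0408 0.1689] rpy [ 1.7887e+02 -1.0000e-01  8.7860e+01] F [-0.3 -0.4  0.6] w 0.047 t 14.9
0.004 -0.011 0.027 | 0.3 0.0 -5.5
0.005 -0.010 0.027 | 0.3 0.0 -5.5
0.006 -0.010 0.027 | 0.3 0.0 -5.5
0.007 -0.009 0.027 | 0.3 0.0 -5.5
```

>>> jog_arm(
  series=[
    {"x":0.003,"y":-0.01,"z":0.02,"rx":0.3,"ry":0,"rz":-5.5},
    {"x":0.005,"y":-0.01,"z":0.025,"rx":0.3,"ry":0,"rz":-5.5},
    {"x":0.006,"y":-0.01,"z":0.025,"rx":0.3,"ry":0,"rz":-5.5},
    {"x":0.006,"y":-0.008,"z":0.02,"rx":0,"ry":0,"rz":-4.5},
    {"x":0,"y":0,"z":0,"rx":0,"ry":0,"rz":0},
    {"x":0,"y":0,"z":0,"rx":0,"ry":0,"rz":0},
  ],
  claw=0.6,
)

```text
time: 15.4
tool_pos: [0.4465, 0.056, 0.0836]
ee_rot: [3.122, 0.011, 1.919]
wrist_force: [-0.7, -0.9, 0.9]
width: 0.0568
```

```bash
python3 go.py 3 0.4395 0.0595 0.04 109.8
python3 - <<'E'
from m import *
s=snap('scene');t=snap('top','top14.png')
crop(s,250,195,80,75,8,'s15.png');crop(t,230,190,80,75,8,'t15.png')
E
```

```text
at [0.4465 0.056  0.0836] rpy [178.85   0.64 109.96] F [-0.7 -0.9  0.9] w 0.0568 t 15.4
0.002 -0.002 0.014 | 0.4 0.2 0.1
0.002 -0.002 0.014 | 0.4 0.2 0.1
0.002 -0.002 0.015 | 0.4 0.2 0.1
```

View pics/s15.png

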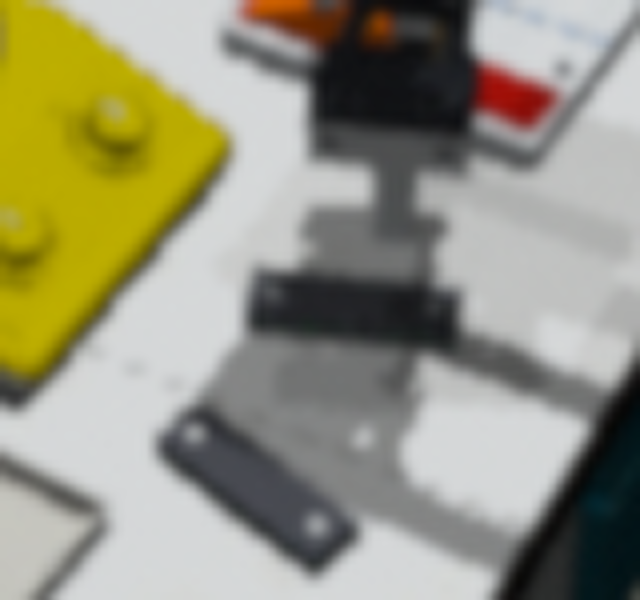

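View pics/t15.png

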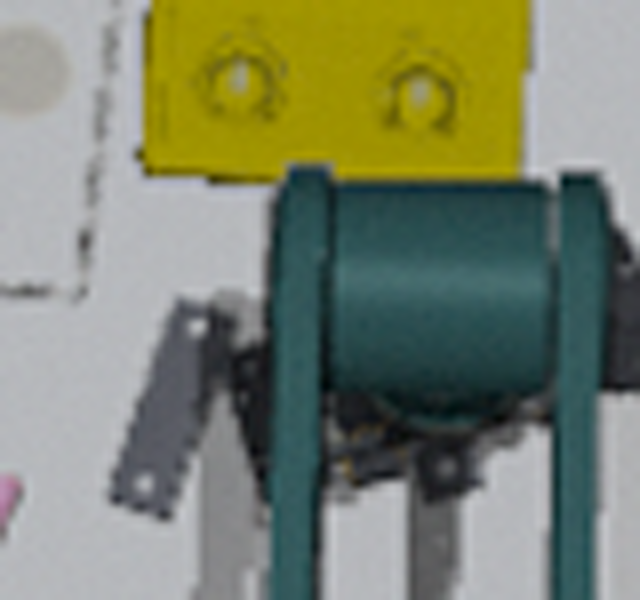

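>>> jog_arm(
  series=[
    {"x":0.002,"y":-0.004,"z":0.018,"rx":0.5,"ry":0.2,"rz":0},
    {"x":0.002,"y":-0.003,"z":0.02,"rx":0.4,"ry":0.2,"rz":0},
    {"x":0.001,"y":-0.002,"z":0.015,"rx":0.2,"ry":0.2,"rz":0},
    {"x":0,"y":0,"z":0,"rx":0,"ry":0,"rz":0},
    {"x":0,"y":0,"z":0,"rx":0,"ry":0,"rz":0},
  ],
)

```text
time: 15.92
tool_pos: [0.4491, 0.0552, 0.0404]
ee_rot: [3.12, 0.008, 1.91]
wrist_force: [-0.0, -0.2, 0.6]
width: 0.0563
```

```bash
python3 go.py 2 0.4395 0.0595 0.005 109.8
```

```text
at [0.4491 0.0552 0.0404] rpy [178.78   0.48 109.42] F [-0.  -0.2  0.6] w 0.0563 t 15.92
0.004 -0.004 0.018 | 0.6 0.2 -0.2
0.004 -0.004 0.018 | 0.6 0.2 -0.2
```

>>> jog_arm(
  series=[
    {"x":0.003,"y":-0.007,"z":0.012,"rx":0.8,"ry":0.3,"rz":-0.2},
    {"x":0.003,"y":-0.006,"z":0.012,"rx":0.6,"ry":0.2,"rz":-0.2},
    {"x":0,"y":0,"z":0,"rx":0,"ry":0,"rz":0},
  ],
)

```text
time: 16.17
tool_pos: [0.4386, 0.056, 0.0189]
ee_rot: [3.139, 0.002, 1.915]
wrist_force: [-0.5, 0.1, -0.1]
width: 0.0563
```

```bash
python3 go.py 2 0.4395 0.0595 0.005 109.8
```

```text
at [0.4386 0.056  0.0189] rpy [1.7984e+02 1.2000e-01 1.0974e+02] F [-0.5  0.1 -0.1] w 0.0563 t 16.17
0.002 0.001 0.007 | 0.1 0.1 -0.0
0.002 0.001 0.007 | 0.1 0.1 -0.0
```

>>> jog_arm(
  series=[
    {"x":0.003,"y":0,"z":0.008,"rx":0,"ry":0,"rz":0},
    {"x":0.001,"y":0,"z":0.004,"rx":0,"ry":0,"rz":0},
    {"x":0,"y":0,"z":0,"rx":0,"ry":0,"rz":0},
  ],
)

```text
time: 16.42
tool_pos: [0.4374, 0.0601, 0.0061]
ee_rot: [3.138, 0.002, 1.915]
wrist_force: [-0.1, 0.6, 0.6]
width: 0.0566
```

```bash
python3 go.py 1 0.4395 0.0595 0.004 109.8;python3 - <<'E'
from m import *
s=snap('scene');t=snap('top','top14.png')
crop(s,250,195,80,75,8,'s16.png')
E
```

```text
at [0.4374 0.0601 0.0061] rpy [1.7979e+02 1.4000e-01 1.0972e+02] F [-0.1  0.6  0.6] w 0.0566 t 16.42
-0.001 0.002 0.002 | 0.2 0.1 -0.1
```

View pics/s16.png

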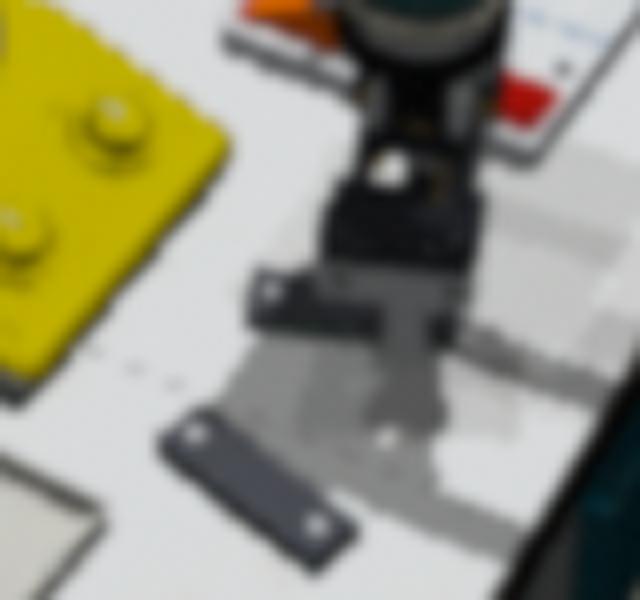

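>>> jog_arm(
  series=[
    {"x":0,"y":0.001,"z":0.003,"rx":0,"ry":0,"rz":0},
    {"x":0,"y":0,"z":0,"rx":0,"ry":0,"rz":0},
    {"x":0,"y":0,"z":0,"rx":0,"ry":0,"rz":0},
    {"x":0,"y":0,"z":0,"rx":0,"ry":0,"rz":0},
    {"x":0,"y":0,"z":0,"rx":0,"ry":0,"rz":0},
    {"x":0,"y":0,"z":0,"rx":0,"ry":0,"rz":0},
  ],
  claw=0,
)

```text
time: 17.02
tool_pos: [0.4398, 0.0604, 0.0044]
ee_rot: [3.135, 0.004, 1.915]
wrist_force: [-0.4, 0.7, -1.6]
width: 0.0295
```

```bash
python3 go.py 1 0.4395 0.0595 0.004 109.8;python3 - <<'E'
from m import *
s=snap('scene');t=snap('top','top14.png')
crop(s,250,195,80,75,8,'s17.png')
E
```

```text
at [0.4398 0.0604 0.0044] rpy [179.64   0.2  109.73] F [-0.4  0.7 -1.6] w 0.0295 t 17.02
-0.001 -0.001 0.000 | 0.4 0.2 -0.1
```

View pics/s17.png

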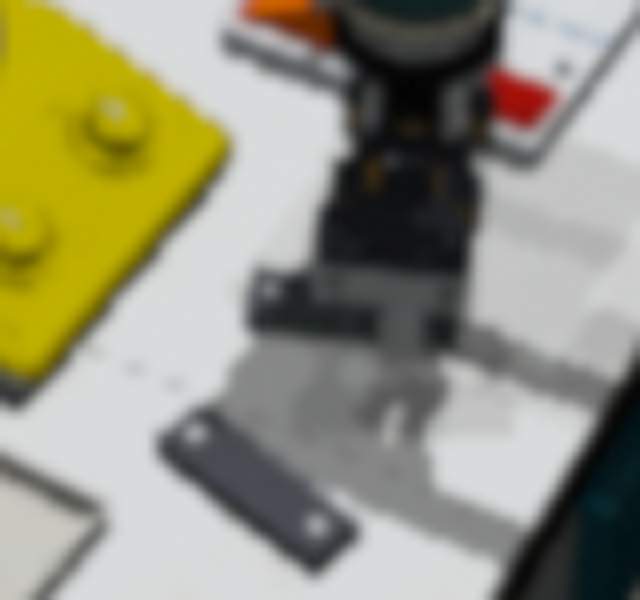

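```bash
python3 - <<'E'
from m import *
t=snap('top')
fx=np.array([.9994,-.0349,0]);fy=np.array([.0349,.9994,0]);O=np.array([.545,-.215,0])
W=onz(t,un([(240,550),(323,555),(390,557),(474,562),(544,568),(628,572),(246,290),(331,290),(399,290),(485,295),(551,300),(633,305)],7,305,170),.02)
print(np.round(np.c_[(W-O)@fx,(W-O)@fy]*1000,1))
E
python3 go.py 1 0.4398 0.0604 0.13 109.7
```

```text
[[-114.6   70.7]
 [-114.6   27.3]
 [-113.4   -7.7]
 [-113.3  -51.6]
 [-114.2  -88.1]
 [-113.6 -132. ]
 [  24.1   73.4]
 [  26.9   28.5]
 [  29.2   -7.5]
 [  29.3  -53.1]
 [  28.8  -88.1]
 [  28.8 -131.5]]
at [0.4398 0.0604 0.0044] rpy [179.64   0.2  109.73] F [-0.5 -0.1  0.2] w 0.0297 t 17.17
-0.000 0.001 -0.126 | 0.4 0.2 0.0
```

>>> jog_arm(
  series=[
    {"x":0,"y":0,"z":-0.015,"rx":0,"ry":0,"rz":0},
    {"x":0,"y":0,"z":-0.025,"rx":0.2,"ry":0,"rz":0},
    {"x":0,"y":0,"z":-0.03,"rx":0.2,"ry":0,"rz":0},
    {"x":0,"y":0,"z":-0.03,"rx":0,"ry":0,"rz":0},
    {"x":0,"y":0,"z":-0.02,"rx":0,"ry":0,"rz":0},
    {"x":0,"y":0,"z":0,"rx":0,"ry":0,"rz":0},
  ],
)

```text
time: 17.67
tool_pos: [0.435, 0.0604, 0.1245]
ee_rot: [-3.128, -0.0, 1.915]
wrist_force: [0.0, -0.5, -1.3]
width: 0.0296
```

```bash
python3 go.py 11 0.444 -0.2415 0.13 88
```

```text
at [0.435  0.0604 0.1245] rpy [-1.7923e+02 -2.0000e-02  1.0971e+02] F [ 0.  -0.5 -1.3] w 0.0296 t 17.67
-0.026 -0.008 -0.000 | -0.1 0.0 2.0
-0.026 -0.008 -0.000 | -0.1 0.0 2.0
-0.027 -0.007 -0.000 | -0.1 0.0 2.0
-0.027 -0.006 -0.000 | -0.1 0.0 2.0
-0.027 -0.005 -0.000 | -0.1 0.0 2.0
-0.027 -0.004 -0.000 | -0.1 0.0 2.0
-0.027 -0.003 -0.000 | -0.1 0.0 2.0
-0.027 -0.002 -0.000 | -0.1 0.0 2.0
-0.027 -0.001 -0.000 | -0.1 0.0 2.0
-0.027 -0.000 -0.000 | -0.1 0.0 2.0
-0.027 0.001 -0.000 | -0.1 0.0 2.0
```

>>> jog_arm(
  series=[
    {"x":-0.018,"y":-0.008,"z":-0.001,"rx":-0.3,"ry":0,"rz":2},
    {"x":-0.026,"y":-0.008,"z":-0.001,"rx":-0.3,"ry":0,"rz":2},
    {"x":-0.027,"y":-0.007,"z":-0.001,"rx":-0.2,"ry":0,"rz":2},
    {"x":-0.027,"y":-0.006,"z":-0.001,"rx":0,"ry":0,"rz":2},
    {"x":-0.027,"y":-0.005,"z":0,"rx":0,"ry":0,"rz":2},
    {"x":-0.027,"y":-0.004,"z":0,"rx":0,"ry":0,"rz":2},
    {"x":-0.027,"y":-0.003,"z":0,"rx":0,"ry":0,"rz":2},
    {"x":-0.027,"y":-0.002,"z":0,"rx":0,"ry":0,"rz":2},
    {"x":-0.027,"y":-0.001,"z":0,"rx":0,"ry":0,"rz":2},
    {"x":-0.027,"y":0,"z":0,"rx":0,"ry":0,"rz":2},
    {"x":-0.015,"y":0,"z":0,"rx":0,"ry":0,"rz":1.5},
    {"x":0,"y":0,"z":0,"rx":0,"ry":0,"rz":0},
  ],
)

```text
time: 18.67
tool_pos: [0.4301, -0.2286, 0.1096]
ee_rot: [-3.124, -0.009, 1.526]
wrist_force: [0.3, -0.0, -0.9]
width: 0.0296
```

```bash
python3 go.py 4 0.444 -0.2415 0.05 88; python3 st.py
python3 - <<'E'
from m import *
s=snap('scene','scene18.png');t=snap('top','top18.png')
crop(s,255,130,130,95,6,'s18.png')
E
```

```text
at [ 0.4301 -0.2286  0.1096] rpy [-179.01   -0.53   87.42] F [ 0.3 -0.  -0.9] w 0.0296 t 18.67
-0.003 0.004 0.015 | -0.2 -0.1 -0.1
-0.003 0.004 0.015 | -0.2 -0.1 -0.1
-0.003 0.004 0.015 | -0.2 -0.1 -0.1
-0.003 0.004 0.015 | -0.2 -0.1 -0.1
fix [-114.4  -17.6  109.6] rpy [-179.01   -0.53   87.42] F [ 0.3 -0.  -0.9] M [ 0.06 -0.17  0.03] w 29.6 t 18.67
```

View pics/s18.png

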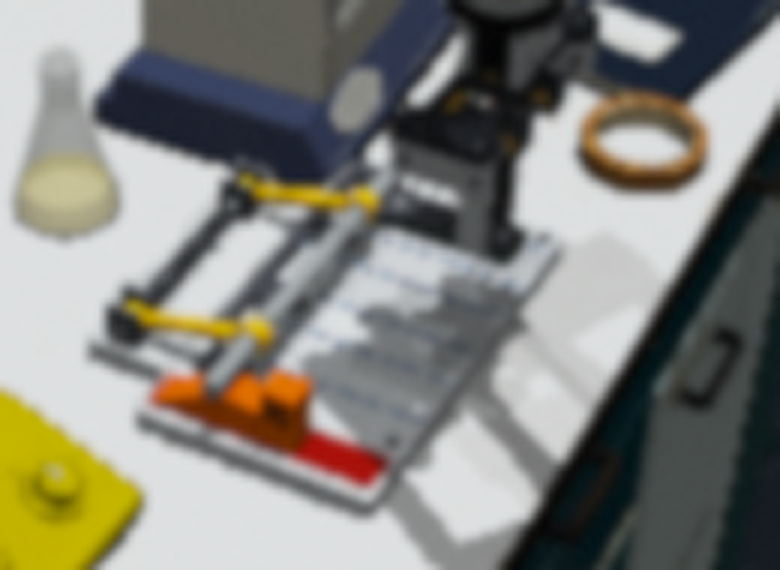

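>>> jog_arm(
  series=[
    {"x":-0.003,"y":0.003,"z":0.014,"rx":-0.4,"ry":-0.3,"rz":-0.4},
    {"x":-0.003,"y":0.003,"z":0.016,"rx":-0.4,"ry":-0.3,"rz":-0.3},
    {"x":-0.003,"y":0.002,"z":0.016,"rx":0,"ry":0,"rz":0},
    {"x":-0.003,"y":0.002,"z":0.01,"rx":0,"ry":0,"rz":0},
    {"x":0,"y":0,"z":0,"rx":0,"ry":0,"rz":0},
    {"x":0,"y":0,"z":0,"rx":0,"ry":0,"rz":0},
  ],
)

```text
time: 19.27
tool_pos: [0.4394, -0.2307, 0.0491]
ee_rot: [-3.137, -0.006, 1.551]
wrist_force: [-0.1, 0.5, -0.9]
width: 0.0297
```

```bash
python3 go.py 2 0.444 -0.2415 0.028 88; python3 st.py
```

```text
at [ 0.4394 -0.2307  0.0491] rpy [-179.74   -0.33   88.88] F [-0.1  0.5 -0.9] w 0.0297 t 19.27
-0.005 0.002 0.011 | -0.1 -0.2 0.4
-0.005 0.002 0.011 | -0.1 -0.2 0.4
fix [-105.   -19.4   49.1] rpy [-179.74   -0.33   88.88] F [-0.1  0.5 -0.9] M [ 0.08 -0.09 -0.01] w 29.7 t 19.27
```

>>> jog_arm(
  series=[
    {"x":-0.007,"y":0.002,"z":0.006,"rx":0,"ry":-0.3,"rz":0.6},
    {"x":-0.007,"y":0.001,"z":0.006,"rx":0,"ry":-0.2,"rz":0.5},
    {"x":0,"y":0,"z":0.004,"rx":0,"ry":0,"rz":0},
    {"x":0,"y":0,"z":0,"rx":0,"ry":0,"rz":0},
  ],
)

```text
time: 19.6
tool_pos: [0.4437, -0.2455, 0.0339]
ee_rot: [-3.14, 0.006, 1.533]
wrist_force: [-0.1, 0.7, -2.4]
width: 0.0296
```

```bash
python3 st.py
```

```text
fix [-100.1  -34.    33.9] rpy [-179.93    0.33   87.81] F [-0.1  0.7 -2.4] M [ 0.05 -0.03 -0.02] w 29.6 t 19.6
```

>>> jog_arm(
  series=[
    {"x":0.004,"y":0.002,"z":0.004,"rx":0,"ry":0,"rz":0},
    {"x":0.002,"y":0.002,"z":0.004,"rx":0,"ry":0,"rz":0},
    {"x":0,"y":0,"z":0,"rx":0,"ry":0,"rz":0},
  ],
)

```text
time: 19.85
tool_pos: [0.4488, -0.24, 0.0259]
ee_rot: [3.141, 0.006, 1.531]
wrist_force: [0.2, -0.3, -0.5]
width: 0.0297
```

```bash
python3 st.py
```

```text
fix [-95.2 -28.3  25.9] rpy [179.99   0.36  87.73] F [ 0.2 -0.3 -0.5] M [ 0.07 -0.06  0.01] w 29.7 t 19.85
```

>>> jog_arm(
  series=[
    {"x":-0.001,"y":0.01,"z":0,"rx":0,"ry":0.2,"rz":-0.2},
    {"x":-0.001,"y":0.012,"z":0,"rx":0,"ry":0.2,"rz":0},
    {"x":0,"y":0.012,"z":0,"rx":0,"ry":0,"rz":0},
    {"x":0,"y":0.006,"z":0,"rx":0,"ry":0,"rz":0},
    {"x":0,"y":0,"z":0,"rx":0,"ry":0,"rz":0},
  ],
)

```text
time: 20.27
tool_pos: [0.4928, -0.2434, 0.0262]
ee_rot: [3.139, -0.001, 1.536]
wrist_force: [0.3, 0.0, -1.0]
width: 0.0297
```

```bash
python3 st.py
python3 - <<'E'
from m import *
s=snap('scene','scene18.png');t=snap('top','top18.png')
crop(s,255,130,130,95,6,'s19.png')
E
```

```text
fix [-51.2 -30.2  26.2] rpy [ 1.7988e+02 -5.0000e-02  8.8000e+01] F [ 0.3  0.  -1. ] M [ 0.07 -0.13 -0.02] w 29.7 t 20.27
```

View pics/s19.png

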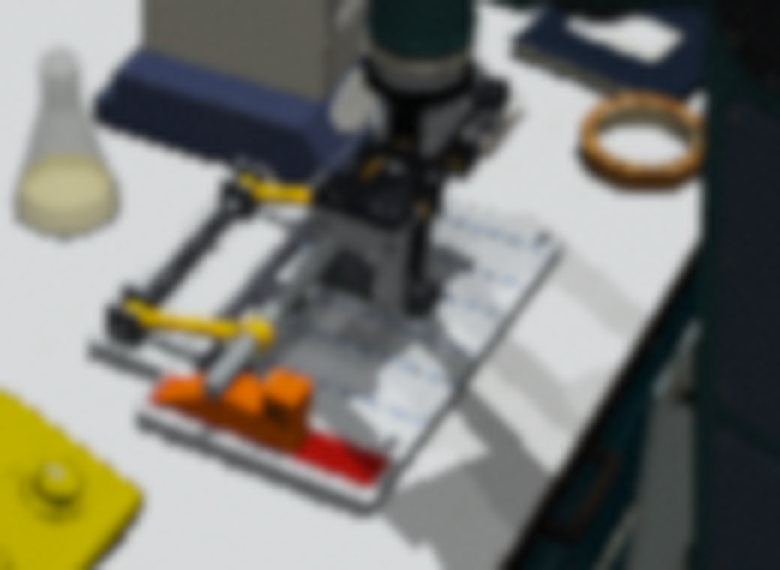

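>>> jog_arm(
  series=[
    {"x":0,"y":0.006,"z":0.002,"rx":0,"ry":0,"rz":0},
    {"x":0,"y":0.006,"z":0.001,"rx":0,"ry":0,"rz":0},
    {"x":0,"y":0.002,"z":0,"rx":0,"ry":0,"rz":0},
  ],
)

```text
time: 20.62
tool_pos: [0.503, -0.2443, 0.025]
ee_rot: [-3.137, -0.0, 1.535]
wrist_force: [-0.7, 0.1, -0.3]
width: 0.0295
```

```bash
python3 st.py
```

```text
fix [-40.9 -30.7  25. ] rpy [-179.72   -0.     87.95] F [-0.7  0.1 -0.3] M [ 0.13 -0.05  0.04] w 29.5 t 20.62
```

>>> jog_arm(
  series=[
    {"x":0,"y":0.005,"z":0.001,"rx":0,"ry":0,"rz":0},
    {"x":0,"y":0.005,"z":0,"rx":0,"ry":0,"rz":0},
    {"x":0,"y":0.005,"z":0,"rx":0,"ry":0,"rz":0},
  ],
)

```text
time: 20.87
tool_pos: [0.5066, -0.2445, 0.0242]
ee_rot: [-3.109, -0.001, 1.534]
wrist_force: [-13.3, 0.7, 9.1]
width: 0.0298
```

```bash
python3 st.py
```

```text
fix [-37.4 -30.8  24.2] rpy [-1.7812e+02 -7.0000e-02  8.7910e+01] F [-13.3   0.7   9.1] M [0.22 2.16 0.  ] w 29.8 t 20.87
```

>>> jog_arm(
  series=[
    {"x":0,"y":0.002,"z":-0.002,"rx":-1.5,"ry":0,"rz":0},
    {"x":0,"y":0.006,"z":-0.003,"rx":-1,"ry":0,"rz":0},
    {"x":0,"y":0.006,"z":-0.003,"rx":-0.5,"ry":0,"rz":0},
  ],
)

```text
time: 21.12
tool_pos: [0.5069, -0.2441, 0.0264]
ee_rot: [-3.129, -0.005, 1.534]
wrist_force: [-11.1, -1.8, -2.4]
width: 0.0295
```

```bash
python3 st.py
python3 - <<'E'
from m import *
s=snap('scene','scene18.png');t=snap('top','top18.png')
crop(s,255,130,130,95,6,'s20.png');crop(t,305,170,105,90,7,'t20.png')
E
```

```text
fix [-37.1 -30.4  26.4] rpy [-179.26   -0.27   87.86] F [-11.1  -1.8  -2.4] M [-0.36  2.11 -0.08] w 29.5 t 21.12
```

View pics/s20.png

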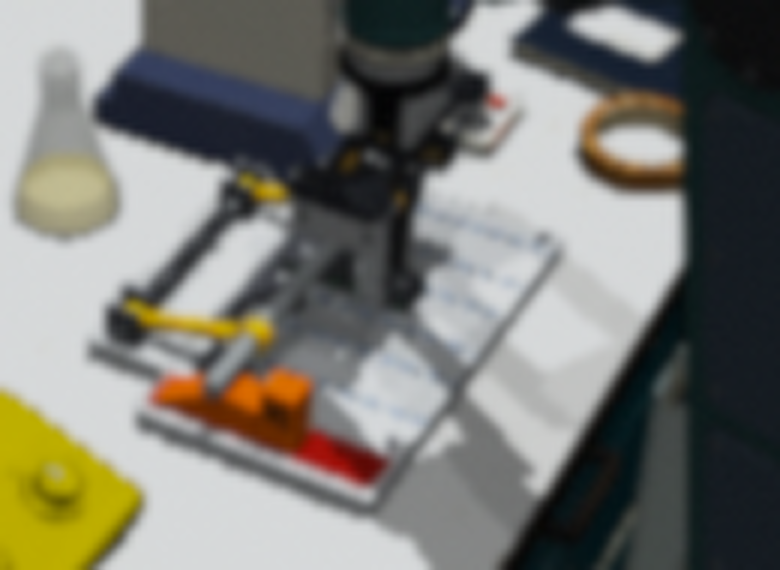

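View pics/t20.png

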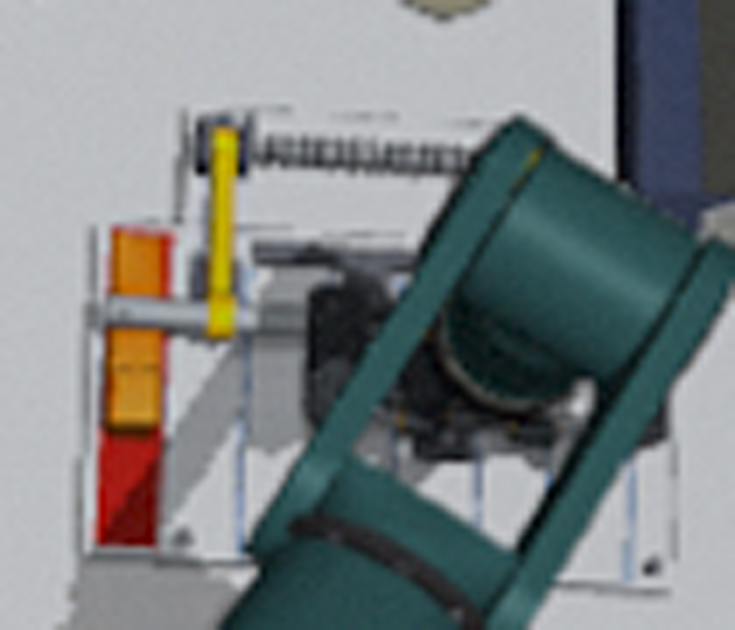

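>>> jog_arm(
  series=[
    {"x":0,"y":0.002,"z":0.001,"rx":-0.8,"ry":0,"rz":0},
    {"x":0,"y":0.002,"z":0.001,"rx":-0.3,"ry":0,"rz":0},
    {"x":0,"y":0.001,"z":0,"rx":0,"ry":0,"rz":0},
  ],
)

```text
time: 21.47
tool_pos: [0.5067, -0.2442, 0.0243]
ee_rot: [-3.137, -0.006, 1.532]
wrist_force: [-2.0, 0.1, -3.3]
width: 0.0295
```

```bash
python3 st.py
```

```text
fix [-37.2 -30.5  24.3] rpy [-179.73   -0.35   87.79] F [-2.   0.1 -3.3] M [0.06 0.41 0.03] w 29.5 t 21.47
```

>>> jog_arm(
  series=[
    {"x":0,"y":0,"z":0,"rx":0,"ry":0,"rz":0},
    {"x":0,"y":0,"z":0,"rx":0,"ry":0,"rz":0},
    {"x":0,"y":0,"z":0,"rx":0,"ry":0,"rz":0},
  ],
  claw=0.52,
)

```text
time: 21.72
tool_pos: [0.5089, -0.2445, 0.0248]
ee_rot: [3.141, -0.005, 1.532]
wrist_force: [-0.4, 0.9, -1.0]
width: 0.0459
```

```bash
python3 st.py
```

```text
fix [-35.  -30.8  24.8] rpy [179.95  -0.31  87.76] F [-0.4  0.9 -1. ] M [ 0.02 -0.16  0.05] w 45.9 t 21.72
```

Rise, back off and head towards bar A.

>>> jog_arm(
  series=[
    {"x":0,"y":0,"z":-0.012,"rx":0,"ry":0,"rz":0},
    {"x":0,"y":0,"z":-0.025,"rx":0,"ry":0,"rz":0},
    {"x":0,"y":-0.005,"z":-0.03,"rx":0,"ry":0,"rz":0},
    {"x":0,"y":-0.01,"z":-0.03,"rx":0,"ry":0,"rz":0},
    {"x":0.01,"y":-0.01,"z":-0.015,"rx":0,"ry":0,"rz":0},
    {"x":0.025,"y":-0.01,"z":0,"rx":0,"ry":0,"rz":0},
    {"x":0.035,"y":-0.01,"z":0,"rx":0,"ry":0,"rz":0},
    {"x":0.035,"y":-0.01,"z":0,"rx":0,"ry":0,"rz":0},
    {"x":0.035,"y":-0.01,"z":0,"rx":0,"ry":0,"rz":0},
    {"x":0.035,"y":-0.005,"z":0,"rx":0,"ry":0,"rz":0},
    {"x":0.035,"y":0,"z":0,"rx":0,"ry":0,"rz":0},
    {"x":0.02,"y":0,"z":0,"rx":0,"ry":0,"rz":0},
  ],
)

```text
time: 22.72
tool_pos: [0.453, -0.0092, 0.1558]
ee_rot: [3.114, -0.001, 1.522]
wrist_force: [-0.6, -0.3, -0.1]
width: 0.0485
```

```bash
python3 st.py
python3 - <<'E'
from m import *
s=snap('scene','scene18.png');t=snap('top','top21.png')
crop(s,240,130,130,140,5,'s21.png');crop(t,305,170,105,90,7,'t21.png')
E
```

```text
fix [-99.1 202.5 155.8] rpy [ 1.7842e+02 -7.0000e-02  8.7220e+01] F [-0.6 -0.3 -0.1] M [ 0.02 -0.13  0.04] w 48.5 t 22.72
```

View pics/s21.png

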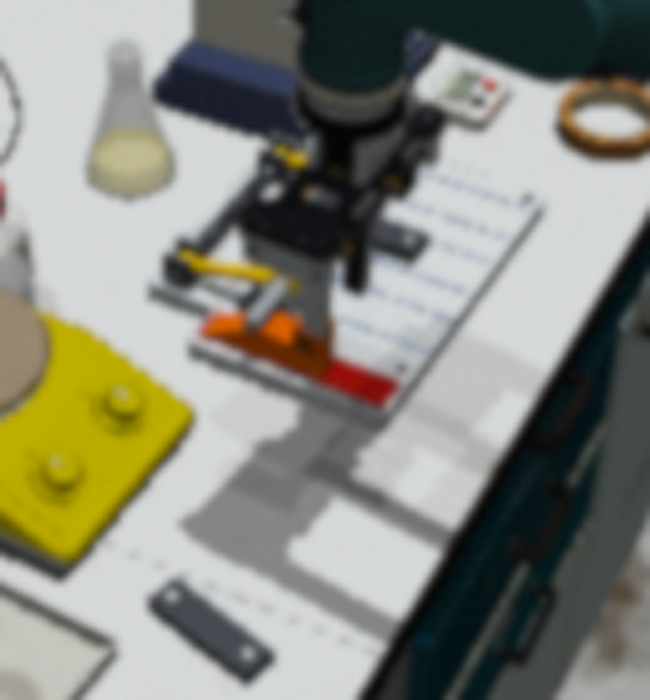

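View pics/t21.png

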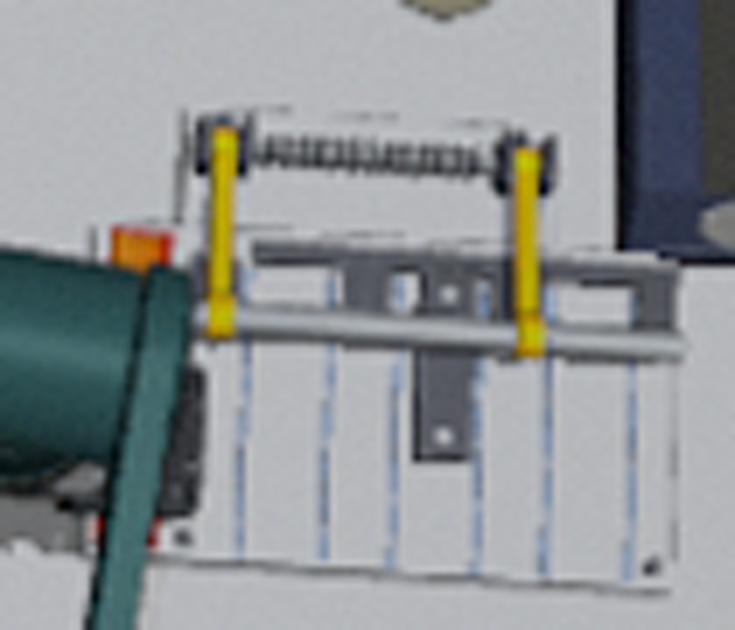

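View pics/top21.png

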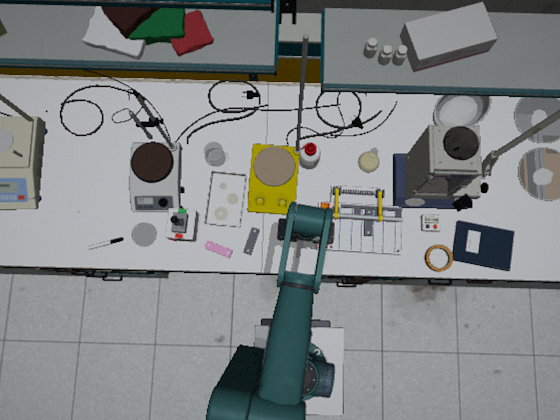

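```bash
python3 - <<'E'
from m import *
t=snap('top')
dk=lambda r,g,b:(r<120)&(g<120)
A=rect(t,boxmask(t,240,224,264,258,dk),.014);print(A)
t_=np.radians(A[2]+90 if A[1][0]<A[1][1] else A[2]); 
c=np.array(A[0])/1000; 
if np.cos(t_)<0: t_+=np.pi
a=np.degrees((t_+np.pi/2)%np.pi-np.pi/2); d=np.array([np.cos(np.radians(a)),np.sin(np.radians(a))])
print(c,a,'grip',c-.025*d)
E
python3 go.py 8 0.429 0.189 0.08 73
```

```text
((452.54840087890625, 182.2970428466797), (32.15277862548828, 100.03369903564453), 73.20142364501953)
[0.4525484  0.18229704] -16.798576354980476 grip [0.42861523 0.18952224]
at [ 0.4535 -0.0111  0.1555] rpy [1.7845e+02 4.0000e-02 8.7300e+01] F [-0.1 -0.3 -0.3] w 0.0486 t 22.87
0.025 -0.004 0.009 | 0.2 -0.0 1.8
0.025 -0.005 0.009 | 0.2 -0.0 1.8
0.025 -0.006 0.009 | 0.2 -0.0 1.8
0.024 -0.007 0.009 | 0.2 -0.0 1.8
0.024 -0.007 0.009 | 0.2 -0.0 1.8
0.024 -0.008 0.009 | 0.2 -0.0 1.8
0.024 -0.009 0.009 | 0.2 -0.0 1.8
0.023 -0.010 0.009 | 0.2 -0.0 1.8
```

>>> jog_arm(
  series=[
    {"x":0.018,"y":-0.004,"z":0.004,"rx":0.4,"ry":0,"rz":2},
    {"x":0.025,"y":-0.005,"z":0.008,"rx":0.4,"ry":0,"rz":2},
    {"x":0.025,"y":-0.006,"z":0.01,"rx":0.4,"ry":0,"rz":2},
    {"x":0.025,"y":-0.007,"z":0.01,"rx":0.3,"ry":0,"rz":2},
    {"x":0.025,"y":-0.008,"z":0.01,"rx":0,"ry":0,"rz":2},
    {"x":0.025,"y":-0.008,"z":0.01,"rx":0,"ry":0,"rz":2},
    {"x":0.025,"y":-0.01,"z":0.01,"rx":0,"ry":0,"rz":1.5},
    {"x":0.015,"y":-0.005,"z":0.005,"rx":0,"ry":0,"rz":0.5},
    {"x":0,"y":0,"z":0,"rx":0,"ry":0,"rz":0},
    {"x":0,"y":0,"z":0,"rx":0,"ry":0,"rz":0},
  ],
  claw=0.6,
)

```text
time: 23.7
tool_pos: [0.4428, 0.173, 0.0898]
ee_rot: [3.127, 0.003, 1.249]
wrist_force: [-0.3, -0.3, 0.2]
width: 0.056
```

```bash
cd .;python3 go.py 3 0.4286 0.1895 0.035 73.2
python3 - <<'E'
from m import *
t=snap('top','top22.png');s=snap('scene')
crop(s,230,200,80,75,8,'s22.png')
E
```

```text
at [0.4428 0.173  0.0898] rpy [1.7919e+02 1.6000e-01 7.1580e+01] F [-0.3 -0.3  0.2] w 0.056 t 23.7
0.004 -0.006 0.018 | 0.3 0.1 -0.5
0.004 -0.006 0.018 | 0.3 0.1 -0.5
0.004 -0.006 0.018 | 0.3 0.1 -0.5
```

View pics/s22.png

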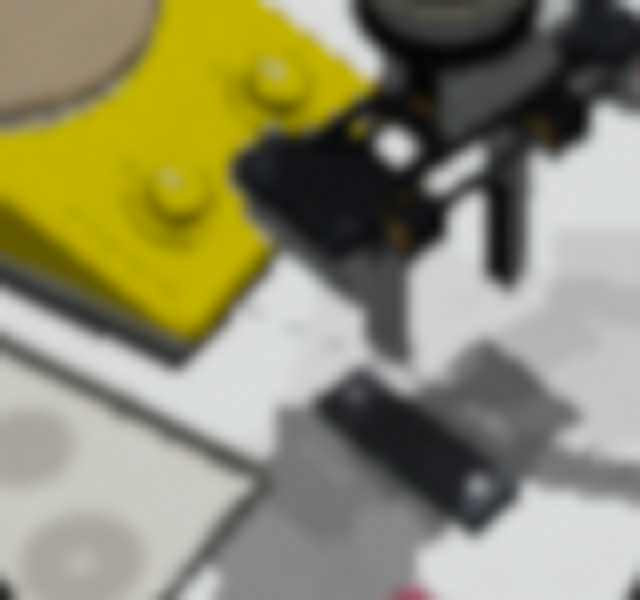

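>>> jog_arm(
  series=[
    {"x":0.006,"y":-0.008,"z":0.015,"rx":0.5,"ry":0.1,"rz":-0.7},
    {"x":0.006,"y":-0.008,"z":0.02,"rx":0.5,"ry":0,"rz":-0.7},
    {"x":0.005,"y":-0.006,"z":0.015,"rx":0.3,"ry":0,"rz":-0.4},
    {"x":0,"y":0,"z":0,"rx":0,"ry":0,"rz":0},
    {"x":0,"y":0,"z":0,"rx":0,"ry":0,"rz":0},
  ],
)

```text
time: 24.22
tool_pos: [0.4299, 0.1921, 0.039]
ee_rot: [-3.137, -0.002, 1.273]
wrist_force: [-0.9, -1.5, -0.3]
width: 0.0564
```

```bash
cd .;python3 go.py 2 0.4286 0.1895 0.005 73.2
```

```text
at [0.4299 0.1921 0.039 ] rpy [-1.7975e+02 -1.2000e-01  7.2960e+01] F [-0.9 -1.5 -0.3] w 0.0564 t 24.22
-0.001 -0.000 0.017 | -0.1 -0.1 -0.1
-0.001 -0.000 0.017 | -0.1 -0.1 -0.1
```

>>> jog_arm(
  series=[
    {"x":-0.001,"y":-0.001,"z":0.013,"rx":0,"ry":0,"rz":0},
    {"x":-0.001,"y":-0.001,"z":0.013,"rx":0,"ry":0,"rz":0},
    {"x":0,"y":0,"z":0.004,"rx":0,"ry":0,"rz":0},
    {"x":0,"y":0,"z":0,"rx":0,"ry":0,"rz":0},
  ],
)

```text
time: 24.55
tool_pos: [0.4299, 0.1891, 0.0108]
ee_rot: [3.141, -0.004, 1.271]
wrist_force: [0.4, -0.4, -0.4]
width: 0.0565
```

```bash
cd .;python3 go.py 1 0.4286 0.1895 0.0045 73.2;python3 - <<'E'
from m import *
s=snap('scene')
crop(s,230,200,80,75,8,'s23.png')
E
```

```text
at [0.4299 0.1891 0.0108] rpy [179.98  -0.24  72.8 ] F [ 0.4 -0.4 -0.4] w 0.0565 t 24.55
-0.000 -0.001 0.006 | 0.0 -0.2 -0.4
```

View pics/s23.png

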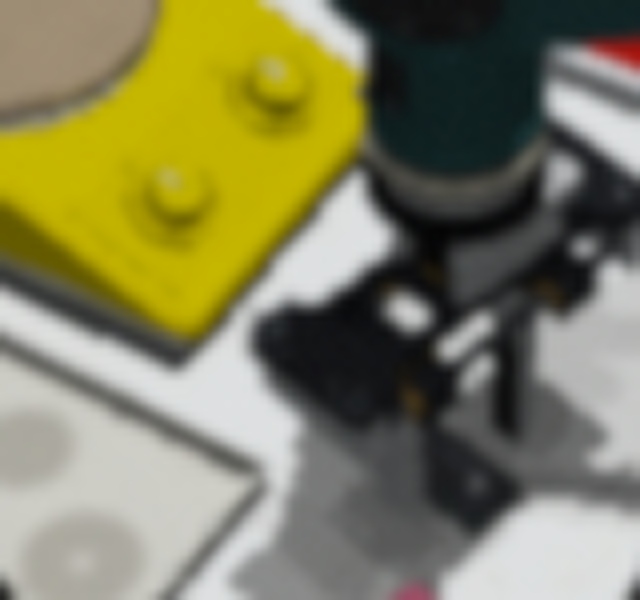

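>>> jog_arm(
  series=[
    {"x":0,"y":-0.001,"z":0.005,"rx":0,"ry":-0.2,"rz":-0.4},
    {"x":0,"y":0,"z":0.001,"rx":0,"ry":0,"rz":0},
  ],
)

```text
time: 24.77
tool_pos: [0.4308, 0.1895, 0.0069]
ee_rot: [3.138, -0.003, 1.277]
wrist_force: [-0.3, 0.0, -1.1]
width: 0.0564
```

>>> jog_arm(
  series=[
    {"x":0,"y":0,"z":0,"rx":0,"ry":0,"rz":0},
    {"x":0,"y":0,"z":0,"rx":0,"ry":0,"rz":0},
    {"x":0,"y":0,"z":0,"rx":0,"ry":0,"rz":0},
    {"x":0,"y":0,"z":0,"rx":0,"ry":0,"rz":0},
    {"x":0,"y":0,"z":0,"rx":0,"ry":0,"rz":0},
    {"x":0,"y":0,"z":0,"rx":0,"ry":0,"rz":0},
  ],
  claw=0,
)

```text
time: 25.27
tool_pos: [0.4323, 0.19, 0.0087]
ee_rot: [3.135, -0.005, 1.278]
wrist_force: [-0.4, 0.5, -1.4]
width: 0.0296
```

>>> jog_arm(
  series=[
    {"x":0,"y":0,"z":-0.015,"rx":0,"ry":0,"rz":0},
    {"x":0,"y":0,"z":-0.025,"rx":0,"ry":0,"rz":0},
    {"x":0,"y":0,"z":-0.03,"rx":0,"ry":0,"rz":0},
    {"x":0,"y":0,"z":-0.03,"rx":0,"ry":0,"rz":0},
    {"x":0,"y":0,"z":-0.02,"rx":0,"ry":0,"rz":0},
    {"x":0,"y":0,"z":0,"rx":0,"ry":0,"rz":0},
  ],
)

```text
time: 25.77
tool_pos: [0.4272, 0.1887, 0.1286]
ee_rot: [-3.138, 0.002, 1.278]
wrist_force: [0.8, 0.8, -0.4]
width: 0.0293
```

```bash
python3 go.py 11 0.447 -0.1616 0.125 88
python3 - <<'E'
from m import *
s=snap('scene','scene24.png')
crop(s,210,180,110,90,7,'s24.png')
E
```

```text
at [0.4272 0.1887 0.1286] rpy [-1.7978e+02  1.3000e-01  7.3230e+01] F [ 0.8  0.8 -0.4] w 0.0293 t 25.77
-0.030 0.011 0.000 | -0.0 0.0 -1.3
-0.030 0.010 0.000 | -0.0 0.0 -1.3
-0.030 0.009 0.000 | -0.0 0.0 -1.3
-0.031 0.009 0.000 | -0.0 0.0 -1.3
-0.031 0.008 0.000 | -0.0 0.0 -1.3
-0.031 0.007 0.000 | -0.0 0.0 -1.3
-0.031 0.007 0.000 | -0.0 0.0 -1.3
-0.031 0.006 0.000 | -0.0 0.0 -1.3
-0.031 0.005 0.000 | -0.0 0.0 -1.3
-0.032 0.004 0.000 | -0.0 0.0 -1.3
-0.032 0.004 0.000 | -0.0 0.0 -1.3
```

View pics/s24.png

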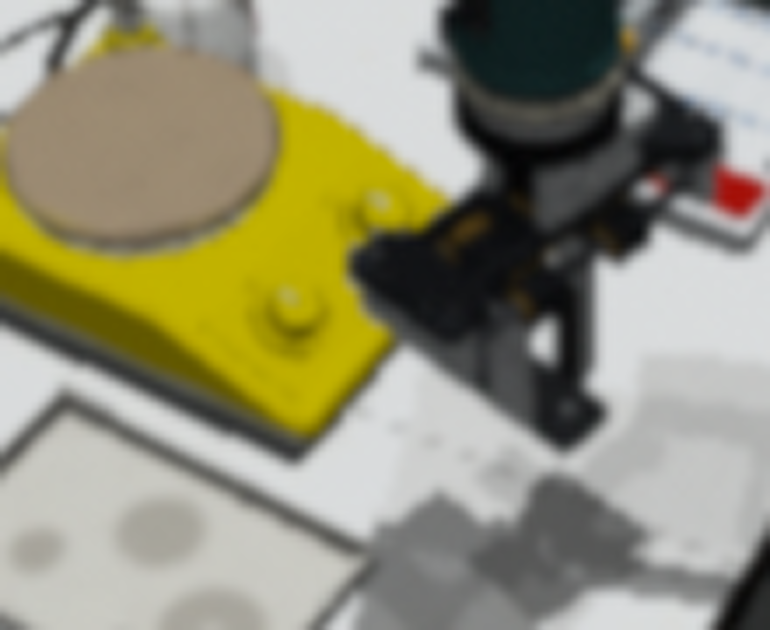

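>>> jog_arm(
  series=[
    {"x":-0.02,"y":0.009,"z":0,"rx":0,"ry":0,"rz":-1.3},
    {"x":-0.03,"y":0.01,"z":0,"rx":0,"ry":0,"rz":-1.3},
    {"x":-0.03,"y":0.009,"z":0,"rx":0,"ry":0,"rz":-1.3},
    {"x":-0.031,"y":0.009,"z":0,"rx":0,"ry":0,"rz":-1.3},
    {"x":-0.031,"y":0.008,"z":0,"rx":0,"ry":0,"rz":-1.3},
    {"x":-0.031,"y":0.007,"z":0,"rx":0,"ry":0,"rz":-1.3},
    {"x":-0.031,"y":0.007,"z":0,"rx":0,"ry":0,"rz":-1.3},
    {"x":-0.031,"y":0.006,"z":0,"rx":0,"ry":0,"rz":-1.3},
    {"x":-0.031,"y":0.005,"z":0,"rx":0,"ry":0,"rz":-1.3},
    {"x":-0.03,"y":0.004,"z":0,"rx":0,"ry":0,"rz":-1.3},
    {"x":-0.02,"y":0.002,"z":0,"rx":0,"ry":0,"rz":-1},
    {"x":0,"y":0,"z":0,"rx":0,"ry":0,"rz":0},
  ],
)

```text
time: 26.82
tool_pos: [0.4336, -0.1472, 0.098]
ee_rot: [-3.096, -0.005, 1.542]
wrist_force: [-0.7, 0.0, -1.4]
width: 0.0297
```

```bash
python3 go.py 4 0.4468 -0.1615 0.05 88; python3 st.py
python3 - <<'E'
from m import *
s=snap('scene','scene24.png')
crop(s,255,130,130,95,6,'s25.png')
E
```

```text
at [ 0.4336 -0.1472  0.098 ] rpy [-177.39   -0.31   88.37] F [-0.7  0.  -1.4] w 0.0297 t 26.82
-0.004 0.004 0.012 | -0.7 -0.1 0.1
-0.004 0.004 0.012 | -0.7 -0.1 0.1
-0.003 0.004 0.012 | -0.7 -0.1 0.1
-0.003 0.004 0.012 | -0.7 -0.1 0.1
fix [-113.7   63.9   98. ] rpy [-177.39   -0.31   88.37] F [-0.7  0.  -1.4] M [ 0.07 -0.17 -0.04] w 29.7 t 26.82
```

View pics/s25.png

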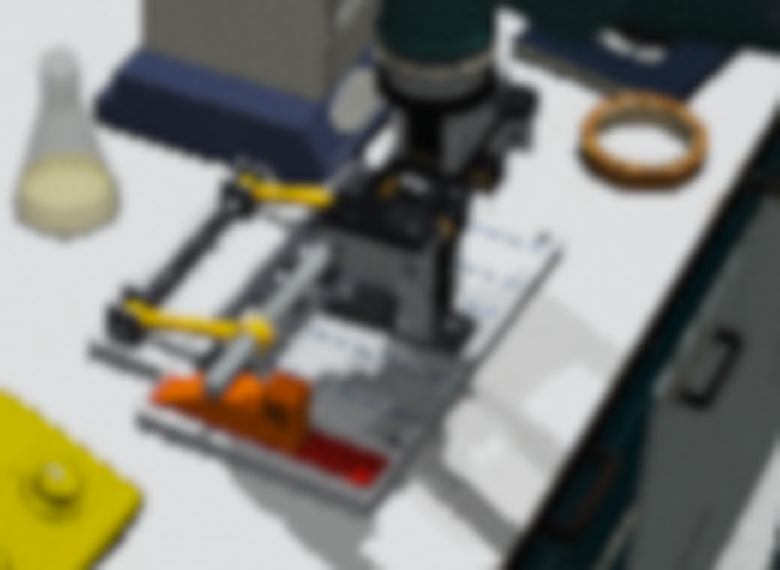

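>>> jog_arm(
  series=[
    {"x":-0.007,"y":0.003,"z":0.01,"rx":-1,"ry":-0.2,"rz":0.2},
    {"x":-0.007,"y":0.003,"z":0.012,"rx":-1,"ry":-0.2,"rz":0.2},
    {"x":-0.004,"y":0.002,"z":0.012,"rx":-0.4,"ry":0,"rz":0},
    {"x":0,"y":0,"z":0,"rx":0,"ry":0,"rz":0},
    {"x":0,"y":0,"z":0,"rx":0,"ry":0,"rz":0},
  ],
)

```text
time: 27.28
tool_pos: [0.4359, -0.1573, 0.0549]
ee_rot: [-3.128, -0.009, 1.536]
wrist_force: [0.3, 0.7, -0.9]
width: 0.0294
```

```bash
python3 st.py
```

```text
fix [-111.    53.9   54.9] rpy [-179.2    -0.51   88.  ] F [ 0.3  0.7 -0.9] M [ 0.07 -0.16  0.03] w 29.4 t 27.28
```

>>> jog_arm(
  series=[
    {"x":-0.004,"y":0.005,"z":0.01,"rx":-0.5,"ry":-0.4,"rz":0},
    {"x":-0.003,"y":0.004,"z":0.01,"rx":-0.3,"ry":-0.3,"rz":0},
    {"x":0,"y":0,"z":0,"rx":0,"ry":0,"rz":0},
    {"x":0,"y":0,"z":0,"rx":0,"ry":0,"rz":0},
  ],
)

```text
time: 27.62
tool_pos: [0.4444, -0.1601, 0.0344]
ee_rot: [-3.14, 0.001, 1.54]
wrist_force: [-0.3, 0.5, -1.2]
width: 0.0295
```

```bash
python3 st.py
```

```text
fix [-102.5   51.4   34.4] rpy [-1.7992e+02  5.0000e-02  8.8230e+01] F [-0.3  0.5 -1.2] M [ 0.1  -0.05  0.01] w 29.5 t 27.62
```

>>> jog_arm(
  series=[
    {"x":-0.001,"y":0.006,"z":0.003,"rx":0,"ry":0,"rz":0.2},
    {"x":-0.001,"y":0.006,"z":0.003,"rx":0,"ry":0,"rz":0},
    {"x":0,"y":0.003,"z":0,"rx":0,"ry":0,"rz":0},
    {"x":0,"y":0,"z":0,"rx":0,"ry":0,"rz":0},
  ],
)

```text
time: 27.95
tool_pos: [0.462, -0.1616, 0.0302]
ee_rot: [3.14, 0.001, 1.538]
wrist_force: [-0.0, -0.1, -0.8]
width: 0.0298
```

```bash
python3 st.py
```

```text
fix [-84.8  50.4  30.2] rpy [1.7992e+02 8.0000e-02 8.8110e+01] F [-0.  -0.1 -0.8] M [ 0.03 -0.08 -0.05] w 29.8 t 27.95
```

Lower ~1.5 mm onto the bed, open, drop to ~24 mm, regrip.

>>> jog_arm(
  series=[
    {"x":0,"y":0,"z":0.002,"rx":0,"ry":0,"rz":0},
    {"x":0,"y":0,"z":0,"rx":0,"ry":0,"rz":0},
  ],
)

```text
time: 28.12
tool_pos: [0.463, -0.1619, 0.029]
ee_rot: [3.139, 0.002, 1.538]
wrist_force: [0.5, -0.1, -1.4]
width: 0.0292
```

>>> jog_arm(
  series=[
    {"x":0,"y":0,"z":0,"rx":0,"ry":0,"rz":0},
    {"x":0,"y":0,"z":0,"rx":0,"ry":0,"rz":0},
    {"x":0,"y":-0.001,"z":0.003,"rx":0,"ry":0,"rz":0},
    {"x":0,"y":-0.001,"z":0.002,"rx":0,"ry":0,"rz":0},
    {"x":0,"y":0,"z":0,"rx":0,"ry":0,"rz":0},
  ],
  claw=0.45,
)

```text
time: 28.53
tool_pos: [0.4616, -0.1625, 0.0248]
ee_rot: [3.136, 0.003, 1.538]
wrist_force: [-0.2, -0.2, -0.1]
width: 0.0424
```

```bash
python3 st.py;python3 - <<'E'
from m import *
s=snap('scene','scene24.png')
crop(s,255,130,130,95,6,'s26.png')
E
```

```text
fix [-85.2  49.6  24.8] rpy [1.7971e+02 1.7000e-01 8.8090e+01] F [-0.2 -0.2 -0.1] M [ 0.05 -0.13  0.04] w 42.4 t 28.53
```

View pics/s26.png

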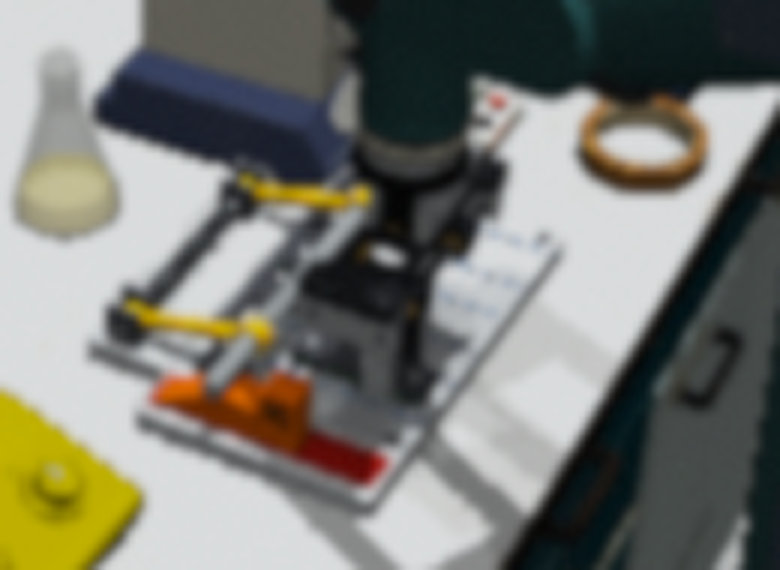

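>>> jog_arm(
  series=[
    {"x":0,"y":0,"z":0,"rx":0,"ry":0,"rz":0},
    {"x":0,"y":0,"z":0,"rx":0,"ry":0,"rz":0},
    {"x":0,"y":0,"z":0,"rx":0,"ry":0,"rz":0},
    {"x":0,"y":0,"z":0,"rx":0,"ry":0,"rz":0},
  ],
  claw=0,
)

```text
time: 28.92
tool_pos: [0.4615, -0.1624, 0.0248]
ee_rot: [3.136, 0.003, 1.537]
wrist_force: [0.9, 0.2, -0.4]
width: 0.0295
```

>>> jog_arm(
  series=[
    {"x":0,"y":0.007,"z":-0.001,"rx":0,"ry":0,"rz":0},
    {"x":0,"y":0.01,"z":0,"rx":0,"ry":0,"rz":0},
    {"x":0,"y":0.01,"z":0,"rx":0,"ry":0,"rz":0},
    {"x":0,"y":0.004,"z":0,"rx":0,"ry":0,"rz":0},
    {"x":0,"y":0,"z":0,"rx":0,"ry":0,"rz":0},
  ],
)

```text
time: 29.33
tool_pos: [0.4957, -0.1634, 0.0253]
ee_rot: [3.137, 0.002, 1.537]
wrist_force: [1.0, 0.2, -0.9]
width: 0.0298
```

```bash
python3 st.py
```

```text
fix [-51.1  49.8  25.3] rpy [1.7973e+02 1.4000e-01 8.8070e+01] F [ 1.   0.2 -0.9] M [ 0.06 -0.09 -0.  ] w 29.8 t 29.33
```

>>> jog_arm(
  series=[
    {"x":0,"y":0.006,"z":0,"rx":0,"ry":0,"rz":0},
    {"x":0,"y":0.005,"z":0,"rx":0,"ry":0,"rz":0},
    {"x":0,"y":0.004,"z":-0.001,"rx":0,"ry":0,"rz":0},
    {"x":0,"y":0.004,"z":-0.001,"rx":-0.2,"ry":0,"rz":0},
  ],
)

```text
time: 29.67
tool_pos: [0.5109, -0.1632, 0.0252]
ee_rot: [-3.135, 0.001, 1.538]
wrist_force: [-13.7, -0.4, 1.2]
width: 0.0296
```

```bash
python3 st.py
```

```text
fix [-35.9  50.6  25.2] rpy [-1.7961e+02  3.0000e-02  8.8100e+01] F [-13.7  -0.4   1.2] M [-0.04  2.5  -0.21] w 29.6 t 29.67
```

>>> jog_arm(
  series=[
    {"x":0,"y":0.005,"z":-0.001,"rx":-0.5,"ry":0,"rz":0},
    {"x":0,"y":0.001,"z":0.001,"rx":0,"ry":0,"rz":0},
    {"x":0,"y":0.001,"z":0,"rx":0,"ry":0,"rz":0},
  ],
)

```text
time: 29.92
tool_pos: [0.5108, -0.1633, 0.0253]
ee_rot: [-3.124, -0.0, 1.537]
wrist_force: [-3.5, 0.9, 0.7]
width: 0.0294
```

```bash
python3 st.py
```

```text
fix [-36.   50.5  25.3] rpy [-1.7901e+02 -1.0000e-02  8.8040e+01] F [-3.5  0.9  0.7] M [0.13 0.5  0.01] w 29.4 t 29.92
```

>>> jog_arm(
  series=[
    {"x":0,"y":0,"z":0,"rx":0,"ry":0,"rz":0},
    {"x":0,"y":0,"z":0,"rx":0,"ry":0,"rz":0},
    {"x":0,"y":0,"z":0,"rx":0,"ry":0,"rz":0},
  ],
  claw=0.52,
)

```text
time: 30.17
tool_pos: [0.5126, -0.1637, 0.0263]
ee_rot: [-3.128, 0.001, 1.537]
wrist_force: [0.4, -0.3, -0.0]
width: 0.0465
```

>>> jog_arm(
  series=[
    {"x":0,"y":0,"z":-0.012,"rx":0,"ry":0,"rz":0},
    {"x":0,"y":0,"z":-0.025,"rx":0,"ry":0,"rz":0},
    {"x":0,"y":-0.005,"z":-0.03,"rx":0,"ry":0,"rz":0},
    {"x":0,"y":-0.02,"z":-0.03,"rx":0,"ry":0,"rz":0},
    {"x":0,"y":-0.03,"z":-0.01,"rx":0,"ry":0,"rz":0},
    {"x":0,"y":-0.03,"z":-0.01,"rx":0,"ry":0,"rz":0},
    {"x":0,"y":-0.02,"z":0,"rx":0,"ry":0,"rz":0},
    {"x":0,"y":0,"z":0,"rx":0,"ry":0,"rz":0},
  ],
)

```text
time: 30.83
tool_pos: [0.409, -0.1605, 0.1563]
ee_rot: [-3.136, 0.004, 1.539]
wrist_force: [0.5, -0.8, 0.3]
width: 0.0491
```

```bash
python3 st.py;python3 - <<'E'
from m import *
s=snap('scene','scene27.png');t=snap('top')
crop(s,255,130,130,95,6,'s27.png');crop(t,305,170,105,90,7,'t27.png')
E
```

```text
fix [-137.8   49.8  156.3] rpy [-179.67    0.24   88.19] F [ 0.5 -0.8  0.3] M [ 0.04 -0.15 -0.02] w 49.1 t 30.83
```

View pics/s27.png

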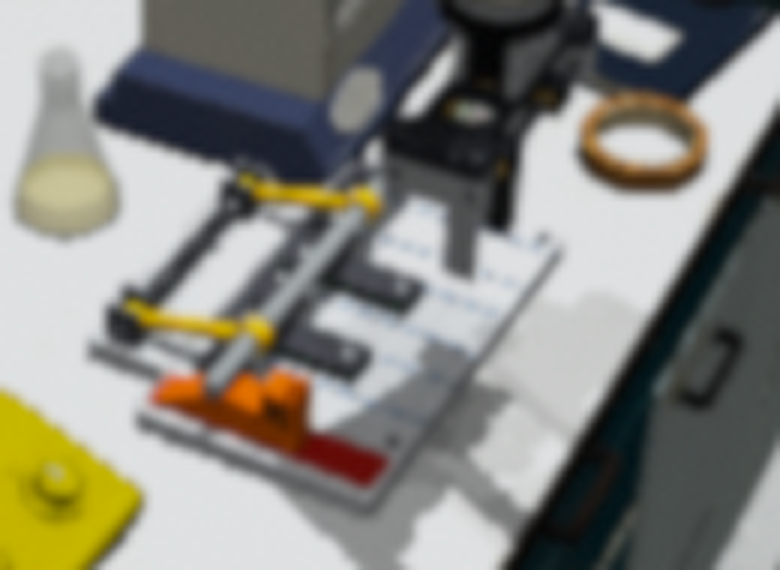

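View pics/t27.png

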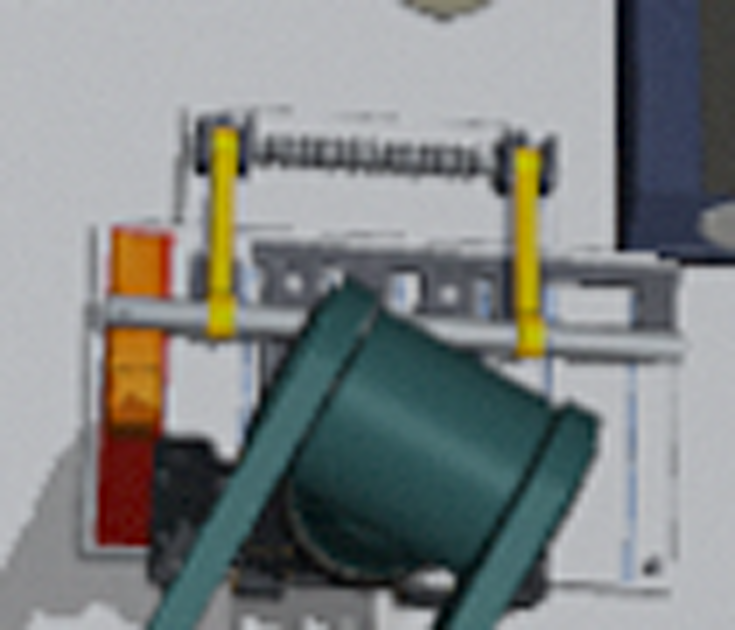

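```bash
python3 go.py 5 0.5175 -0.081 0.13 88
```

```text
at [ 0.4115 -0.1608  0.156 ] rpy [-179.78    0.24   88.22] F [0.7 0.  0.3] w 0.0488 t 30.93
0.017 0.021 0.005 | -0.0 0.0 0.0
0.017 0.021 0.005 | -0.0 0.0 0.0
0.017 0.021 0.005 | -0.0 0.0 0.0
0.017 0.021 0.005 | -0.0 0.0 0.0
0.017 0.021 0.005 | -0.0 0.0 0.0
```

>>> jog_arm(
  series=[
    {"x":0.012,"y":0.015,"z":0.002,"rx":0,"ry":0,"rz":0},
    {"x":0.018,"y":0.022,"z":0.004,"rx":0,"ry":0,"rz":0},
    {"x":0.018,"y":0.022,"z":0.004,"rx":0,"ry":0,"rz":0},
    {"x":0.018,"y":0.022,"z":0.004,"rx":0,"ry":0,"rz":0},
    {"x":0.012,"y":0.015,"z":0.003,"rx":0,"ry":0,"rz":0},
    {"x":0,"y":0,"z":0,"rx":0,"ry":0,"rz":0},
    {"x":0,"y":0,"z":0,"rx":0,"ry":0,"rz":0},
  ],
  claw=0.58,
)

```text
time: 31.52
tool_pos: [0.5209, -0.0824, 0.1354]
ee_rot: [-3.139, 0.004, 1.539]
wrist_force: [-0.2, -0.2, 0.1]
width: 0.0547
```

```bash
python3 go.py 3 0.5175 -0.081 0.085 88;python3 st.py
```

```text
at [ 0.5209 -0.0824  0.1354] rpy [-179.86    0.22   88.18] F [-0.2 -0.2  0.1] w 0.0547 t 31.52
0.001 -0.001 0.017 | -0.0 0.1 0.1
0.000 -0.001 0.017 | -0.0 0.1 0.1
0.000 -0.001 0.017 | -0.0 0.1 0.1
fix [-28.7 131.7 135.4] rpy [-179.86    0.22   88.18] F [-0.2 -0.2  0.1] M [ 0.08 -0.15 -0.02] w 54.7 t 31.52
```

>>> jog_arm(
  series=[
    {"x":0,"y":-0.004,"z":0.015,"rx":0,"ry":0,"rz":0},
    {"x":0,"y":-0.003,"z":0.018,"rx":0,"ry":0,"rz":0},
    {"x":0,"y":-0.002,"z":0.018,"rx":0,"ry":0,"rz":0},
    {"x":0,"y":-0.001,"z":0.006,"rx":0,"ry":0,"rz":0},
    {"x":0,"y":0,"z":0,"rx":0,"ry":0,"rz":0},
    {"x":0,"y":0,"z":0,"rx":0,"ry":0,"rz":0},
  ],
)

```text
time: 32.02
tool_pos: [0.5111, -0.0847, 0.0763]
ee_rot: [-3.138, 0.005, 1.538]
wrist_force: [-0.1, 0.1, 0.1]
width: 0.0548
```

```bash
python3 st.py;python3 - <<'E'
from m import *
s=snap('scene','scene27.png')
crop(s,255,130,100,95,7,'s28.png')
E
```

```text
fix [-38.4 129.   76.3] rpy [-179.8     0.28   88.13] F [-0.1  0.1  0.1] M [ 0.09 -0.18 -0.02] w 54.8 t 32.02
```

View pics/s28.png

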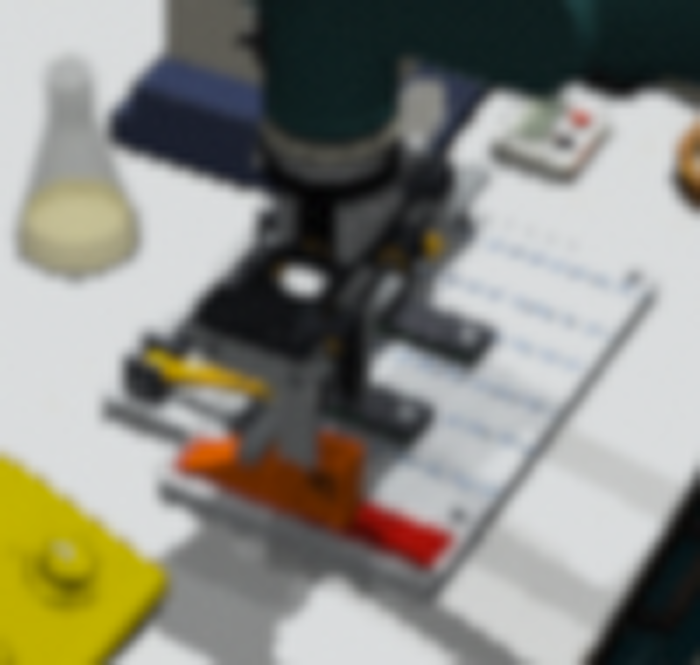

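Continue down with +4 mm forward and +3 mm sideways.

>>> jog_arm(
  series=[
    {"x":0.003,"y":0.002,"z":0.014,"rx":0,"ry":0.2,"rz":0},
    {"x":0.003,"y":0.002,"z":0.016,"rx":0,"ry":0.2,"rz":0},
    {"x":0.001,"y":0.001,"z":0.008,"rx":0,"ry":0,"rz":0},
    {"x":0,"y":0,"z":0,"rx":0,"ry":0,"rz":0},
  ],
)

```text
time: 32.4
tool_pos: [0.5209, -0.0801, 0.0436]
ee_rot: [3.133, 0.001, 1.537]
wrist_force: [0.8, -0.2, 0.4]
width: 0.0546
```

```bash
python3 st.py
```

```text
fix [-28.8 134.   43.6] rpy [1.7953e+02 5.0000e-02 8.8040e+01] F [ 0.8 -0.2  0.4] M [ 0.05 -0.11 -0.02] w 54.6 t 32.4
```

>>> jog_arm(
  series=[
    {"x":0,"y":-0.004,"z":0.008,"rx":0.3,"ry":0,"rz":0},
    {"x":0,"y":-0.002,"z":0.004,"rx":0,"ry":0,"rz":0},
    {"x":0,"y":0,"z":0,"rx":0,"ry":0,"rz":0},
  ],
)

```text
time: 32.65
tool_pos: [0.5161, -0.0806, 0.0333]
ee_rot: [3.135, 0.002, 1.537]
wrist_force: [-0.0, -0.5, 0.1]
width: 0.0544
```

>>> jog_arm(
  series=[
    {"x":0,"y":0,"z":0,"rx":0,"ry":0,"rz":0},
    {"x":0,"y":0,"z":0,"rx":0,"ry":0,"rz":0},
    {"x":0,"y":0,"z":0,"rx":0,"ry":0,"rz":0},
    {"x":0,"y":0,"z":0,"rx":0,"ry":0,"rz":0},
    {"x":0,"y":0,"z":0,"rx":0,"ry":0,"rz":0},
  ],
  claw=0,
)

```text
time: 33.07
tool_pos: [0.5168, -0.0808, 0.0351]
ee_rot: [3.133, 0.002, 1.536]
wrist_force: [0.3, -0.1, -2.7]
width: 0.0258
```

```bash
python3 st.py
```

```text
fix [-32.9 133.1  35.1] rpy [1.7949e+02 1.4000e-01 8.8030e+01] F [ 0.3 -0.1 -2.7] M [ 0.07 -0.13  0.09] w 25.8 t 33.07
```

>>> jog_arm(
  series=[
    {"x":0,"y":-0.008,"z":0,"rx":0,"ry":0,"rz":0},
    {"x":0,"y":-0.012,"z":0,"rx":0,"ry":0,"rz":0},
    {"x":0,"y":-0.012,"z":0,"rx":0,"ry":0,"rz":0},
  ],
)

```text
time: 33.32
tool_pos: [0.4895, -0.0802, 0.0352]
ee_rot: [3.121, 0.003, 1.537]
wrist_force: [3.6, 0.5, -1.7]
width: 0.0256
```

```bash
python3 st.py
```

```text
fix [-60.2 132.7  35.2] rpy [178.84   0.18  88.06] F [ 3.6  0.5 -1.7] M [ 0.06 -0.55  0.03] w 25.6 t 33.32
```

>>> jog_arm(
  series=[
    {"x":0,"y":-0.01,"z":0,"rx":0.4,"ry":0,"rz":0},
    {"x":0,"y":-0.01,"z":0,"rx":0.4,"ry":0,"rz":0},
    {"x":0,"y":-0.01,"z":0,"rx":0,"ry":0,"rz":0},
    {"x":0,"y":-0.01,"z":0,"rx":0,"ry":0,"rz":0},
    {"x":0,"y":-0.01,"z":0,"rx":0,"ry":0,"rz":0},
  ],
)

```text
time: 33.73
tool_pos: [0.4357, -0.0785, 0.0352]
ee_rot: [3.135, 0.004, 1.537]
wrist_force: [0.5, -0.1, -0.5]
width: 0.0257
```

```bash
python3 st.py;python3 - <<'E'
from m import *
s=snap('scene','scene27.png')
crop(s,255,130,100,95,7,'s29.png')
E
```

```text
fix [-114.   132.6   35.2] rpy [179.64   0.21  88.07] F [ 0.5 -0.1 -0.5] M [ 0.02 -0.39 -0.04] w 25.7 t 33.73
```

View pics/s29.png

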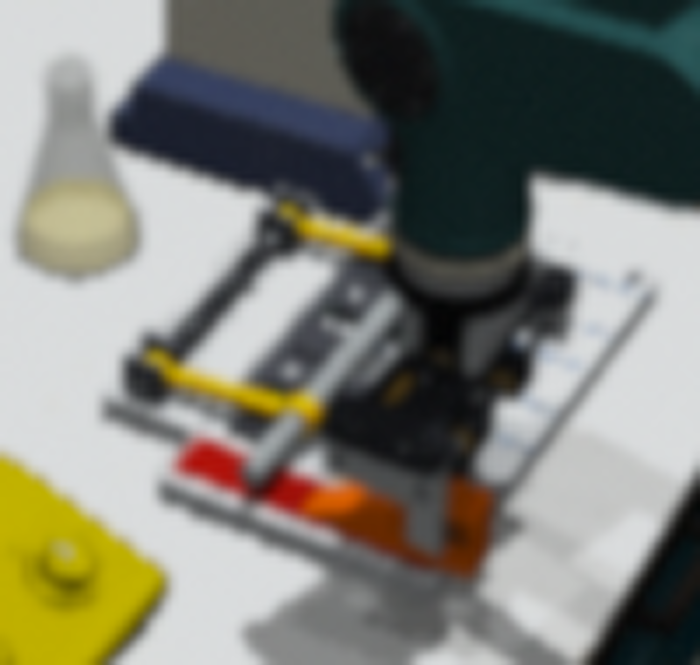

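>>> jog_arm(
  series=[
    {"x":0,"y":-0.012,"z":-0.005,"rx":0,"ry":0,"rz":0},
    {"x":0,"y":-0.012,"z":-0.015,"rx":0,"ry":0,"rz":0},
    {"x":0,"y":0,"z":-0.025,"rx":0,"ry":0,"rz":0},
    {"x":0,"y":0,"z":-0.03,"rx":0,"ry":0,"rz":0},
    {"x":0,"y":0,"z":-0.03,"rx":0,"ry":0,"rz":0},
    {"x":0,"y":0,"z":-0.02,"rx":0,"ry":0,"rz":0},
    {"x":0,"y":0,"z":0,"rx":0,"ry":0,"rz":0},
  ],
)

```text
time: 34.37
tool_pos: [0.399, -0.0755, 0.16]
ee_rot: [-3.13, 0.001, 1.536]
wrist_force: [1.1, -0.5, -1.3]
width: 0.0258
```

```bash
python3 go.py 12 0.583 0.286 0.17 70; python3 st.py
```

```text
at [ 0.399  -0.0755  0.16  ] rpy [-1.7934e+02  3.0000e-02  8.7980e+01] F [ 1.1 -0.5 -1.3] w 0.0258 t 34.37
0.031 0.014 -0.001 | -0.1 0.0 1.5
0.031 0.013 -0.001 | -0.1 0.0 1.5
0.031 0.013 -0.001 | -0.1 0.0 1.5
0.032 0.012 -0.001 | -0.1 0.0 1.5
0.032 0.011 -0.001 | -0.1 0.0 1.5
0.032 0.010 -0.001 | -0.1 0.0 1.5
0.032 0.009 -0.001 | -0.1 0.0 1.5
0.033 0.008 -0.001 | -0.1 0.0 1.5
0.033 0.008 -0.001 | -0.1 0.0 1.5
0.033 0.007 -0.001 | -0.1 0.0 1.5
0.033 0.006 -0.001 | -0.1 0.0 1.5
0.033 0.005 -0.001 | -0.1 0.0 1.5
fix [-150.8  134.3  160. ] rpy [-1.7934e+02  3.0000e-02  8.7980e+01] F [ 1.1 -0.5 -1.3] M [ 0.05 -0.13  0.05] w 25.8 t 34.37
```

>>> jog_arm(
  series=[
    {"x":0.02,"y":0.012,"z":-0.001,"rx":0,"ry":0,"rz":1.5},
    {"x":0.031,"y":0.013,"z":-0.001,"rx":0,"ry":0,"rz":1.5},
    {"x":0.031,"y":0.013,"z":-0.001,"rx":0,"ry":0,"rz":1.5},
    {"x":0.032,"y":0.012,"z":-0.001,"rx":0,"ry":0,"rz":1.5},
    {"x":0.032,"y":0.011,"z":-0.001,"rx":0,"ry":0,"rz":1.5},
    {"x":0.032,"y":0.01,"z":-0.001,"rx":0,"ry":0,"rz":1.5},
    {"x":0.032,"y":0.009,"z":-0.001,"rx":0,"ry":0,"rz":1.5},
    {"x":0.033,"y":0.008,"z":-0.001,"rx":0,"ry":0,"rz":1.5},
    {"x":0.033,"y":0.008,"z":-0.001,"rx":0,"ry":0,"rz":1.5},
    {"x":0.033,"y":0.007,"z":-0.001,"rx":0,"ry":0,"rz":1.5},
    {"x":0.025,"y":0.006,"z":0,"rx":0,"ry":0,"rz":1.5},
    {"x":0,"y":0,"z":0,"rx":0,"ry":0,"rz":0},
  ],
)

```text
time: 35.37
tool_pos: [0.5617, 0.2458, 0.1438]
ee_rot: [-3.108, 0.022, 1.225]
wrist_force: [-0.2, 0.0, -1.1]
width: 0.0259
```

```bash
python3 go.py 5 0.583 0.286 0.06 70
python3 - <<'E'
from m import *
s=snap('scene','scene30.png');t=snap('top','top30.png')
crop(s,180,190,110,100,7,'s30.png');crop(t,305,170,105,90,7,'t30.png')
crop(s,255,130,100,95,7,'s30b.png')
E
```

```text
at [0.5617 0.2458 0.1438] rpy [-178.1     1.25   70.19] F [-0.2  0.  -1.1] w 0.0259 t 35.37
0.009 0.002 0.016 | -0.4 0.3 0.0
0.009 0.002 0.017 | -0.4 0.3 0.0
0.009 0.002 0.017 | -0.4 0.3 0.0
0.009 0.001 0.017 | -0.4 0.3 0.0
0.009 0.001 0.017 | -0.4 0.3 0.0
```

View pics/s30.png

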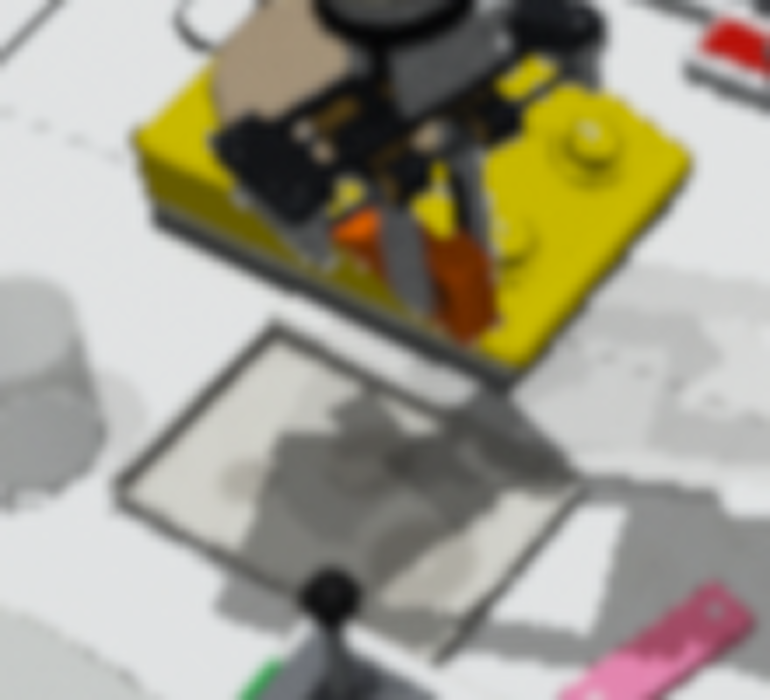

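View pics/t30.png

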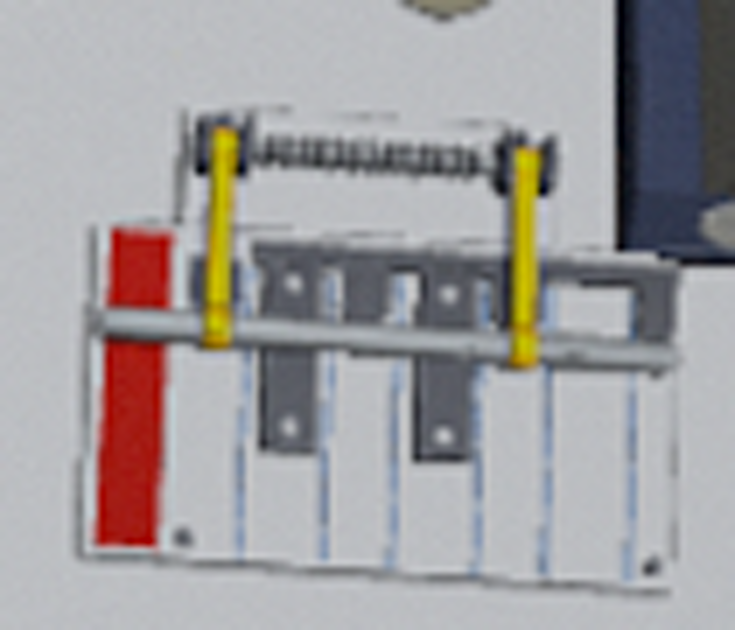

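View pics/s30b.png

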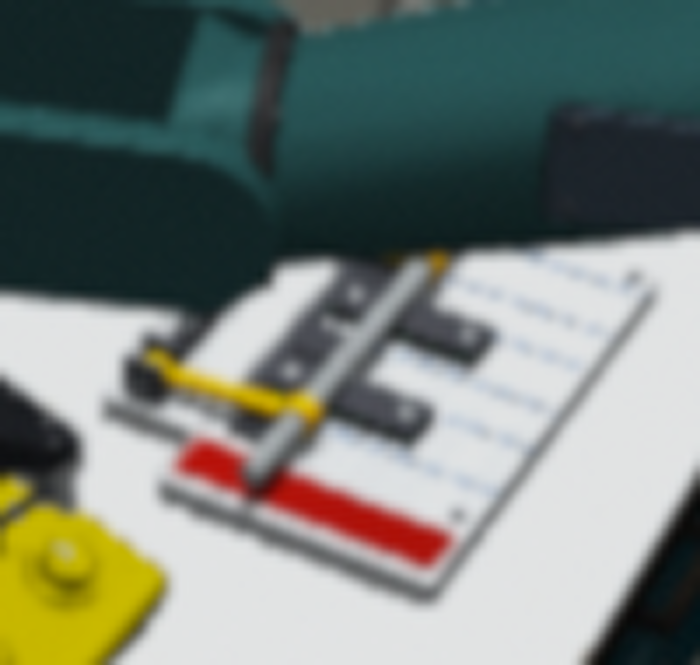

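>>> jog_arm(
  series=[
    {"x":0.014,"y":0.002,"z":0,"rx":-0.7,"ry":0.5,"rz":0},
    {"x":0.014,"y":0.002,"z":0.005,"rx":-0.7,"ry":0.5,"rz":0},
    {"x":0.012,"y":0.002,"z":0.01,"rx":-0.4,"ry":0.3,"rz":0},
    {"x":0.003,"y":0.001,"z":0.015,"rx":0,"ry":0,"rz":0},
    {"x":0,"y":0,"z":0.01,"rx":0,"ry":0,"rz":0},
    {"x":0,"y":0,"z":0,"rx":0,"ry":0,"rz":0},
    {"x":0,"y":0,"z":0,"rx":0,"ry":0,"rz":0},
  ],
)

```text
time: 36.05
tool_pos: [0.5811, 0.2793, 0.0998]
ee_rot: [3.141, 0.0, 1.218]
wrist_force: [0.4, 0.2, -0.2]
width: 0.0258
```

```bash
python3 go.py 5 0.583 0.286 0.03 70
```

```text
at [0.5811 0.2793 0.0998] rpy [1.7996e+02 3.0000e-02 6.9810e+01] F [ 0.4  0.2 -0.2] w 0.0258 t 36.05
0.001 -0.000 0.014 | 0.0 0.0 -0.0
0.001 -0.000 0.014 | 0.0 0.0 -0.0
0.001 -0.000 0.014 | 0.0 0.0 -0.0
0.001 -0.000 0.014 | 0.0 0.0 -0.0
0.001 -0.000 0.014 | 0.0 0.0 -0.0
```

>>> jog_arm(
  series=[
    {"x":0.003,"y":-0.001,"z":0.014,"rx":0,"ry":0,"rz":0},
    {"x":0.003,"y":-0.002,"z":0.016,"rx":0.1,"ry":0,"rz":0},
    {"x":0.002,"y":-0.001,"z":0.016,"rx":0.1,"ry":0,"rz":0},
    {"x":0,"y":-0.001,"z":0.008,"rx":0,"ry":0,"rz":0},
    {"x":0,"y":0,"z":0,"rx":0,"ry":0,"rz":0},
    {"x":0,"y":0,"z":0,"rx":0,"ry":0,"rz":0},
  ],
)

```text
time: 36.55
tool_pos: [0.5816, 0.2873, 0.0498]
ee_rot: [3.137, -0.005, 1.215]
wrist_force: [0.4, 0.2, -0.6]
width: 0.0259
```

```bash
python3 go.py 2 0.583 0.286 0.0175 70
```

```text
at [0.5816 0.2873 0.0498] rpy [179.75  -0.29  69.61] F [ 0.4  0.2 -0.6] w 0.0259 t 36.55
-0.000 0.001 0.016 | 0.1 -0.1 -0.2
-0.000 0.001 0.016 | 0.1 -0.1 -0.2
```

>>> jog_arm(
  series=[
    {"x":0,"y":0,"z":0.012,"rx":0.2,"ry":-0.2,"rz":0},
    {"x":0,"y":0,"z":0.012,"rx":0,"ry":0,"rz":0},
    {"x":0,"y":0,"z":0.004,"rx":0,"ry":0,"rz":0},
    {"x":0,"y":0,"z":0,"rx":0,"ry":0,"rz":0},
  ],
)

```text
time: 36.88
tool_pos: [0.584, 0.2875, 0.0232]
ee_rot: [3.136, -0.005, 1.214]
wrist_force: [-0.6, 0.9, -1.2]
width: 0.0259
```

```bash
python3 go.py 1 0.583 0.286 0.0175 70;python3 - <<'E'
from m import *
s=snap('scene','scene30.png')
crop(s,180,190,110,100,7,'s31.png')
E
```

```text
at [0.584  0.2875 0.0232] rpy [179.68  -0.31  69.55] F [-0.6  0.9 -1.2] w 0.0259 t 36.88
-0.002 -0.000 0.006 | 0.3 -0.3 -0.5
```

View pics/s31.png

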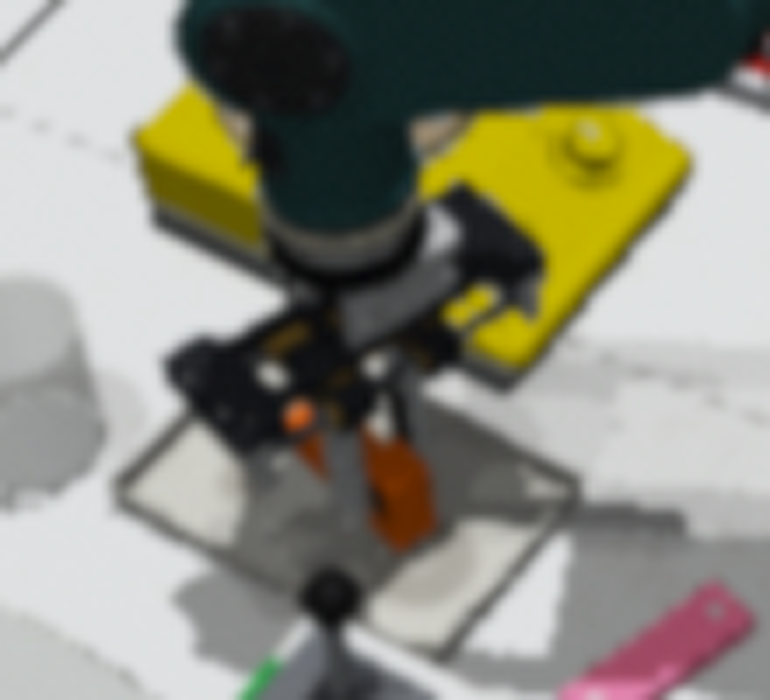

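>>> jog_arm(
  series=[
    {"x":0,"y":0,"z":0.005,"rx":0.3,"ry":-0.3,"rz":0},
    {"x":0,"y":0,"z":0.002,"rx":0,"ry":0,"rz":0},
    {"x":0,"y":0,"z":0,"rx":0,"ry":0,"rz":0},
  ],
)

```text
time: 37.18
tool_pos: [0.5847, 0.2878, 0.0174]
ee_rot: [3.14, -0.001, 1.214]
wrist_force: [-0.7, -0.1, -0.5]
width: 0.0259
```

```bash
python3 go.py 1 0.583 0.286 0.0175 70
```

```text
at [0.5847 0.2878 0.0174] rpy [ 1.7994e+02 -4.0000e-02  6.9550e+01] F [-0.7 -0.1 -0.5] w 0.0259 t 37.18
-0.002 -0.001 -0.000 | 0.1 -0.0 -0.5
```

Down another ~1 mm, open and rise.

>>> jog_arm(
  series=[
    {"x":0,"y":0,"z":0.002,"rx":0,"ry":0,"rz":0},
    {"x":0,"y":0,"z":0,"rx":0,"ry":0,"rz":0},
  ],
)

```text
time: 37.35
tool_pos: [0.5852, 0.2884, 0.0173]
ee_rot: [3.139, -0.002, 1.214]
wrist_force: [0.5, 0.3, -0.9]
width: 0.0258
```

>>> jog_arm(
  series=[
    {"x":0,"y":0,"z":0,"rx":0,"ry":0,"rz":0},
    {"x":0,"y":0,"z":0,"rx":0,"ry":0,"rz":0},
    {"x":0,"y":0,"z":0,"rx":0,"ry":0,"rz":0},
    {"x":0,"y":0,"z":0,"rx":0,"ry":0,"rz":0},
  ],
  claw=0.55,
)

```text
time: 37.68
tool_pos: [0.5865, 0.2888, 0.0183]
ee_rot: [3.136, -0.005, 1.214]
wrist_force: [0.3, -0.1, -1.0]
width: 0.0487
```

>>> jog_arm(
  series=[
    {"x":0,"y":0,"z":-0.012,"rx":0,"ry":0,"rz":0},
    {"x":0,"y":0,"z":-0.025,"rx":0,"ry":0,"rz":0},
    {"x":0,"y":0,"z":-0.035,"rx":0,"ry":0,"rz":0},
    {"x":0,"y":0,"z":-0.035,"rx":0,"ry":0,"rz":0},
    {"x":0,"y":0,"z":-0.035,"rx":0,"ry":0,"rz":0},
    {"x":0,"y":0,"z":-0.035,"rx":0,"ry":0,"rz":0},
    {"x":0,"y":-0.02,"z":-0.02,"rx":0,"ry":0,"rz":0},
    {"x":0,"y":-0.03,"z":-0.005,"rx":0,"ry":0,"rz":0},
    {"x":0,"y":-0.035,"z":0,"rx":0,"ry":0,"rz":0},
    {"x":0,"y":-0.03,"z":0,"rx":0,"ry":0,"rz":0},
  ],
  claw=0,
)

```text
time: 38.52
tool_pos: [0.4789, 0.3263, 0.2348]
ee_rot: [3.134, -0.007, 1.205]
wrist_force: [-0.5, 1.0, -0.4]
width: 0.0006
```

```bash
python3 go.py 1 0.583 0.286 0.0175 70;python3 - <<'E'
from m import *
s=snap('scene','scene32.png');t=snap('top','top32.png')
crop(s,180,190,110,130,5,'s32.png')
for th in ('trip_switch_tip','supply_box'):
  for n,p in (('t',t),('s',s)): print(th,n,[(np.round(r['bbox'],1).tolist(),round(r['p'],2)) for r in cams.look_for(th,p)][:2])
E
```

```text
at [0.4789 0.3263 0.2348] rpy [179.59  -0.38  69.02] F [-0.5  1.  -0.4] w 0.0006 t 38.52
-0.002 0.110 0.218 | 0.4 -0.4 -1.0
trip_switch_tip t []
trip_switch_tip s [([223.7, 271.3, 5.9, 16.5], 0.45)]
supply_box t [([168.4, 220.1, 32.1, 22.5], 0.88)]
supply_box s [([205.8, 271.4, 49.1, 50.8], 0.71)]
```

View pics/s32.png

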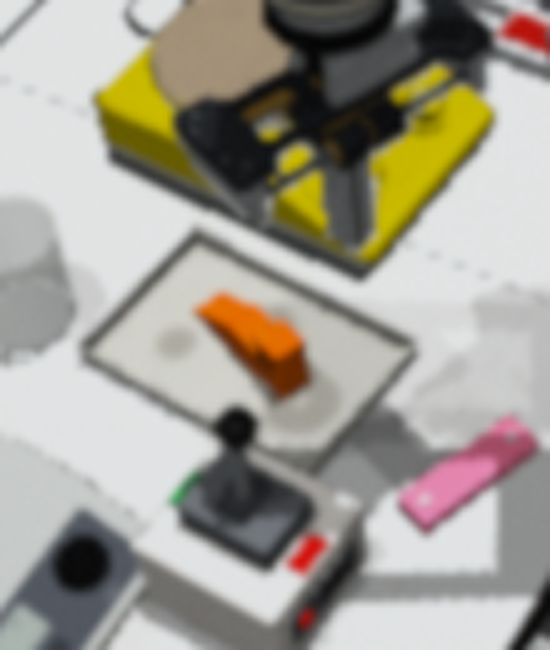

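```bash
python3 go.py 6 0.552 0.4325 0.235 87.5
```

```text
at [0.4803 0.3253 0.2319] rpy [ 1.797e+02 -1.600e-01  6.902e+01] F [ 0.8 -0.3 -0.6] w 0.0001 t 38.82
0.021 0.005 -0.000 | 0.1 -0.0 -3.1
0.021 0.006 -0.000 | 0.1 -0.0 -3.1
0.020 0.007 -0.000 | 0.1 -0.0 -3.1
0.020 0.008 -0.000 | 0.1 -0.0 -3.1
0.019 0.009 -0.000 | 0.1 -0.0 -3.1
0.019 0.010 -0.001 | 0.1 -0.0 -3.1
```

>>> jog_arm(
  series=[
    {"x":0.015,"y":0.006,"z":-0.002,"rx":0,"ry":0,"rz":-3},
    {"x":0.021,"y":0.008,"z":-0.002,"rx":0,"ry":0,"rz":-3},
    {"x":0.02,"y":0.009,"z":-0.002,"rx":0,"ry":0,"rz":-3},
    {"x":0.02,"y":0.009,"z":0,"rx":0,"ry":0,"rz":-3},
    {"x":0.019,"y":0.009,"z":0,"rx":0,"ry":0,"rz":-3},
    {"x":0.015,"y":0.009,"z":0,"rx":0,"ry":0,"rz":-2.5},
    {"x":0,"y":0,"z":0,"rx":0,"ry":0,"rz":0},
    {"x":0,"y":0,"z":0,"rx":0,"ry":0,"rz":0},
  ],
)

```text
time: 39.48
tool_pos: [0.5667, 0.4166, 0.229]
ee_rot: [-3.139, 0.008, 1.509]
wrist_force: [0.6, -0.5, 0.7]
width: 0.0004
```

```bash
python3 go.py 4 0.552 0.4325 0.152 87.5
```

```text
at [0.5667 0.4166 0.229 ] rpy [-179.84    0.48   86.46] F [ 0.6 -0.5  0.7] w 0.0004 t 39.48
0.004 -0.004 0.019 | -0.0 0.1 -0.3
0.004 -0.004 0.019 | -0.0 0.1 -0.3
0.004 -0.004 0.019 | -0.0 0.1 -0.3
0.004 -0.004 0.019 | -0.0 0.1 -0.3
```

>>> jog_arm(
  series=[
    {"x":0.007,"y":-0.003,"z":0.015,"rx":0,"ry":0.3,"rz":-0.4},
    {"x":0.006,"y":-0.003,"z":0.02,"rx":0,"ry":0.2,"rz":-0.3},
    {"x":0.004,"y":-0.003,"z":0.02,"rx":0,"ry":0,"rz":0},
    {"x":0,"y":0,"z":0.01,"rx":0,"ry":0,"rz":0},
    {"x":0,"y":0,"z":0,"rx":0,"ry":0,"rz":0},
    {"x":0,"y":0,"z":0,"rx":0,"ry":0,"rz":0},
  ],
)

```text
time: 39.98
tool_pos: [0.5607, 0.4272, 0.1603]
ee_rot: [-3.137, 0.003, 1.509]
wrist_force: [-0.2, -0.1, 0.3]
width: 0.0004
```

```bash
python3 go.py 1 0.552 0.4325 0.152 87.5;python3 - <<'E'
from m import *
s=snap('scene','scene32.png')
crop(s,180,230,100,100,7,'s33.png')
E
```

```text
at [0.5607 0.4272 0.1603] rpy [-179.74    0.2    86.44] F [-0.2 -0.1  0.3] w 0.0004 t 39.98
0.005 -0.009 0.008 | -0.3 0.2 -1.1
```

View pics/s33.png

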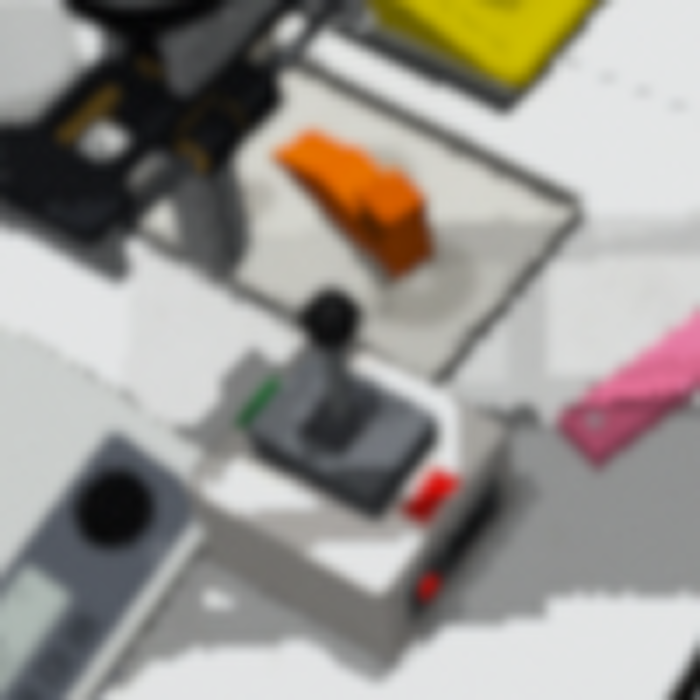

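>>> jog_arm(
  series=[
    {"x":0.003,"y":-0.008,"z":0.004,"rx":-0.2,"ry":0.2,"rz":-0.5},
    {"x":0.002,"y":-0.01,"z":0.004,"rx":0,"ry":0,"rz":-0.5},
    {"x":0.001,"y":-0.01,"z":0,"rx":0,"ry":0,"rz":0},
    {"x":0,"y":-0.01,"z":0,"rx":0,"ry":0,"rz":0},
    {"x":0,"y":-0.008,"z":0,"rx":0,"ry":0,"rz":0},
  ],
)

```text
time: 40.45
tool_pos: [0.5166, 0.4345, 0.158]
ee_rot: [3.134, -0.005, 1.522]
wrist_force: [0.5, 0.1, -0.7]
width: 0.0003
```

```bash
python3 go.py 1 0.484 0.433 0.152 87.5
```

```text
at [0.5166 0.4345 0.158 ] rpy [179.58  -0.27  87.19] F [ 0.5  0.1 -0.7] w 0.0003 t 40.45
-0.003 -0.033 0.006 | 0.4 -0.3 -0.3
```

>>> jog_arm(
  series=[
    {"x":-0.001,"y":-0.008,"z":0.003,"rx":0.2,"ry":-0.2,"rz":0},
    {"x":-0.001,"y":-0.008,"z":0.003,"rx":0,"ry":0,"rz":0},
    {"x":0,"y":-0.008,"z":0.002,"rx":0,"ry":0,"rz":0},
    {"x":0,"y":-0.006,"z":0,"rx":0,"ry":0,"rz":0},
  ],
)

```text
time: 40.78
tool_pos: [0.4845, 0.4347, 0.1524]
ee_rot: [3.131, -0.004, 1.522]
wrist_force: [12.6, -0.1, -2.5]
width: 0.0002
```

```bash
python3 go.py 1 0.484 0.433 0.152 87.5;python3 - <<'E'
from m import *
s=snap('scene','scene32.png')
crop(s,180,230,100,100,7,'s34.png')
E
```

```text
at [0.4845 0.4347 0.1524] rpy [179.38  -0.25  87.22] F [12.6 -0.1 -2.5] w 0.0002 t 40.78
-0.002 -0.000 0.000 | 0.6 -0.2 -0.3
```

View pics/s34.png

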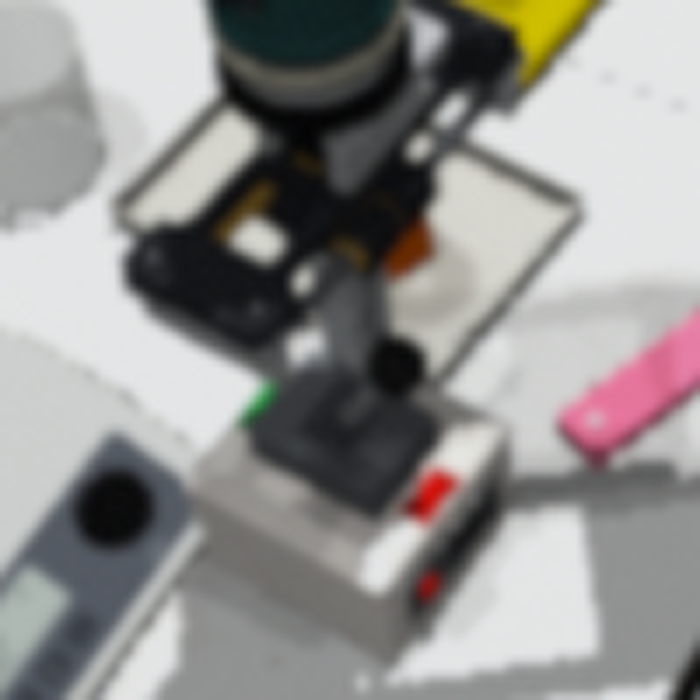

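>>> jog_arm(
  series=[
    {"x":0,"y":-0.006,"z":0,"rx":0.3,"ry":0,"rz":0},
    {"x":0,"y":-0.006,"z":0,"rx":0,"ry":0,"rz":0},
  ],
)

```text
time: 41.0
tool_pos: [0.4845, 0.4348, 0.1531]
ee_rot: [3.106, -0.008, 1.518]
wrist_force: [17.8, 1.7, -6.1]
width: 0.0003
```

```bash
python3 st.py; python3 go.py 1 0.484 0.433 0.152 87.5
```

```text
fix [-83.1 647.3 153.1] rpy [177.96  -0.48  86.95] F [17.8  1.7 -6.1] M [ 0.22 -3.37 -0.04] w 0.3 t 41.0
at [0.4845 0.4348 0.1531] rpy [177.96  -0.48  86.95] F [17.8  1.7 -6.1] w 0.0003 t 41.0
-0.002 -0.000 0.001 | 2.0 -0.5 -0.6
```

>>> jog_arm(
  series=[
    {"x":0,"y":0.01,"z":0,"rx":0.6,"ry":-0.2,"rz":-0.3},
    {"x":0,"y":0.012,"z":-0.005,"rx":0.6,"ry":-0.2,"rz":-0.3},
    {"x":0,"y":0,"z":-0.025,"rx":0,"ry":0,"rz":0},
    {"x":0,"y":0,"z":-0.03,"rx":0,"ry":0,"rz":0},
    {"x":0,"y":0,"z":-0.025,"rx":0,"ry":0,"rz":0},
    {"x":0,"y":-0.02,"z":-0.01,"rx":0,"ry":0,"rz":0},
    {"x":0,"y":-0.03,"z":0,"rx":0,"ry":0,"rz":0},
    {"x":0,"y":-0.03,"z":0,"rx":0,"ry":0,"rz":0},
    {"x":0,"y":-0.025,"z":0,"rx":0,"ry":0,"rz":0},
    {"x":0,"y":0,"z":0,"rx":0,"ry":0,"rz":0},
  ],
)

```text
time: 41.83
tool_pos: [0.3944, 0.436, 0.2469]
ee_rot: [3.14, 0.005, 1.523]
wrist_force: [-0.3, 0.0, 0.1]
width: 0.0003
```

```bash
python3 go.py 4 0.402 0.436 0.15 87.5;python3 - <<'E'
from m import *
s=snap('scene','scene32.png')
crop(s,180,230,100,100,7,'s35.png')
E
```

```text
at [0.3944 0.436  0.2469] rpy [179.91   0.29  87.27] F [-0.3  0.   0.1] w 0.0003 t 41.83
0.000 0.002 0.024 | 0.0 0.1 -0.1
0.000 0.002 0.024 | 0.0 0.1 -0.1
0.000 0.002 0.024 | 0.0 0.1 -0.1
0.000 0.002 0.024 | 0.0 0.1 -0.1
```

View pics/s35.png

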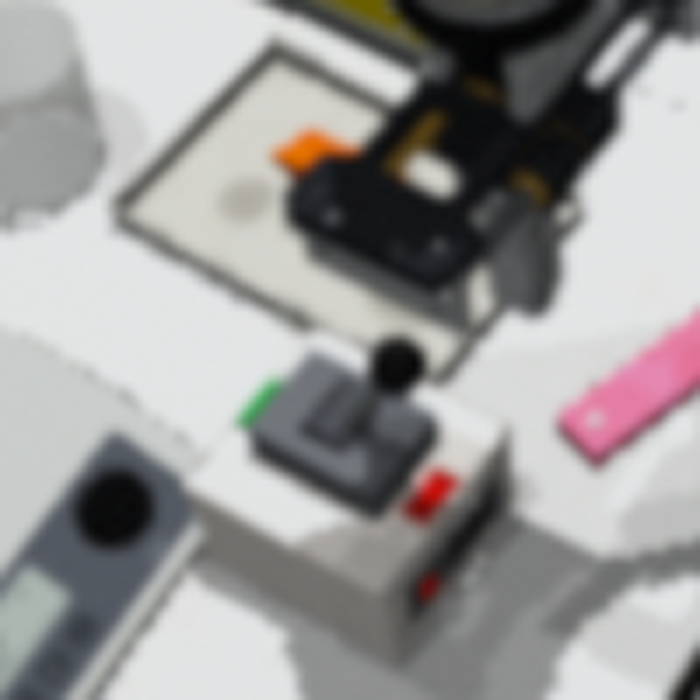

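Lever is fully off. Descend in front of it.

>>> jog_arm(
  series=[
    {"x":0,"y":0,"z":0.02,"rx":0,"ry":0,"rz":0},
    {"x":0,"y":0,"z":0.025,"rx":0,"ry":0,"rz":0},
    {"x":0,"y":0,"z":0.025,"rx":0,"ry":0,"rz":0},
    {"x":0,"y":0,"z":0.015,"rx":0,"ry":0,"rz":0},
    {"x":0,"y":0,"z":0,"rx":0,"ry":0,"rz":0},
    {"x":0,"y":0,"z":0,"rx":0,"ry":0,"rz":0},
  ],
)

```text
time: 42.38
tool_pos: [0.3998, 0.435, 0.1594]
ee_rot: [3.135, 0.004, 1.521]
wrist_force: [-0.0, -0.6, 0.9]
width: 0.0004
```

```bash
python3 go.py 4 0.44 0.436 0.15 87.5
```

```text
at [0.3998 0.435  0.1594] rpy [179.63   0.24  87.13] F [-0.  -0.6  0.9] w 0.0004 t 42.38
0.001 0.010 0.002 | 0.1 0.1 -0.1
0.001 0.010 0.002 | 0.1 0.1 -0.1
0.001 0.010 0.002 | 0.1 0.1 -0.1
0.001 0.010 0.002 | 0.1 0.1 -0.1
```

>>> jog_arm(
  series=[
    {"x":0,"y":0.01,"z":0.003,"rx":0,"ry":0,"rz":0},
    {"x":0,"y":0.012,"z":0.002,"rx":0,"ry":0,"rz":0},
    {"x":0,"y":0.012,"z":0.001,"rx":0,"ry":0,"rz":0},
    {"x":0,"y":0.012,"z":0,"rx":0,"ry":0,"rz":0},
    {"x":0,"y":0.012,"z":0,"rx":0,"ry":0,"rz":0},
    {"x":0,"y":0.012,"z":0,"rx":0,"ry":0,"rz":0},
    {"x":0,"y":0.01,"z":0,"rx":0,"ry":0,"rz":0},
  ],
)

```text
time: 42.97
tool_pos: [0.49, 0.4323, 0.1608]
ee_rot: [3.13, -0.003, 1.521]
wrist_force: [-1.2, 0.3, -0.4]
width: 0.0004
```

```bash
python3 go.py 1 0.518 0.433 0.15 87.5
```

```text
at [0.49   0.4323 0.1608] rpy [179.36  -0.19  87.12] F [-1.2  0.3 -0.4] w 0.0004 t 42.97
0.002 0.028 0.011 | 0.6 -0.2 -0.4
```

>>> jog_arm(
  series=[
    {"x":0,"y":0.008,"z":0.004,"rx":0.3,"ry":0,"rz":0},
    {"x":0,"y":0.008,"z":0.004,"rx":0,"ry":0,"rz":0},
    {"x":0,"y":0.008,"z":0.002,"rx":0,"ry":0,"rz":0},
    {"x":0,"y":0.006,"z":0,"rx":0,"ry":0,"rz":0},
    {"x":0,"y":0.006,"z":0,"rx":0,"ry":0,"rz":0},
  ],
)

```text
time: 43.38
tool_pos: [0.5176, 0.4313, 0.1539]
ee_rot: [-3.114, -0.003, 1.525]
wrist_force: [-16.7, -1.9, 7.2]
width: 0.0002
```

```bash
python3 go.py 1 0.518 0.433 0.15 87.5;python3 - <<'E'
from m import *
s=snap('scene','scene32.png')
crop(s,180,230,100,100,7,'s36.png')
E
```

```text
at [0.5176 0.4313 0.1539] rpy [-178.39   -0.2    87.36] F [-16.7  -1.9   7.2] w 0.0002 t 43.38
0.002 0.000 0.004 | -1.6 -0.2 -0.1
```

View pics/s36.png

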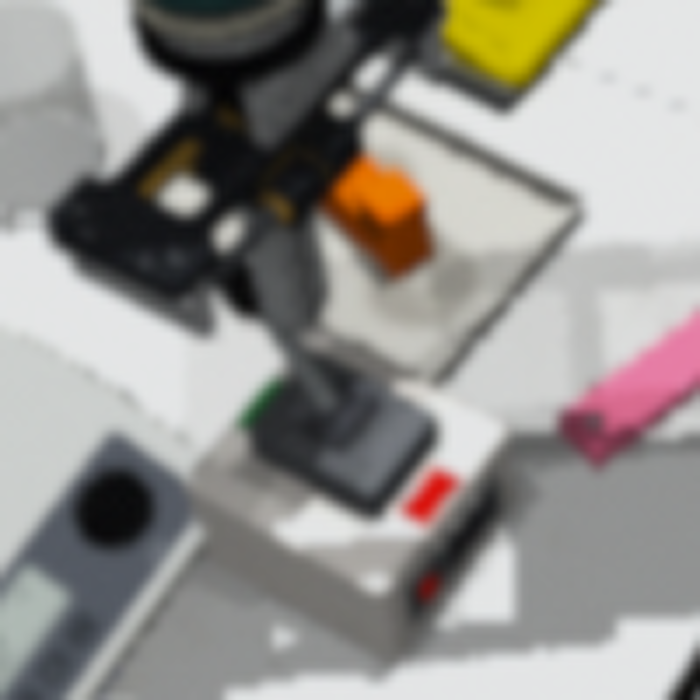

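Hard stop at the predicted place (0.5176, 16.7 N). Back off, up and away.

>>> jog_arm(
  series=[
    {"x":0,"y":-0.01,"z":0,"rx":-0.6,"ry":0,"rz":0},
    {"x":0,"y":-0.02,"z":0,"rx":-0.6,"ry":0,"rz":0},
    {"x":0,"y":-0.03,"z":-0.01,"rx":0,"ry":0,"rz":0},
    {"x":0,"y":-0.02,"z":-0.025,"rx":0,"ry":0,"rz":0},
    {"x":0,"y":-0.01,"z":-0.03,"rx":0,"ry":0,"rz":0},
    {"x":0,"y":-0.01,"z":-0.03,"rx":0,"ry":0,"rz":0},
    {"x":-0.02,"y":-0.01,"z":-0.01,"rx":0,"ry":0,"rz":0},
    {"x":-0.03,"y":-0.01,"z":0,"rx":0,"ry":0,"rz":0},
    {"x":-0.03,"y":-0.01,"z":0,"rx":0,"ry":0,"rz":0},
    {"x":-0.02,"y":0,"z":0,"rx":0,"ry":0,"rz":0},
    {"x":0,"y":0,"z":0,"rx":0,"ry":0,"rz":0},
  ],
)

```text
time: 44.35
tool_pos: [0.383, 0.3348, 0.2622]
ee_rot: [-3.133, -0.0, 1.528]
wrist_force: [0.5, 1.1, 0.5]
width: -0.0001
```

```bash
python3 st.py;python3 - <<'E'
from m import *
s=snap('scene','scene37.png');t=snap('top','top37.png')
crop(t,120,160,300,105,2.6,'t37.png')
crop(s,180,130,170,190,3.1,'s37.png')
E
```

```text
fix [-181.1  543.8  262.2] rpy [-1.7953e+02 -1.0000e-02  8.7560e+01] F [0.5 1.1 0.5] M [ 0.08 -0.13 -0.02] w -0.1 t 44.35
```

View pics/t37.png

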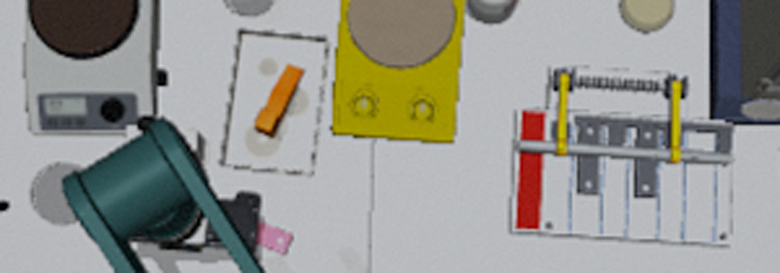

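View pics/s37.png

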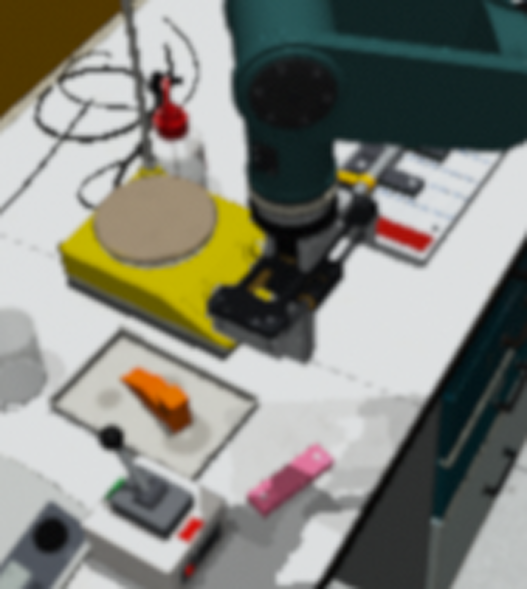

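Run:
```python
from m import *
s=snap('scene');t=snap('top')
crop(t,305,170,105,90,7,'t38.png')
b=un((111,438),3.1,180,130)+[1.6,-1.1]
print('ball on, expected (.539,.432,.162):',onz(s,b,.162))
```

```text
ball on, expected (.539,.432,.162): [[0.53839073 0.42925572 0.162     ]]
```

View pics/t38.png

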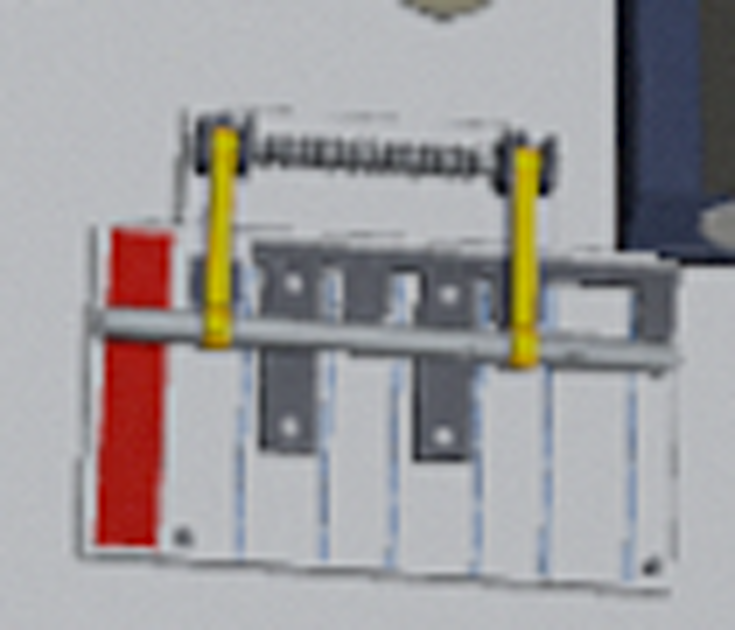

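```bash
python3 -c "
from bench import ticket; print(ticket.close_job())"
```

```text
the job is handed in; nothing more can be done
None
```

The job is done and handed in at about 44 s on the clock.

**What I did**
- I slid the wedge into the red lane until the pressure bar rested on its flat top.
- Only two dark test bars were on the worktop. They went into lanes 2 and 3, and each was pushed against the rear stop until it resisted with about 11–14 N.
- I drew the wedge out, so the bar came down on both test bars, and set the wedge back in the steel tray on its base.
- I then pushed the switch lever to its off stop (17.8 N) and threw it to its on stop (16.7 N).
- The timer, tape roll, petri dish and pink look-alike were not touched.

**Last checks**
- The pictures show both test bars under the pressure bar and home against the rail. They sit about 1 mm (lane 3) and 2 mm (lane 2) off the lane centre and are straight to about 1°.
- The wedge lies upright in the tray.
- The switch ball measured (0.538, 0.429), against (0.539, 0.432) expected for fully on.

**Disagreements**
- **Scene camera:** it read about 4–5 mm off against the gripper, so I relied mainly on the top camera.
- **Lane 2 stop:** the bar met the stop about 3 mm earlier than I had calculated. That is within my grip-offset error, and in the picture its front edge lines up with the other bar.

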